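Load the packed canisters, hang up the empty ones

TASK

Some of these shut steel canisters are packed with instruments and some are empty, and only their weight tells. Draw the loading rack's tray right out, stand every packed canister upright on it and, once they are all aboard, push the tray fully home to its stop; hang every empty canister by its handle on the hanging stand, one to each double hook. Leave the glove box, tape and bottle where they are.

Things in the scene. Friction and masses are not known exactly. Their poses are not given: they have to be found in the camera images.
- can_a: shut round steel canister, 76 mm diameter, 64 mm high to its flat lid, with a rigid upright bail handle and a heavy base, 120 mm high and 95 mm wide overall; origin at the centre of its underside, z up, the handle spans its y. All look alike: empty 0.17 to 0.23 kg, packed 0.46 to 0.64 kg, felt only by lifting; 4 to 6 are present, 1 to 3 of each kind, anywhere among the places; an absent one reads None
- can_a_bail (a point): middle of can_a's handle, on the wire's centre line: 9 mm round wire, level and straight from y = -33 to +33 mm (canister's y) at 116 mm above the underside, then sloping down to upright legs at y = +-43 mm; 47 mm clear between lid and wire
- can_b: shut round steel canister, 76 mm diameter, 64 mm high to its flat lid, with a rigid upright bail handle and a heavy base, 120 mm high and 95 mm wide overall; origin at the centre of its underside, z up, the handle spans its y. All look alike: empty 0.17 to 0.23 kg, packed 0.46 to 0.64 kg, felt only by lifting; 4 to 6 are present, 1 to 3 of each kind, anywhere among the places; an absent one reads None
- can_b_bail (a point): middle of can_b's handle, on the wire's centre line: 9 mm round wire, level and straight from y = -33 to +33 mm (canister's y) at 116 mm above the underside, then sloping down to upright legs at y = +-43 mm; 47 mm clear between lid and wire
- can_c: shut round steel canister, 76 mm diameter, 64 mm high to its flat lid, with a rigid upright bail handle and a heavy base, 120 mm high and 95 mm wide overall; origin at the centre of its underside, z up, the handle spans its y. All look alike: empty 0.17 to 0.23 kg, packed 0.46 to 0.64 kg, felt only by lifting; 4 to 6 are present, 1 to 3 of each kind, anywhere among the places; an absent one reads None
- can_c_bail (a point): middle of can_c's handle, on the wire's centre line: 9 mm round wire, level and straight from y = -33 to +33 mm (canister's y) at 116 mm above the underside, then sloping down to upright legs at y = +-43 mm; 47 mm clear between lid and wire
- can_d: shut round steel canister, 76 mm diameter, 64 mm high to its flat lid, with a rigid upright bail handle and a heavy base, 120 mm high and 95 mm wide overall; origin at the centre of its underside, z up, the handle spans its y. All look alike: empty 0.17 to 0.23 kg, packed 0.46 to 0.64 kg, felt only by lifting; 4 to 6 are present, 1 to 3 of each kind, anywhere among the places; an absent one reads None
- can_d_bail (a point): middle of can_d's handle, on the wire's centre line: 9 mm round wire, level and straight from y = -33 to +33 mm (canister's y) at 116 mm above the underside, then sloping down to upright legs at y = +-43 mm; 47 mm clear between lid and wire
- can_e: shut round steel canister, 76 mm diameter, 64 mm high to its flat lid, with a rigid upright bail handle and a heavy base, 120 mm high and 95 mm wide overall; origin at the centre of its underside, z up, the handle spans its y. All look alike: empty 0.17 to 0.23 kg, packed 0.46 to 0.64 kg, felt only by lifting; 4 to 6 are present, 1 to 3 of each kind, anywhere among the places; an absent one reads None
- can_e_bail (a point): middle of can_e's handle, on the wire's centre line: 9 mm round wire, level and straight from y = -33 to +33 mm (canister's y) at 116 mm above the underside, then sloping down to upright legs at y = +-43 mm; 47 mm clear between lid and wire
- can_f: shut round steel canister, 76 mm diameter, 64 mm high to its flat lid, with a rigid upright bail handle and a heavy base, 120 mm high and 95 mm wide overall; origin at the centre of its underside, z up, the handle spans its y. All look alike: empty 0.17 to 0.23 kg, packed 0.46 to 0.64 kg, felt only by lifting; 4 to 6 are present, 1 to 3 of each kind, anywhere among the places; an absent one reads None
- can_f_bail (a point): middle of can_f's handle, on the wire's centre line: 9 mm round wire, level and straight from y = -33 to +33 mm (canister's y) at 116 mm above the underside, then sloping down to upright legs at y = +-43 mm; 47 mm clear between lid and wire
- rack: fixed stainless loading rack, 318 mm wide, 300 deep, 205 high: two side frames and an open shelf of wires on top; origin on the bench at the middle of its open front, x into the rack (away from the front), y to the left as one looks in, z up. Its one tray slides out of the front, along -x, under the wire shelf
- tray (a joint): how far the tray is drawn out, m: 0 home against its stop, 0.15 out against its stop; about 3 N of friction, stays where left. Tray: 276 mm wide, 290 deep, floor's upper face 48 mm above the bench, lip 16 mm high and 3 mm thick all round; home, its front lip is flush with the rack's front; 150 mm clear height over the floor inside the rack
- tray_grip (a point): grip point of the tray's handle, a level 10 mm round rod standing out from the middle of the tray's front along the rack's -x, 56 mm above the bench, ending in an 18 mm ball; on the rod's axis, 62 mm ahead of the front lip, 24 mm short of the ball; axes parallel to the rack's
- tray_floor (a point): point on the tray floor's upper face, on its middle line, 70 mm behind the front lip; moves with the tray; x towards the tray's rear, y across, as the rack's. With the tray drawn out, three canisters fit side by side across it at x about 0 (270 mm inside width)
- stand: fixed hanging stand: 370 mm bar along its y at 120 mm height on two posts, with 3 double hooks 110 mm apart pointing along its -x; origin on the bench under the bar's middle, z up. A double hook is two 6 mm wires 48 mm apart (centres) on one white plate, level at 170 mm height from over the bar to 88 mm ahead of it, then turned up to tips at 100 mm ahead, 187 mm high. Nothing is higher than the tips
- hook1 (a point): seat of the double hook at the left end (stand's +y): midway between its two wires, 55 mm ahead of the bar and 33 mm behind where the tips turn up, 177.5 mm above the bench, where the centre of a handle wire lies when it rests across both wires; axes parallel to the stand's (the hook points along -x)
- hook2 (a point): seat of the double hook at the middle: midway between its two wires, 55 mm ahead of the bar and 33 mm behind where the tips turn up, 177.5 mm above the bench, where the centre of a handle wire lies when it rests across both wires; axes parallel to the stand's (the hook points along -x)
- hook3 (a point): seat of the double hook at the right end (stand's -y): midway between its two wires, 55 mm ahead of the bar and 33 mm behind where the tips turn up, 177.5 mm above the bench, where the centre of a handle wire lies when it rests across both wires; axes parallel to the stand's (the hook points along -x)
- glove_box: carton of gloves, 80 x 150 x 66 mm, blue with a pale band, standing beyond the canisters; bystander; origin under its centre
- tape_roll: roll of paper tape lying flat, 104 mm across, 24 mm high; bystander; origin under its centre
- bottle: white plastic bottle, 64 mm diameter, 170 mm high; bystander; origin under its centre

How it is judged:
On the way, in this order (a step that is already met when the one before it is completed fails the run):
1. the tray is drawn out at least 120 mm (value of joint tray above 0.12 m), for 0.2 s.
2. every packed canister (weighing over 3.4 N) stands on the drawn-out tray, let go (value of joint tray above 0.12 m and contact force between the fingers and can_a below 0.3 N and ((x of can_a in the frame of tray_floor between -0.07 and 0.19 m and y of can_a in the frame of tray_floor between -0.12 and 0.12 m and z of can_a in the frame of tray_floor between -0.006 and 0.008 m and angle between can_a's own z axis and vertical below 0.12 rad and linear speed of can_a below 0.05 m/s and contact force between can_a and rack above 3.4 N) or contact force between can_a and anything else below 3.4 N) and contact force between the fingers and can_b below 0.3 N and ((x of can_b in the frame of tray_floor between -0.07 and 0.19 m and y of can_b in the frame of tray_floor between -0.12 and 0.12 m and z of can_b in the frame of tray_floor between -0.006 and 0.008 m and angle between can_b's own z axis and vertical below 0.12 rad and linear speed of can_b below 0.05 m/s and contact force between can_b and rack above 3.4 N) or contact force between can_b and anything else below 3.4 N) and contact force between the fingers and can_c below 0.3 N and ((x of can_c in the frame of tray_floor between -0.07 and 0.19 m and y of can_c in the frame of tray_floor between -0.12 and 0.12 m and z of can_c in the frame of tray_floor between -0.006 and 0.008 m and angle between can_c's own z axis and vertical below 0.12 rad and linear speed of can_c below 0.05 m/s and contact force between can_c and rack above 3.4 N) or contact force between can_c and anything else below 3.4 N) and contact force between the fingers and can_d below 0.3 N and ((x of can_d in the frame of tray_floor between -0.07 and 0.19 m and y of can_d in the frame of tray_floor between -0.12 and 0.12 m and z of can_d in the frame of tray_floor between -0.006 and 0.008 m and angle between can_d's own z axis and vertical below 0.12 rad and linear speed of can_d below 0.05 m/s and contact force between can_d and rack above 3.4 N) or contact force between can_d and anything else below 3.4 N) and contact force between the fingers and can_e below 0.3 N and ((x of can_e in the frame of tray_floor between -0.07 and 0.19 m and y of can_e in the frame of tray_floor between -0.12 and 0.12 m and z of can_e in the frame of tray_floor between -0.006 and 0.008 m and angle between can_e's own z axis and vertical below 0.12 rad and linear speed of can_e below 0.05 m/s and contact force between can_e and rack above 3.4 N) or contact force between can_e and anything else below 3.4 N) and contact force between the fingers and can_f below 0.3 N and ((x of can_f in the frame of tray_floor between -0.07 and 0.19 m and y of can_f in the frame of tray_floor between -0.12 and 0.12 m and z of can_f in the frame of tray_floor between -0.006 and 0.008 m and angle between can_f's own z axis and vertical below 0.12 rad and linear speed of can_f below 0.05 m/s and contact force between can_f and rack above 3.4 N) or contact force between can_f and anything else below 3.4 N)), for 0.3 s.
3. the tray is fully home (within 6 mm of its stop) with every packed canister standing on it (value of joint tray below 0.006 m and contact force between the fingers and can_a below 0.3 N and ((x of can_a in the frame of tray_floor between -0.07 and 0.19 m and y of can_a in the frame of tray_floor between -0.12 and 0.12 m and z of can_a in the frame of tray_floor between -0.006 and 0.008 m and angle between can_a's own z axis and vertical below 0.12 rad and linear speed of can_a below 0.05 m/s and contact force between can_a and rack above 3.4 N) or contact force between can_a and anything else below 3.4 N) and contact force between the fingers and can_b below 0.3 N and ((x of can_b in the frame of tray_floor between -0.07 and 0.19 m and y of can_b in the frame of tray_floor between -0.12 and 0.12 m and z of can_b in the frame of tray_floor between -0.006 and 0.008 m and angle between can_b's own z axis and vertical below 0.12 rad and linear speed of can_b below 0.05 m/s and contact force between can_b and rack above 3.4 N) or contact force between can_b and anything else below 3.4 N) and contact force between the fingers and can_c below 0.3 N and ((x of can_c in the frame of tray_floor between -0.07 and 0.19 m and y of can_c in the frame of tray_floor between -0.12 and 0.12 m and z of can_c in the frame of tray_floor between -0.006 and 0.008 m and angle between can_c's own z axis and vertical below 0.12 rad and linear speed of can_c below 0.05 m/s and contact force between can_c and rack above 3.4 N) or contact force between can_c and anything else below 3.4 N) and contact force between the fingers and can_d below 0.3 N and ((x of can_d in the frame of tray_floor between -0.07 and 0.19 m and y of can_d in the frame of tray_floor between -0.12 and 0.12 m and z of can_d in the frame of tray_floor between -0.006 and 0.008 m and angle between can_d's own z axis and vertical below 0.12 rad and linear speed of can_d below 0.05 m/s and contact force between can_d and rack above 3.4 N) or contact force between can_d and anything else below 3.4 N) and contact force between the fingers and can_e below 0.3 N and ((x of can_e in the frame of tray_floor between -0.07 and 0.19 m and y of can_e in the frame of tray_floor between -0.12 and 0.12 m and z of can_e in the frame of tray_floor between -0.006 and 0.008 m and angle between can_e's own z axis and vertical below 0.12 rad and linear speed of can_e below 0.05 m/s and contact force between can_e and rack above 3.4 N) or contact force between can_e and anything else below 3.4 N) and contact force between the fingers and can_f below 0.3 N and ((x of can_f in the frame of tray_floor between -0.07 and 0.19 m and y of can_f in the frame of tray_floor between -0.12 and 0.12 m and z of can_f in the frame of tray_floor between -0.006 and 0.008 m and angle between can_f's own z axis and vertical below 0.12 rad and linear speed of can_f below 0.05 m/s and contact force between can_f and rack above 3.4 N) or contact force between can_f and anything else below 3.4 N)), for 0.2 s.
At the end, for the whole second after the job is handed in: Tray within 6 mm of its home stop, every packed canister upright (7 degrees) on its floor; every empty canister hangs still across both wires of its own double hook, its handle's middle within 45 mm of the seat along the hook, 18 mm across, 12 mm in height, under 17 degrees off upright (value of joint tray below 0.006 m and ((x of can_a in the frame of tray_floor between -0.07 and 0.19 m and y of can_a in the frame of tray_floor between -0.12 and 0.12 m and z of can_a in the frame of tray_floor between -0.006 and 0.008 m and angle between can_a's own z axis and vertical below 0.12 rad and linear speed of can_a below 0.05 m/s and contact force between can_a and rack above 3.4 N) or (((x of can_a_bail in the frame of hook1 between -0.045 and 0.045 m and y of can_a_bail in the frame of hook1 between -0.018 and 0.018 m and z of can_a_bail in the frame of hook1 between -0.012 and 0.012 m) or (x of can_a_bail in the frame of hook2 between -0.045 and 0.045 m and y of can_a_bail in the frame of hook2 between -0.018 and 0.018 m and z of can_a_bail in the frame of hook2 between -0.012 and 0.012 m) or (x of can_a_bail in the frame of hook3 between -0.045 and 0.045 m and y of can_a_bail in the frame of hook3 between -0.018 and 0.018 m and z of can_a_bail in the frame of hook3 between -0.012 and 0.012 m)) and angle between can_a's own z axis and vertical below 0.3 rad and linear speed of can_a below 0.05 m/s and contact force between can_a and stand below 3.4 N)) and ((x of can_b in the frame of tray_floor between -0.07 and 0.19 m and y of can_b in the frame of tray_floor between -0.12 and 0.12 m and z of can_b in the frame of tray_floor between -0.006 and 0.008 m and angle between can_b's own z axis and vertical below 0.12 rad and linear speed of can_b below 0.05 m/s and contact force between can_b and rack above 3.4 N) or (((x of can_b_bail in the frame of hook1 between -0.045 and 0.045 m and y of can_b_bail in the frame of hook1 between -0.018 and 0.018 m and z of can_b_bail in the frame of hook1 between -0.012 and 0.012 m) or (x of can_b_bail in the frame of hook2 between -0.045 and 0.045 m and y of can_b_bail in the frame of hook2 between -0.018 and 0.018 m and z of can_b_bail in the frame of hook2 between -0.012 and 0.012 m) or (x of can_b_bail in the frame of hook3 between -0.045 and 0.045 m and y of can_b_bail in the frame of hook3 between -0.018 and 0.018 m and z of can_b_bail in the frame of hook3 between -0.012 and 0.012 m)) and angle between can_b's own z axis and vertical below 0.3 rad and linear speed of can_b below 0.05 m/s and contact force between can_b and stand below 3.4 N)) and ((x of can_c in the frame of tray_floor between -0.07 and 0.19 m and y of can_c in the frame of tray_floor between -0.12 and 0.12 m and z of can_c in the frame of tray_floor between -0.006 and 0.008 m and angle between can_c's own z axis and vertical below 0.12 rad and linear speed of can_c below 0.05 m/s and contact force between can_c and rack above 3.4 N) or (((x of can_c_bail in the frame of hook1 between -0.045 and 0.045 m and y of can_c_bail in the frame of hook1 between -0.018 and 0.018 m and z of can_c_bail in the frame of hook1 between -0.012 and 0.012 m) or (x of can_c_bail in the frame of hook2 between -0.045 and 0.045 m and y of can_c_bail in the frame of hook2 between -0.018 and 0.018 m and z of can_c_bail in the frame of hook2 between -0.012 and 0.012 m) or (x of can_c_bail in the frame of hook3 between -0.045 and 0.045 m and y of can_c_bail in the frame of hook3 between -0.018 and 0.018 m and z of can_c_bail in the frame of hook3 between -0.012 and 0.012 m)) and angle between can_c's own z axis and vertical below 0.3 rad and linear speed of can_c below 0.05 m/s and contact force between can_c and stand below 3.4 N)) and ((x of can_d in the frame of tray_floor between -0.07 and 0.19 m and y of can_d in the frame of tray_floor between -0.12 and 0.12 m and z of can_d in the frame of tray_floor between -0.006 and 0.008 m and angle between can_d's own z axis and vertical below 0.12 rad and linear speed of can_d below 0.05 m/s and contact force between can_d and rack above 3.4 N) or (((x of can_d_bail in the frame of hook1 between -0.045 and 0.045 m and y of can_d_bail in the frame of hook1 between -0.018 and 0.018 m and z of can_d_bail in the frame of hook1 between -0.012 and 0.012 m) or (x of can_d_bail in the frame of hook2 between -0.045 and 0.045 m and y of can_d_bail in the frame of hook2 between -0.018 and 0.018 m and z of can_d_bail in the frame of hook2 between -0.012 and 0.012 m) or (x of can_d_bail in the frame of hook3 between -0.045 and 0.045 m and y of can_d_bail in the frame of hook3 between -0.018 and 0.018 m and z of can_d_bail in the frame of hook3 between -0.012 and 0.012 m)) and angle between can_d's own z axis and vertical below 0.3 rad and linear speed of can_d below 0.05 m/s and contact force between can_d and stand below 3.4 N)) and ((x of can_e in the frame of tray_floor between -0.07 and 0.19 m and y of can_e in the frame of tray_floor between -0.12 and 0.12 m and z of can_e in the frame of tray_floor between -0.006 and 0.008 m and angle between can_e's own z axis and vertical below 0.12 rad and linear speed of can_e below 0.05 m/s and contact force between can_e and rack above 3.4 N) or (((x of can_e_bail in the frame of hook1 between -0.045 and 0.045 m and y of can_e_bail in the frame of hook1 between -0.018 and 0.018 m and z of can_e_bail in the frame of hook1 between -0.012 and 0.012 m) or (x of can_e_bail in the frame of hook2 between -0.045 and 0.045 m and y of can_e_bail in the frame of hook2 between -0.018 and 0.018 m and z of can_e_bail in the frame of hook2 between -0.012 and 0.012 m) or (x of can_e_bail in the frame of hook3 between -0.045 and 0.045 m and y of can_e_bail in the frame of hook3 between -0.018 and 0.018 m and z of can_e_bail in the frame of hook3 between -0.012 and 0.012 m)) and angle between can_e's own z axis and vertical below 0.3 rad and linear speed of can_e below 0.05 m/s and contact force between can_e and stand below 3.4 N)) and ((x of can_f in the frame of tray_floor between -0.07 and 0.19 m and y of can_f in the frame of tray_floor between -0.12 and 0.12 m and z of can_f in the frame of tray_floor between -0.006 and 0.008 m and angle between can_f's own z axis and vertical below 0.12 rad and linear speed of can_f below 0.05 m/s and contact force between can_f and rack above 3.4 N) or (((x of can_f_bail in the frame of hook1 between -0.045 and 0.045 m and y of can_f_bail in the frame of hook1 between -0.018 and 0.018 m and z of can_f_bail in the frame of hook1 between -0.012 and 0.012 m) or (x of can_f_bail in the frame of hook2 between -0.045 and 0.045 m and y of can_f_bail in the frame of hook2 between -0.018 and 0.018 m and z of can_f_bail in the frame of hook2 between -0.012 and 0.012 m) or (x of can_f_bail in the frame of hook3 between -0.045 and 0.045 m and y of can_f_bail in the frame of hook3 between -0.018 and 0.018 m and z of can_f_bail in the frame of hook3 between -0.012 and 0.012 m)) and angle between can_f's own z axis and vertical below 0.3 rad and linear speed of can_f below 0.05 m/s and contact force between can_f and stand below 3.4 N))); the robot touches nothing.
It fails at once if the glove box is pushed more than 30 mm or knocked over (distance of glove_box from where it was at the start of the episode above 0.03 m or angle between glove_box's own z axis and vertical above 0.5 rad).
It fails at once if the tape roll is pushed more than 30 mm or knocked over (distance of tape_roll from where it was at the start of the episode above 0.03 m or angle between tape_roll's own z axis and vertical above 0.5 rad).
It fails at once if the bottle is pushed more than 30 mm or knocked over (distance of bottle from where it was at the start of the episode above 0.03 m or angle between bottle's own z axis and vertical above 0.5 rad).
Of can_a, can_b, can_c, can_d, can_e, can_f only 4 to 6 are there at a start; the rules pass over those that are not, and their reading is None.
At some moment in a run one of can_a, can_b, can_c, can_d, can_e, can_f may be knocked a few centimetres aside while the robot is not near it.
It also fails if it takes over 210 s, if anything falls off the work surface, if the arm or the gripper's body presses on something with over 40 N, if the wrist force passes 120 N, or if a joint passes its speed limit or range.

ROBOT

A 7-joint arm with a two-finger parallel gripper is mounted at the origin on the work surface. World frame = base frame: x ahead of the robot, y to its left, z up, the work surface at z = 0. Lengths are in m, angles in rad, forces in N, time in s.
With the tool pointing down it reaches from about 0.4 to 0.85 m from the base axis. Payload 10.4 kg.
Tool frame: the origin (TCP) lies between the finger pads; the fingertips stand 17 mm ahead of it and the grasp point (between the pads) lies 2 mm behind it; z points along the fingers, y is the direction in which the jaws open and shut (so a half turn about z gives the same grasp; the last joint's range is limited). The gripper opens to 85 mm and grips with 20 to 120 N. Pads are 22 mm wide; open, the fingers measure 114 mm over their backs; the gripper's body (76 mm by 85 mm) begins 54 mm behind the grasp point. The pads swing forward as they close: fully open they stand 13 mm farther back than shut.
Start: joints at [1.129, 0.332, -0.065, 1.46, 0.022, 1.35, -0.088], TCP at [0.254, -0.571, 0.248] pointing down, gripper open.
Joint ranges: [-2.6, 2.6], [-0.5, 2.12], [-1.47, 1.34], [0.16, 2.42], [-1.27, 4.41], [0.06, 2.06], [-2.6, 2.6]. Speed limits (rad/s): [2.22, 2.22, 2.79, 2.79, 3.14, 3.14, 3.14].

INTERFACE

Orientations are given as a unit quaternion [x, y, z, w].
In Python, from workcell import manip gives the robot as it stands.
- The arm moves only by the tool jog_arm, never from a script. Its argument "steps" is one flat list of numbers, 5 for each row, row after row: the finger opening in m, from 0 to 0.0854, then the shift along the tool's x, y, z in m, then the turn about the tool's z in rad. In form: [gripper, x, y, z, twist, gripper, x, y, z, twist, ...]. A call has exactly 10 rows; each row is the pose to reach, as a shift and turn from the pose commanded when the call began, along the tool's axes at that moment; what a row does not reach only later rows make up. A row lasts 1/10 s, in which the tool goes at most 50 mm and 8.59 degrees, less where a joint would pass 70% of its speed; a pose out of reach is approached as far as the arm can. A call with a gripper value outside its range is refused whole. The fingers move at their own pace and stop on an object; "grip_force" is the grip in N (left out, the last holds). Time passes only in rows, so rows that repeat a pose let the fingers close, or fill a call up. It gives the time, the measured TCP pose, the force and the opening at its end, in the units of the state.
- manip.get_obs(): the state, without advancing time (a new reading comes with each control period).
- manip.camera(name): name is "side" or "top"; returns (picture, depth): 384x512x3 uint8, red, green, blue; 384x512 float32, m along the optical axis (not along the pixel's ray), 0 where there is no reading.
- manip.calibration(name): a dict with "mtx" (3x3 intrinsics, pixels), "world_to_cam" (4x4, takes a point from world to camera coordinates). Camera axes: x right, y down, z forward; pixel columns grow to the right and rows downward; lengths in m; the calibration is good to about 2 mm. A picture is of the moment at which its call begins. calibration takes no time and is no camera call.
- manip.hand_in(): hands the job in, once; it reports no verdict.
The state is a dict: "clock": time; "joint_pos": joint angles; "joint_velocities": joint speeds; "tau": joint torques, N m; "position": TCP position; "ee_rot": TCP orientation; "ft_force": force on the tool from outside, world axes, zero at the start; "torque": the same for the moment, N m; "grip_width": opening from 0.0 (shut) to 1.0 (fully open).
Only numpy, scipy, OpenCV 4.12 (cv2) and the standard library are available. Lean on these libraries where they do the work, as an engineer would, in place of code of your own. Each camera call takes 0.05 s, during which the arm holds its last target.

## Working session

There is one attempt and no reset: what is moved stays moved. The work goes in short steps, Python scripts to look and compute and a tool call to move; the robot and the scene stay as the last step left them, time stands still between calls to the robot, and variables do not carry over. Pictures are saved under pics/ and viewed, and the job is handed in when it is done.

Besides the shell and the picture viewer there is one more tool, called after "Emit:" as name(argument=value, ...), one argument or row to a line, values as JSON. jog_arm: Moves the arm, as the interface text tells. Its arguments: {"type":"object","properties":{"steps":{"type":"array"},"grip_force":{"type":"number"}},"required":["steps"]}

```bash
ls; mkdir -p pics; cat > h.py <<'E'
from workcell import manip
import numpy as np, cv2
def snap(name,tag):
    im,d=manip.camera(name); cv2.imwrite(f'pics/{tag}.png',im[:,:,::-1]); np.save(f'pics/{tag}.npy',d); return im,d
E
python3 - <<'E'
from h import *
np.set_printoptions(precision=4,suppress=True)
for n in ['side','top']:
    im,d=snap(n,n+'0'); c=manip.calibration(n); print(n,c['mtx'],c['world_to_cam'])
print(manip.get_obs())
E
```

```text
pics
side [[448.5943   0.     256.4101]
 [  0.     448.5943 196.9021]
 [  0.       0.       1.    ]] [[-0.703  -0.7111  0.0108  0.4105]
 [-0.467   0.4501 -0.7611  0.3869]
 [ 0.5364 -0.5401 -0.6485  1.2933]
 [ 0.      0.      0.      1.    ]]
top [[405.0799   0.     259.0963]
 [  0.     405.0799 185.9186]
 [  0.       0.       1.    ]] [[-0.0211 -0.9998  0.0003  0.0294]
 [-0.9971  0.021  -0.0734  0.6102]
 [ 0.0734 -0.0019 -0.9973  1.3893]
 [ 0.      0.      0.      1.    ]]
{'clock': 0.1, 'joint_pos': array([ 1.1294,  0.3328, -0.0647,  1.4608,  0.0216,  1.3499, -0.0885]), 'joint_velocities': array([ 0.0009, -0.0017,  0.0016,  0.0002,  0.    ,  0.0006, -0.0006]), 'tau': array([  0.0019, -62.6743,   0.0493, -39.2432,   0.0162,   0.007 ,
         0.0001]), 'position': array([ 0.254 , -0.5707,  0.2476]), 'ee_rot': array([ 0.9782,  0.2079, -0.0002, -0.0006]), 'ft_force': array([ 0.1273, -0.2298, -0.252 ]), 'torque': array([ 0.0072, -0.0187, -0.0073]), 'grip_width': 0.9937593808677475}
```

View pics/top0.png

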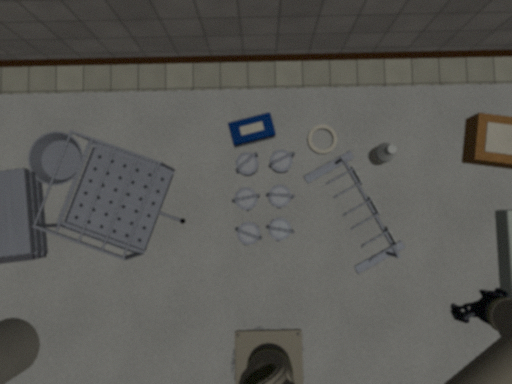

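View pics/side0.png

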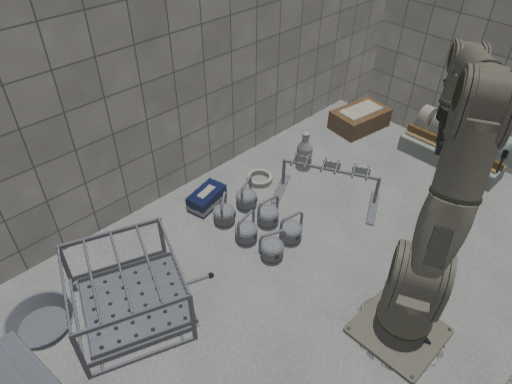

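Six canisters in two columns of three (top image about 247/281 × 160/197/231), the rack at left with its handle ball at (183,221), and the stand at right from (345,160) to (393,250) with hooks pointing left. Next I enlarge the crops.

```bash
python3 - <<'E'
import cv2
a=cv2.imread('pics/top0.png')
b=cv2.convertScaleAbs(a,alpha=1.5)
def crop(x0,y0,w,h,s,n): cv2.imwrite(n,cv2.resize(b[y0:y0+h,x0:x0+w],None,fx=s,fy=s,interpolation=cv2.INTER_CUBIC))
crop(220,105,90,75*2-10,4,'pics/c_cans.png')
crop(295,140,115,140,4,'pics/c_stand.png')
crop(25,120,170,145,4,'pics/c_rack.png')
E
```

```text
(no output)
```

View pics/c_cans.png

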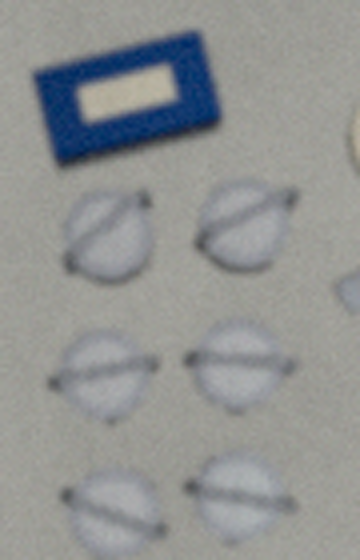

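View pics/c_stand.png

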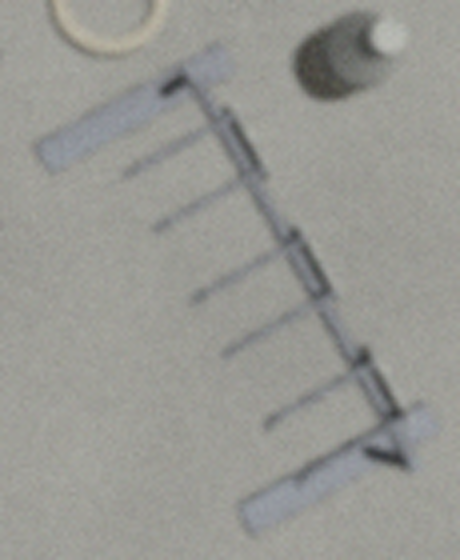

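View pics/c_rack.png

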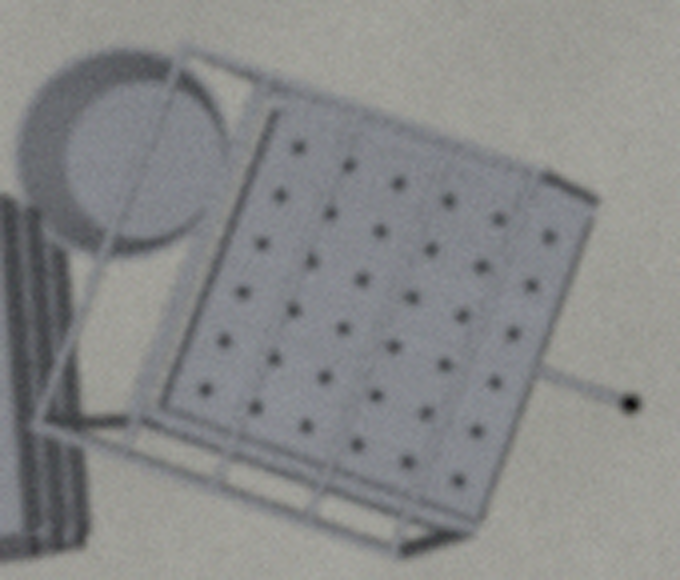

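```bash
cat >> h.py <<'E'
np.set_printoptions(precision=4,suppress=True)
def ray(cam,uv,z):
    c=manip.calibration(cam); K=c['mtx'];T=c['world_to_cam'];R=T[:3,:3];o=-R.T@T[:3,3]
    d=R.T@np.linalg.inv(K)@np.array([uv[0],uv[1],1.]); return o+d*(z-o[2])/d[2]
def proj(cam,P):
    c=manip.calibration(cam);P=np.atleast_2d(P);q=P@c['world_to_cam'][:3,:3].T+c['world_to_cam'][:3,3];q=q@c['mtx'].T;return q[:,:2]/q[:,2:]
def tri(uvt,uvs):
    A=[]
    for cam,uv in (('top',uvt),('side',uvs)):
        c=manip.calibration(cam);M=c['mtx']@c['world_to_cam'][:3];A+=[uv[0]*M[2]-M[0],uv[1]*M[2]-M[1]]
    v=np.linalg.svd(np.array(A))[2][-1];return v[:3]/v[3]
E
python3 - <<'E'
from h import *
cr=lambda p,o:(np.array(p)-0)/4.+np.array(o)-.375
h=[((70,264),(145,198)),((200,243),(292,197)),((54,383),(153,363)),((191,359),(290,367)),((67,495),(162,530)),((190,487),(291,505))]
for i,(a,b) in enumerate(h):
    A=ray('top',cr(a,(220,105)),.103);B=ray('top',cr(b,(220,105)),.103);m=(A+B)/2
    print(i,m[:2],'len',np.linalg.norm(A-B),'yaw of span',np.degrees(np.arctan2(*(A-B)[[1,0]])),'r',np.hypot(*m[:2]))
tips=[(125,177),(155,230),(193,302),(225,354),(267,427)]
base=[(212,130),(245,180),(285,247),(318,300),(360,370)]
T=[ray('top',cr(t,(295,140)),.187) for t in tips];B=[ray('top',cr(t,(295,140)),.171) for t in base]
for t,b in zip(T,B): print('hook',t[:2],b[:2],np.linalg.norm((t-b)[:2]),np.degrees(np.arctan2(*(t-b)[[1,0]])))
print([np.linalg.norm(T[i]-T[i+1]) for i in range(4)])
ball=ray('top',cr((631,404),(25,120)),.056);root=ray('top',cr((543,372),(25,120)),.056)
print('ball',ball,'root',root,np.linalg.norm(ball-root),np.degrees(np.arctan2(*(ball-root)[[1,0]])))
for n,p in (('L',(597,200)),('R',(475,528))): print(n,ray('top',cr(p,(25,120)),.064))
E
python3 - <<'E'
import cv2
a=cv2.imread('pics/side0.png')
b=cv2.convertScaleAbs(a,alpha=1.4)
def crop(x0,y0,w,h,s,n): cv2.imwrite(n,cv2.resize(b[y0:y0+h,x0:x0+w],None,fx=s,fy=s,interpolation=cv2.INTER_CUBIC))
crop(200,170,120,100,6,'pics/s_cans.png')
crop(260,140,140,90,5,'pics/s_stand.png')
crop(45,215,180,165,3.5,'pics/s_rack.png')
E
```

```text
0 [0.6835 0.0566] len 0.08257584788252988 yaw of span 130.39615923493915 r 0.6858606087741537
1 [ 0.6902 -0.0579] len 0.08516452064312544 yaw of span 115.48291082190629 r 0.6926602764558882
2 [0.5664 0.0621] len 0.0827432790520538 yaw of span 100.22383701427482 r 0.5697650624579874
3 [ 0.5722 -0.0504] len 0.08142341545300893 yaw of span 84.1654066412592 r 0.5744173504731801
4 [0.4525 0.0553] len 0.08245437505011051 yaw of span 68.6849872281928 r 0.45589758644493233
5 [ 0.4637 -0.0477] len 0.08355668769725631 yaw of span 78.72795739386771 r 0.46616816595110433
hook [ 0.6005 -0.1889] [ 0.6371 -0.2607] 0.08064421097286424 116.98162717859512
hook [ 0.5592 -0.2105] [ 0.5974 -0.285 ] 0.08367198968092633 117.14648426901438
hook [ 0.5035 -0.2377] [ 0.5445 -0.314 ] 0.08668591260681636 118.27098012112094
hook [ 0.4634 -0.2607] [ 0.5029 -0.338 ] 0.08680704225818817 117.10749109695448
hook [ 0.4075 -0.2906] [ 0.4483 -0.3682] 0.08769454651723788 117.77668316601726
[np.float64(0.046635262551583), np.float64(0.06200450381467869), np.float64(0.04622520545169697), np.float64(0.06341062906889455)]
ball [0.496  0.2784 0.056 ] root [0.5246 0.3526 0.056 ] 0.07956336700843344 -111.03614956263687
L [0.6691 0.3045 0.064 ]
R [0.3956 0.4079 0.064 ]
```

View pics/s_cans.png

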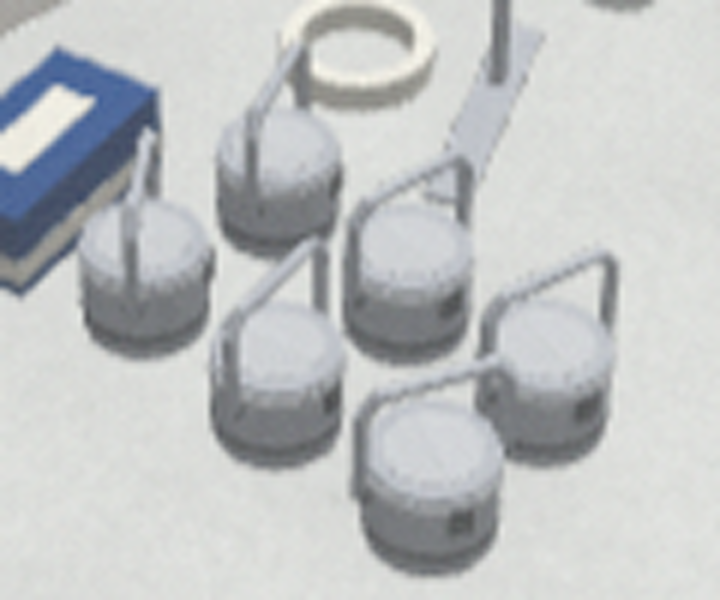

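View pics/s_stand.png

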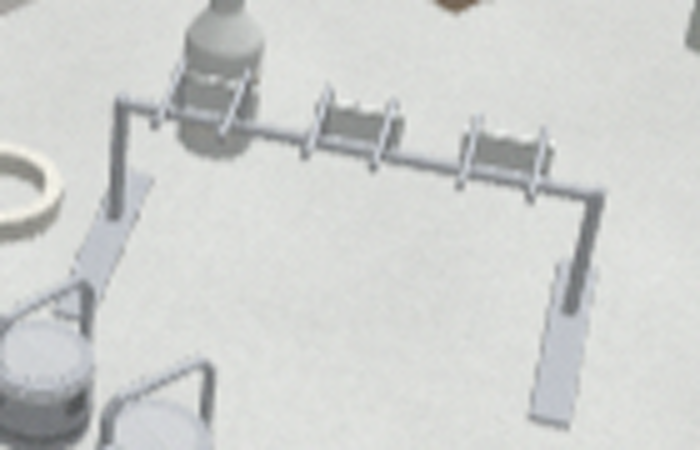

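View pics/s_rack.png

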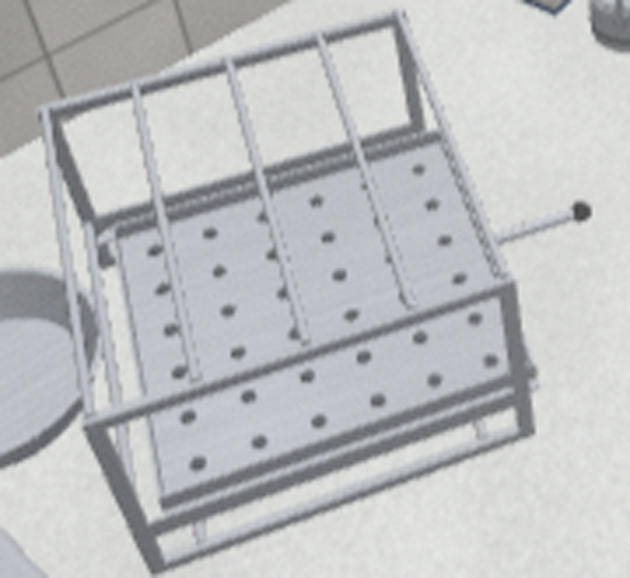

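```bash
python3 - <<'E'
from h import *
cr=lambda p,o,s:(np.array(p)+.5)/s-.5+np.array(o)
h=[((70,264),(145,198)),((200,243),(292,197)),((54,383),(153,363)),((191,359),(290,367)),((67,495),(162,530)),((190,487),(291,505))]
s=[((130,205),(150,135)),((255,110),(300,42)),((232,325),(318,240)),((355,215),(465,158)),((365,398),(500,360)),((490,308),(610,258))]
for i in range(6):
    P=[tri(cr(h[i][k],(220,105),4),cr(s[i][k],(200,170),6)) for k in (0,1)]
    print(i,P[0],P[1],(P[0]+P[1])/2,np.linalg.norm(P[0]-P[1]),np.degrees(np.arctan2(*(P[0]-P[1])[[1,0]])))
ball=tri(cr((631,404),(25,120),4),cr((581,211),(45,215),3.5));print('ball',ball)
root=tri(cr((543,372),(25,120),4),cr((502,239),(45,215),3.5));print('root',root)
T=[(125,177),(155,230),(193,302),(225,354),(267,427)]
S=[(155,122),(225,129),(305,152),(374,163),(461,184)]
for t,q in zip(T,S): print('tip',tri(cr(t,(295,140),4),cr(q,(260,140),5)))
# tray corners front
for a,b in (((597,200),(430,140)),): pass
# lid disc centers from depth in top
d=np.load('pics/top0.npy')
print(d[150:240:6,240:260:4])
E
```

```text
0 [0.6576 0.0903 0.1274] [0.7124 0.0282 0.1099] [0.685  0.0592 0.1186] 0.08463590989656682 131.4027864100234
1 [ 0.671  -0.0166  0.1282] [ 0.7097 -0.0922  0.1162] [ 0.6903 -0.0544  0.1222] 0.08577254328712161 117.12553396262034
2 [0.5609 0.1044 0.1104] [0.5758 0.0238 0.1126] [0.5684 0.0641 0.1115] 0.08201958968740657 100.47965812208665
3 [ 0.5782 -0.0076  0.1107] [ 0.5694 -0.0886  0.1111] [ 0.5738 -0.0481  0.1109] 0.08157386472001134 83.78038725680737
4 [0.4694 0.0946 0.1139] [0.4405 0.0192 0.1109] [0.455  0.0569 0.1124] 0.08076566508984424 68.99734573418102
5 [ 0.4732 -0.0056  0.1108] [ 0.4568 -0.0874  0.1068] [ 0.465  -0.0465  0.1088] 0.08354596327167972 78.6632833504256
ball [0.4977 0.2803 0.0547]
root [0.5234 0.3515 0.0558]
tip [ 0.6021 -0.1887  0.1816]
tip [ 0.5587 -0.211   0.1871]
tip [ 0.5047 -0.2376  0.1823]
tip [ 0.4636 -0.2614  0.1826]
tip [ 0.4086 -0.2911  0.1791]
[[1.4481 1.436  1.4441 1.4433 1.4435]
 [1.3755 1.3737 1.3732 1.3235 1.3843]
 [1.3758 1.3204 1.373  1.3738 1.3692]
 [1.3761 1.3759 1.3747 1.3793 1.374 ]
 [1.4332 1.4009 1.3769 1.4212 1.4324]
 [1.4349 1.4355 1.4358 1.4362 1.4344]
 [1.4366 1.4372 1.4338 1.4311 1.4334]
 [1.3684 1.371  1.3643 1.3668 1.3797]
 [1.3073 1.3124 1.366  1.3655 1.3649]
 [1.3677 1.3634 1.3684 1.3627 1.433 ]
 [1.4241 1.4288 1.4263 1.4284 1.4244]
 [1.4264 1.4219 1.4232 1.4295 0.    ]
 [1.4253 1.3636 1.3587 1.3566 1.4278]
 [1.3582 1.3576 1.3629 1.3588 1.3579]
 [1.359  1.3563 1.3036 1.2997 1.3625]]
```

```bash
cat >> h.py <<'E'
def cloud(cam,d):
    c=manip.calibration(cam);K=c['mtx'];T=c['world_to_cam'];v,u=np.nonzero(d>0)
    q=np.stack([(u-K[0,2])/K[0,0]*d[v,u],(v-K[1,2])/K[1,1]*d[v,u],d[v,u]],1)
    return (q-T[:3,3])@T[:3,:3], u, v
def can(P,xy,r=.06,z0=0.,lim=(.098,.13)):
    """P: cloud. returns lid centre & handle line"""
    for _ in range(3):
        m=np.hypot(*(P[:,:2]-xy).T)<r
        Q=P[m]; L=Q[(Q[:,2]>z0+.055)&(Q[:,2]<z0+.073)]; H=Q[(Q[:,2]>z0+lim[0])&(Q[:,2]<z0+lim[1])]
        (cx,cy),rad=cv2.minEnclosingCircle(L[:,:2].astype(np.float32)) if len(L)>5 else ((*xy,),0)
    hm=H[:,:2].mean(0);_,_,V=np.linalg.svd(H[:,:2]-hm);a=V[0]; a=a if a[1]>0 else -a
    t=(H[:,:2]-hm)@a; mid=hm+a*(t.max()+t.min())/2
    return (cx,cy),rad,mid,np.degrees(np.arctan2(a[1],a[0])),np.ptp(t),np.median(L[:,2]) if len(L) else 0,np.median(H[:,2]),len(H)
E
python3 - <<'E'
from h import *
for cam in ('top','side'):
    P,_,_=cloud(cam,np.load(f'pics/{cam}0.npy'))
    for i,xy in enumerate([(.684,.058),(.69,-.056),(.567,.063),(.573,-.049),(.454,.056),(.464,-.047)]):
        print(cam,i,*[np.round(x,4) for x in can(P,np.array(xy))])
P,_,_=cloud('side',np.load('pics/side0.npy'));m=(np.abs(P[:,2]-.172)<.012)&(P[:,1]<-.17)&(P[:,1]>-.4)&(P[:,0]<.75)&(P[:,0]>.3)
sx=np.array([.457,-.889]);sy=np.array([.889,.457])
Q=P[m];print(len(Q));ty=Q[:,:2]@sy;tx=Q[:,:2]@sx
print(np.sort(np.round(ty,3))[::3])
E
```

```text
top 0 [0.6843 0.056 ] 0.0445 [0.6875 0.0566] 130.7066 0.0909 0.0649 0.1197 75
top 1 [ 0.6918 -0.0593] 0.0448 [ 0.6951 -0.0599] 114.8774 0.0928 0.065 0.1186 79
top 2 [0.5679 0.0619] 0.0397 [0.5684 0.0619] 100.0596 0.0904 0.065 0.1188 77
top 3 [ 0.5717 -0.0496] 0.044 [ 0.575  -0.0512] 84.9615 0.0923 0.0651 0.1187 76
top 4 [0.4503 0.0536] 0.0413 [0.4521 0.056 ] 67.3447 0.0931 0.0645 0.1196 82
top 5 [ 0.4628 -0.0495] 0.0397 [ 0.4638 -0.05  ] 78.3285 0.0906 0.0647 0.1195 81
side 0 [0.6837 0.0632] 0.0474 [0.6836 0.0669] 129.9446 0.0903 0.0655 0.12 56
side 1 [ 0.693  -0.0559] 0.0461 [ 0.6931 -0.0524] 114.0741 0.0929 0.0653 0.1194 55
side 2 [0.5669 0.0691] 0.0466 [0.5669 0.0689] 100.2425 0.0958 0.0658 0.1183 76
side 3 [ 0.5728 -0.0462] 0.0477 [ 0.5738 -0.0451] 84.586 0.0925 0.0654 0.1173 72
side 4 [0.4591 0.0518] 0.0539 [0.4521 0.0547] 77.5081 0.1032 0.0654 0.1179 98
side 5 [ 0.4633 -0.0434] 0.0477 [ 0.4627 -0.041 ] 78.5331 0.0911 0.0653 0.1187 79
182
[0.182 0.183 0.183 0.184 0.185 0.186 0.186 0.187 0.187 0.23  0.231 0.231
 0.231 0.232 0.233 0.234 0.234 0.235 0.292 0.292 0.293 0.294 0.294 0.295
 0.296 0.297 0.34  0.34  0.34  0.341 0.342 0.343 0.344 0.344 0.402 0.402
 0.403 0.404 0.404 0.405 0.406 0.406 0.438 0.44  0.443 0.446 0.449 0.45
 0.45  0.451 0.451 0.451 0.452 0.453 0.453 0.454 0.454 0.455 0.455 0.457
 0.461]
```

```bash
cat >> h.py <<'E'
def pose():
    from scipy.spatial.transform import Rotation as Ro
    o=manip.get_obs();R=Ro.from_quat(o['ee_rot']).as_matrix()
    return o['position'],R
def plan(wps,grip,n=None):
    """wps: list of (x,y,z,psi_deg,rows) interpolated; psi=yaw of tool x. prints flat rows"""
    p,R=pose();psi0=np.degrees(np.arctan2(R[1,0],R[0,0]));rows=[];cur=np.array([*p,psi0])
    g=grip if isinstance(grip,(list,tuple)) else [grip]*10
    for w in wps:
        tgt=np.array(w[:4],float); 
        dpsi=(tgt[3]-psi0+90)%180-90; tgt[3]=psi0+dpsi
        for k in range(w[4]): rows.append(cur+(tgt-cur)*(k+1)/w[4])
        cur=tgt
    while len(rows)<10: rows.append(cur)
    out=[]
    for gi,r in zip(g,rows):
        s=R.T@(r[:3]-p); out+=[gi,*np.round(s,3),round(float(-np.radians(r[3]-psi0)),3)]
    print('pose',p,'psi',psi0); print(','.join(f'{float(v):g}' for v in out),'rows',len(rows))
    o=manip.get_obs();print('clock',o['clock'],'F',o['ft_force'],'gw',o['grip_width'],'j7',o['joint_pos'][6],'T',o['torque'])
E
python3 - <<'E'
from h import *
plan([(.43,-.1,.25,46,10)],.04)
E
```

```text
pose [ 0.254  -0.5707  0.2476] psi 23.997022691769963
0.04,0.035,-0.036,-0,-0.038,0.04,0.07,-0.072,-0,-0.077,0.04,0.106,-0.108,-0.001,-0.115,0.04,0.141,-0.143,-0.001,-0.154,0.04,0.176,-0.179,-0.001,-0.192,0.04,0.211,-0.215,-0.001,-0.23,0.04,0.247,-0.251,-0.001,-0.269,0.04,0.282,-0.287,-0.002,-0.307,0.04,0.317,-0.323,-0.002,-0.346,0.04,0.352,-0.358,-0.002,-0.384 rows 10
clock 0.1 F [ 0.1273 -0.2298 -0.252 ] gw 0.9937593808677475 j7 -0.08848248323089354 T [ 0.0072 -0.0187 -0.0073]
```

Emit:
jog_arm(
  steps=[0.04,0.035,-0.036,0,-0.038,0.04,0.07,-0.072,0,-0.077,0.04,0.106,-0.108,-0.001,-0.115,0.04,0.141,-0.143,-0.001,-0.154,0.04,0.176,-0.179,-0.001,-0.192,0.04,0.211,-0.215,-0.001,-0.23,0.04,0.247,-0.251,-0.001,-0.269,0.04,0.282,-0.287,-0.002,-0.307,0.04,0.317,-0.323,-0.002,-0.346,0.04,0.352,-0.358,-0.002,-0.384],
  grip_force=60,
)

```text
clock: 1.1
position: [0.4295, -0.1008, 0.2503]
ee_rot: [0.92, 0.391, -0.0, 0.0]
ft_force: [0.3, -0.2, 0.2]
grip_width: 0.469
```

```bash
python3 - <<'E'
from h import *
plan([(.508,.309,.2,69.2,10)],.04)
E
```

```text
pose [ 0.4295 -0.1008  0.2503] psi 46.0788906797648
0.04,0.035,-0.023,0.005,-0.04,0.04,0.07,-0.046,0.01,-0.081,0.04,0.105,-0.068,0.015,-0.121,0.04,0.14,-0.091,0.02,-0.161,0.04,0.175,-0.114,0.025,-0.202,0.04,0.21,-0.137,0.03,-0.242,0.04,0.245,-0.159,0.035,-0.282,0.04,0.28,-0.182,0.04,-0.323,0.04,0.315,-0.205,0.045,-0.363,0.04,0.35,-0.228,0.05,-0.404 rows 10
clock 1.1 F [ 0.2783 -0.1538  0.2351] gw 0.4694750627432197 j7 -0.6056682267471464 T [-0.0408 -0.0895  0.0342]
```

Emit:
jog_arm(
  steps=[0.04,0.035,-0.023,0.005,-0.04,0.04,0.07,-0.046,0.01,-0.081,0.04,0.105,-0.068,0.015,-0.121,0.04,0.14,-0.091,0.02,-0.161,0.04,0.175,-0.114,0.025,-0.202,0.04,0.21,-0.137,0.03,-0.242,0.04,0.245,-0.159,0.035,-0.282,0.04,0.28,-0.182,0.04,-0.323,0.04,0.315,-0.205,0.045,-0.363,0.04,0.35,-0.228,0.05,-0.404],
)

```text
clock: 2.1
position: [0.5088, 0.3087, 0.1996]
ee_rot: [0.823, 0.568, -0.0, 0.0]
ft_force: [0.7, -0.4, -1.0]
grip_width: 0.471
```

```bash
python3 - <<'E'
from h import *
plan([(.508,.309,.054,69.2,6)],[.04]*7+[0]*3)
E
```

```text
pose [0.5088 0.3087 0.1996] psi 69.19398508046241
0.04,0,-0,0.024,-0,0.04,0,-0,0.049,-0,0.04,0,-0,0.073,-0,0.04,0,-0.001,0.097,-0,0.04,0,-0.001,0.121,-0,0.04,0,-0.001,0.146,-0,0.04,0,-0.001,0.146,-0,0,0,-0.001,0.146,-0,0,0,-0.001,0.146,-0,0,0,-0.001,0.146,-0 rows 10
clock 2.1 F [ 0.7443 -0.3877 -1.0457] gw 0.4709964934946557 j7 -1.2190410568930017 T [ 0.0392 -0.0926  0.0362]
```

Emit:
jog_arm(
  steps=[0.04,0,0,0.024,0,0.04,0,0,0.049,0,0.04,0,0,0.073,0,0.04,0,-0.001,0.097,0,0.04,0,-0.001,0.121,0,0.04,0,-0.001,0.146,0,0.04,0,-0.001,0.146,0,0,0,-0.001,0.146,0,0,0,-0.001,0.146,0,0,0,-0.001,0.146,0],
)

```text
clock: 3.1
position: [0.5061, 0.3094, 0.0557]
ee_rot: [0.823, 0.568, -0.0, -0.001]
ft_force: [-6.7, 1.0, 3.6]
grip_width: 0.09
```

```bash
python3 - <<'E'
from h import *
im,d=snap('side','side1')
cv2.imwrite('pics/side1c.png',cv2.resize(im[200:380,40:260,::-1],None,fx=3,fy=3,interpolation=2))
plan([],.0)
E
```

```text
pose [0.5061 0.3094 0.0557] psi 69.24332785925056
0,0,0,0,-0,0,0,0,0,-0,0,0,0,0,-0,0,0,0,0,-0,0,0,0,0,-0,0,0,0,0,-0,0,0,0,0,-0,0,0,0,0,-0,0,0,0,0,-0,0,0,0,0,-0 rows 10
clock 3.15 F [-7.6089  2.2543  3.3177] gw 0.09057342960809191 j7 -1.3087622601682065 T [ 0.3372  1.7087 -0.0314]
```

View pics/side1c.png

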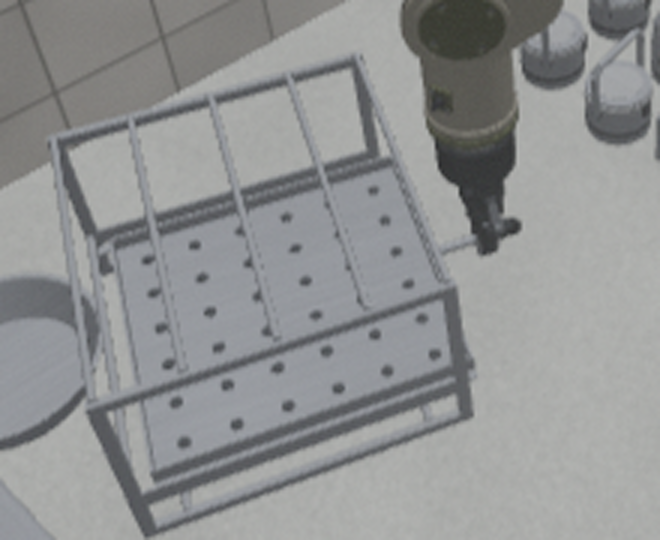

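Emit:
jog_arm(
  steps=[0,0,-0.002,0,0,0,-0.015,-0.002,0,0,0,-0.035,-0.002,0,0,0,-0.055,-0.002,0,0,0,-0.075,-0.002,0,0,0,-0.095,-0.002,0,0,0,-0.115,-0.002,0,0,0,-0.132,-0.002,0,0,0,-0.146,-0.002,0,0,0,-0.146,-0.002,0,0],
)

```text
clock: 4.15
position: [0.4549, 0.1742, 0.0566]
ee_rot: [0.823, 0.568, 0.003, -0.0]
ft_force: [-2.1, 7.7, 7.3]
grip_width: 0.089
```

```bash
python3 - <<'E'
from h import *
im,d=snap('top','top2')
cv2.imwrite('pics/top2c.png',cv2.resize(im[100:280,20:300,::-1],None,fx=2.8,fy=2.8,interpolation=2))
plan([],.0)
E
```

```text
pose [0.4549 0.1742 0.0566] psi 69.16635189981706
0,0,0,0,-0,0,0,0,0,-0,0,0,0,0,-0,0,0,0,0,-0,0,0,0,0,-0,0,0,0,0,-0,0,0,0,0,-0,0,0,0,0,-0,0,0,0,0,-0,0,0,0,0,-0 rows 10
clock 4.2 F [-3.8564  7.2325  8.8517] gw 0.09234911781371312 j7 -1.08154074182606 T [ 1.1754  0.7304 -0.2826]
```

View pics/top2c.png

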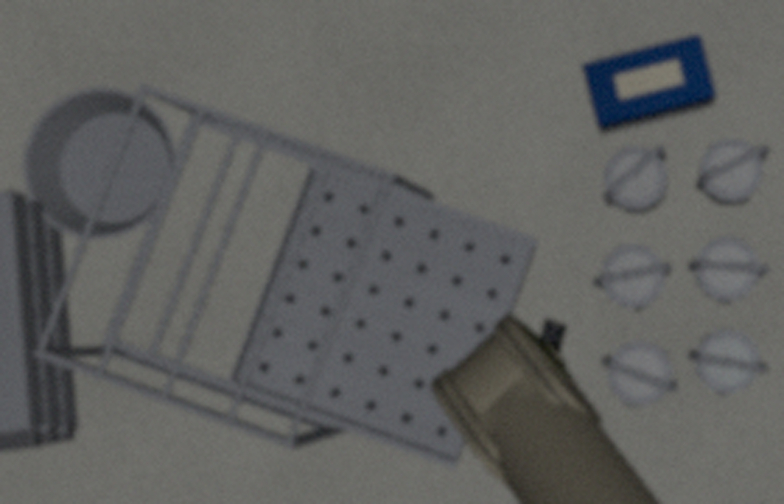

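Emit:
jog_arm(
  steps=[0.04,0.002,0,0,0,0.04,0.002,0,0,0,0.04,0.002,0,0,0,0.04,0,0,-0.02,0,0.04,0,0,-0.05,0,0.04,0,0,-0.08,0,0.04,0,0,-0.11,0,0.04,0,0,-0.14,0,0.04,0,0,-0.17,0,0.04,0,0,-0.2,0],
)

```text
clock: 5.2
position: [0.4536, 0.1718, 0.2556]
ee_rot: [0.823, 0.567, -0.0, 0.0]
ft_force: [0.3, -0.1, -0.7]
grip_width: 0.469
```

```bash
python3 - <<'E'
from h import *
im,d=snap('top','top3');im2,d2=snap('side','side3')
for cam,dd in (('top',d),('side',d2)):
    P,_,_=cloud(cam,dd)
    ex=np.array([.355,.935]);ey=np.array([-.935,.355]);o=np.array([.4549,.1742])
    m=(P[:,2]>.04)&(P[:,2]<.07)&(np.abs((P[:,:2]-o)@ey)<.16)&((P[:,:2]-o)@ex<.17)&((P[:,:2]-o)@ex>-.02)
    x=(P[m,:2]-o)@ex;y=(P[m,:2]-o)@ey
    b=(x>.08)
    print(cam,'x',np.percentile(x[np.abs(y)>.06],[0,1,5]),'y',np.percentile(y[b],[0,.5,5,95,99.5,100]),'z',np.median(P[m][:,2]))
    for i,xy in enumerate([(.684,.058),(.69,-.056),(.567,.063),(.573,-.049),(.454,.056),(.464,-.047)]):
        print(cam,i,*[np.round(x,4) for x in can(P,np.array(xy))])
# can 5
plan([(.4635,-.047,.18,78.5-90,10)],.04)
E
```

```text
top x [0.0593 0.0598 0.0649] y [-0.1513 -0.1502 -0.1427  0.116   0.1425  0.145 ] z 0.04861177153020868
top 0 [0.6842 0.0559] 0.0446 [0.6876 0.0566] 130.6198 0.091 0.0647 0.1197 74
top 1 [ 0.692  -0.0594] 0.0448 [ 0.695  -0.0597] 115.0409 0.093 0.0649 0.1191 80
top 2 [0.5678 0.0618] 0.0396 [0.5684 0.0617] 100.1076 0.0903 0.0651 0.1185 77
top 3 [ 0.5719 -0.0513] 0.0456 [ 0.5749 -0.051 ] 85.1284 0.0919 0.065 0.1194 77
top 4 [0.4523 0.0533] 0.0417 [0.4521 0.0559] 67.3279 0.0926 0.0644 0.1192 82
top 5 [ 0.4631 -0.0512] 0.0405 [ 0.4638 -0.0499] 78.3439 0.0905 0.0645 0.119 81
side x [-0.0199  0.0656  0.068 ] y [-0.1437 -0.14   -0.1338  0.1374  0.1462  0.1483] z 0.050351728499599235
side 0 [0.6877 0.0614] 0.0485 [0.6847 0.0651] 129.4386 0.0876 0.0655 0.1191 55h.py:26: RuntimeWarning: Mean of empty slice.
  hm=H[:,:2].mean(0);_,_,V=np.linalg.svd(H[:,:2]-hm);a=V[0]; a=a if a[1]>0 else -a
  ret = um.true_divide(
Traceback (most recent call last):
  File "h.py", line 27, in can
    t=(H[:,:2]-hm)@a; mid=hm+a*(t.max()+t.min())/2
                                ~~~~~^^
ValueError: zero-size array to reduction operation maximum which has no identity
```

View pics/top3.png

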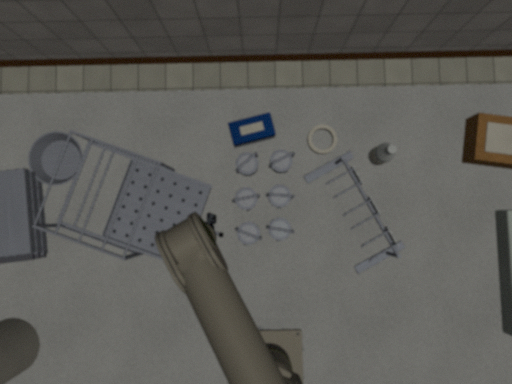

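```bash
python3 - <<'E'
from h import *
plan([(.4525,.056,.17,67.6,4),(.4525,.056,.114,67.6,3)],[.04]*7+[0]*3)
E
```

```text
pose [0.4553 0.1727 0.258 ] psi 69.13432702475527
0.04,-0.028,0.01,0.022,0.007,0.04,-0.055,0.019,0.044,0.013,0.04,-0.083,0.029,0.066,0.02,0.04,-0.11,0.038,0.088,0.027,0.04,-0.11,0.038,0.107,0.027,0.04,-0.11,0.038,0.125,0.027,0.04,-0.11,0.038,0.144,0.027,0,-0.11,0.038,0.144,0.027,0,-0.11,0.038,0.144,0.027,0,-0.11,0.038,0.144,0.027 rows 10
clock 5.3 F [-0.0523  0.638  -0.584 ] gw 0.47147759082601925 j7 -0.8697784127883218 T [-0.0246 -0.0557 -0.0163]
```

Emit:
jog_arm(
  steps=[0.04,-0.028,0.01,0.022,0.007,0.04,-0.055,0.019,0.044,0.013,0.04,-0.083,0.029,0.066,0.02,0.04,-0.11,0.038,0.088,0.027,0.04,-0.11,0.038,0.107,0.027,0.04,-0.11,0.038,0.125,0.027,0.04,-0.11,0.038,0.144,0.027,0,-0.11,0.038,0.144,0.027,0,-0.11,0.038,0.144,0.027,0,-0.11,0.038,0.144,0.027],
)

```text
clock: 6.3
position: [0.4505, 0.0558, 0.111]
ee_rot: [0.831, 0.556, 0.0, 0.0]
ft_force: [0.2, -1.0, -2.3]
grip_width: 0.081
```

```bash
python3 - <<'E'
from h import *
p,R=pose(); print(R)
plan([(.4525,.056,.2,67.6,6)],0)
E
```

```text
[[ 0.381   0.9246  0.0009]
 [ 0.9246 -0.381  -0.0001]
 [ 0.0003  0.0008 -1.    ]]
pose [0.4505 0.0558 0.111 ] psi 67.60631517039853
0,0,0,-0.015,0,0,0,0.001,-0.03,0,0,0,0.001,-0.044,0,0,0.001,0.001,-0.059,0,0,0.001,0.002,-0.074,0,0,0.001,0.002,-0.089,0,0,0.001,0.002,-0.089,0,0,0.001,0.002,-0.089,0,0,0.001,0.002,-0.089,0,0,0.001,0.002,-0.089,0 rows 10
clock 6.3 F [ 0.1584 -0.9639 -2.2948] gw 0.08113403043776705 j7 -0.7266166543076962 T [ 0.0339 -0.0446  0.01  ]
```

Gripped a wire (width 0.08). Lifting it now to weigh it.

Emit:
jog_arm(
  steps=[0,0,0,-0.01,0,0,0,0,-0.025,0,0,0,0,-0.04,0,0,0,0,-0.055,0,0,0,0,-0.07,0,0,0,0,-0.085,0,0,0,0,-0.095,0,0,0,0,-0.095,0,0,0,0,-0.095,0,0,0,0,-0.095,0],
)

```text
clock: 7.3
position: [0.4497, 0.0556, 0.2047]
ee_rot: [0.831, 0.556, -0.0, -0.0]
ft_force: [0.1, -0.1, -1.3]
grip_width: 0.083
```

```bash
python3 - <<'E'
from h import *
im,d=snap('side','side4')
cv2.imwrite('pics/side4c.png',cv2.resize(im[130:280,190:400,::-1],None,fx=3,fy=3,interpolation=2))
plan([],0)
print(manip.get_obs()['ft_force'])
E
```

```text
pose [0.4497 0.0557 0.2047] psi 67.60102149361377
0,0,0,0,-0,0,0,0,0,-0,0,0,0,0,-0,0,0,0,0,-0,0,0,0,0,-0,0,0,0,0,-0,0,0,0,0,-0,0,0,0,0,-0,0,0,0,0,-0,0,0,0,0,-0 rows 10
clock 7.35 F [ 0.399   0.407  -2.3172] gw 0.08162181621277896 j7 -0.6222391048520951 T [ 0.0201 -0.008   0.0284]
[ 0.399   0.407  -2.3172]
```

View pics/side4c.png

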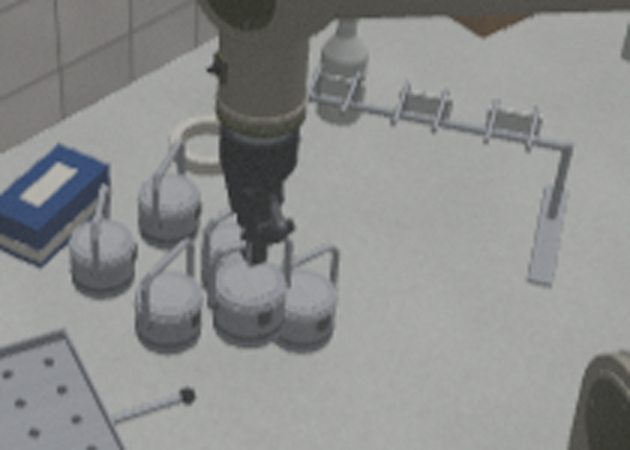

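```bash
python3 - <<'E'
from h import *
plan([(.4497,.0557,.255,67.6,3),(.405,-.11,.255,45,7)],0)
E
```

```text
pose [0.4497 0.0557 0.2047] psi 67.60102149361377
0,-0,-0,-0.017,0,0,-0,-0,-0.034,0,0,-0,-0,-0.05,0,0,-0.024,0.003,-0.05,0.056,0,-0.049,0.006,-0.05,0.113,0,-0.073,0.009,-0.05,0.169,0,-0.097,0.012,-0.05,0.225,0,-0.122,0.015,-0.05,0.282,0,-0.146,0.019,-0.05,0.338,0,-0.17,0.022,-0.05,0.394 rows 10
clock 7.35 F [ 0.399   0.407  -2.3172] gw 0.08162181621277896 j7 -0.6222391048520951 T [ 0.0201 -0.008   0.0284]
```

Emit:
jog_arm(
  steps=[0,0,0,-0.017,0,0,0,0,-0.034,0,0,0,0,-0.05,0,0,-0.024,0.003,-0.05,0.056,0,-0.049,0.006,-0.05,0.113,0,-0.073,0.009,-0.05,0.169,0,-0.097,0.012,-0.05,0.225,0,-0.122,0.015,-0.05,0.282,0,-0.146,0.019,-0.05,0.338,0,-0.17,0.022,-0.05,0.394],
)

```text
clock: 8.35
position: [0.4052, -0.1112, 0.255]
ee_rot: [0.924, 0.381, -0.0, -0.0]
ft_force: [0.3, 1.2, -2.5]
grip_width: 0.081
```

```bash
python3 - <<'E'
from h import *
plan([(.365,-.261,.255,27.5,6),(.365,-.261,.199,27.5,4)],0)
E
```

```text
pose [ 0.4052 -0.1112  0.255 ] psi 44.83276983783793
0,-0.022,0.013,-0,0.05,0,-0.045,0.026,-0,0.101,0,-0.067,0.039,-0,0.151,0,-0.089,0.052,-0,0.202,0,-0.112,0.065,-0,0.252,0,-0.134,0.078,-0,0.303,0,-0.134,0.078,0.014,0.303,0,-0.134,0.078,0.028,0.303,0,-0.134,0.078,0.042,0.303,0,-0.134,0.078,0.056,0.303 rows 10
clock 8.35 F [ 0.3008  1.1544 -2.5082] gw 0.08130209364000582 j7 -0.5544326416454106 T [ 0.0431 -0.0471  0.015 ]
```

Emit:
jog_arm(
  steps=[0,-0.022,0.013,0,0.05,0,-0.045,0.026,0,0.101,0,-0.067,0.039,0,0.151,0,-0.089,0.052,0,0.202,0,-0.112,0.065,0,0.252,0,-0.134,0.078,0,0.303,0,-0.134,0.078,0.014,0.303,0,-0.134,0.078,0.028,0.303,0,-0.134,0.078,0.042,0.303,0,-0.134,0.078,0.056,0.303],
)

```text
clock: 9.35
position: [0.3662, -0.259, 0.1979]
ee_rot: [0.971, 0.24, -0.0, -0.0]
ft_force: [0.2, -0.8, -2.1]
grip_width: 0.079
```

```bash
python3 - <<'E'
from h import *
im,d=snap('side','side5')
cv2.imwrite('pics/side5c.png',cv2.resize(im[130:260,270:440,::-1],None,fx=4.5,fy=4.5,interpolation=2))
im,d=snap('top','top5')
cv2.imwrite('pics/top5c.png',cv2.resize(im[140:300,290:460,::-1],None,fx=3.5,fy=3.5,interpolation=2))
plan([(.4074,-.3402,.199,27.5,8)],0)
E
```

```text
pose [ 0.3653 -0.2585  0.197 ] psi 27.730646616272928
0,-0,0.011,-0,0.001,0,-0,0.023,-0.001,0.001,0,-0,0.034,-0.001,0.002,0,-0,0.046,-0.001,0.002,0,-0,0.057,-0.001,0.003,0,-0.001,0.069,-0.002,0.003,0,-0.001,0.08,-0.002,0.004,0,-0.001,0.092,-0.002,0.004,0,-0.001,0.092,-0.002,0.004,0,-0.001,0.092,-0.002,0.004 rows 10
clock 9.45 F [ 0.2435  0.1131 -2.5841] gw 0.08547394416813552 j7 -0.5693740251962095 T [0.0264 0.0685 0.0359]
```

View pics/side5c.png

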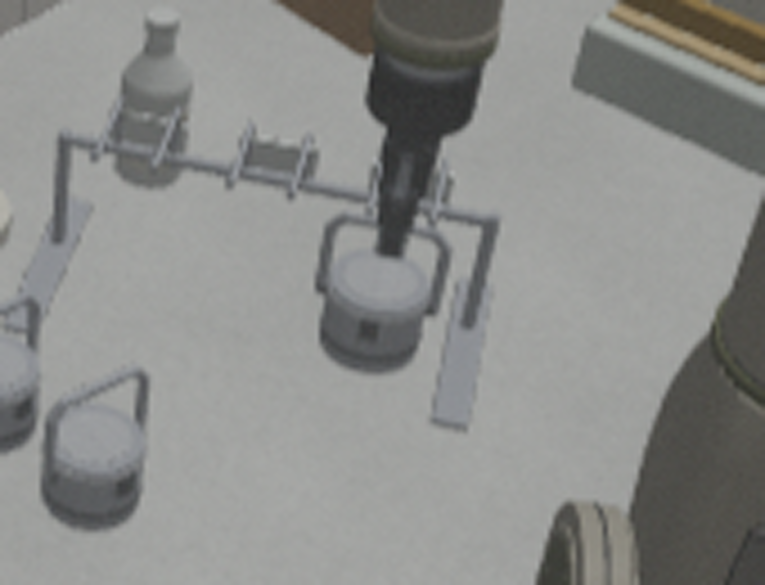

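View pics/top5c.png

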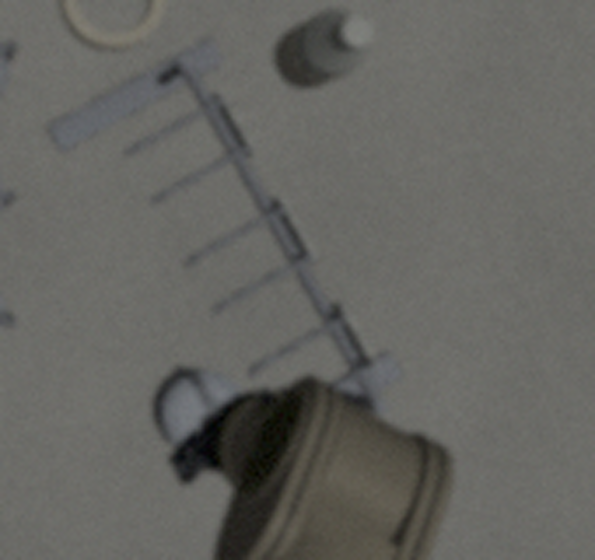

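```bash
python3 - <<'E'
from h import *
p,R=pose();sy=np.array([.887,.462,0])
for s in (-.038,0,.038):
    P=p+s*sy; P[2]=.201
    print(s,(proj('side',P)[0]-[270,130]+.5)*4.5, (proj('top',P)[0]-[290,140]+.5)*3.5)
# side-only bail centre at z=.2
m=ray('side',np.array([386,230])/4.5+[270,130]-.4,.201);print(m,(m-p)@sy, (m-p)@np.array([.462,-.887,0]))
for s in(.024,-.024):
  for d in (0,.045):
    P=np.array([.4074,-.3402,.170])+s*sy-d*np.array([.462,-.887,0]);P[2]+=.017*(d>0)
    print('hook3',(proj('side',P)[0]-[270,130]+.5)*4.5,(proj('top',P)[0]-[290,140]+.5)*3.5)
E
```

```text
-0.038 [450.3605 242.1077] [242.2795 464.9756]
0 [398.7006 231.9014] [220.2877 425.6192]
0.038 [347.63   221.8116] [198.3839 386.4206]
[ 0.3727 -0.2534  0.201 ] 0.00890812607723763 -0.0011665395788270714
hook3 [378.906  188.1054] [289.3736 347.4443]
hook3 [373.5571 204.0769] [249.9636 373.587 ]
hook3 [440.3089 199.9624] [316.5435 395.5689]
hook3 [436.6703 216.3843] [277.4446 422.503 ]
```

```bash
python3 - <<'E'
import cv2
a=cv2.convertScaleAbs(cv2.imread('pics/top5.png'),alpha=2)
b=cv2.convertScaleAbs(cv2.imread('pics/side5.png'),alpha=1.3)
A=cv2.resize(a[220:290,320:400],None,fx=7,fy=7,interpolation=2);B=cv2.resize(b[160:220,335:385],None,fx=8,fy=8,interpolation=2)
cv2.imwrite('pics/t5z.png',A);cv2.imwrite('pics/s5z.png',B)
E
```

```text
(no output)
```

View pics/t5z.png

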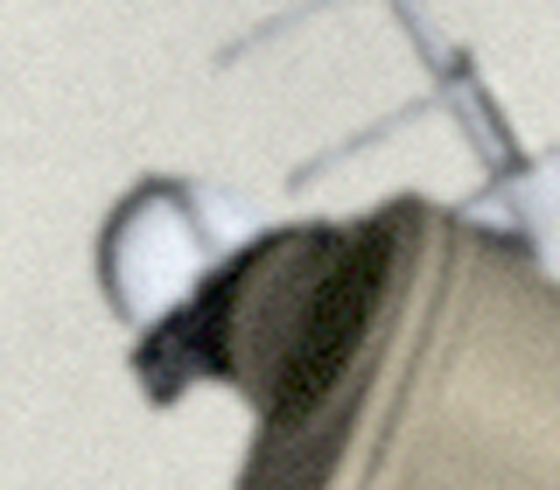

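View pics/s5z.png

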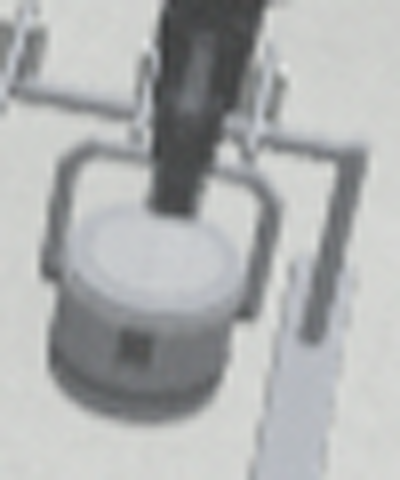

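Emit:
jog_arm(
  steps=[0,-0.001,0.01,0,0,0,-0.003,0.021,-0.001,0,0,-0.005,0.032,-0.002,0,0,-0.005,0.043,-0.002,0,0,-0.005,0.054,-0.002,0,0,-0.005,0.065,-0.002,0,0,-0.005,0.076,-0.002,0,0,-0.005,0.086,-0.002,0,0,-0.005,0.092,-0.002,0,0,-0.005,0.092,-0.002,0],
)

```text
clock: 10.45
position: [0.4046, -0.3442, 0.2012]
ee_rot: [0.971, 0.239, 0.0, -0.0]
ft_force: [0.2, -0.5, -2.2]
grip_width: 0.077
```

```bash
python3 - <<'E'
from h import *
im,d=snap('side','side6')
cv2.imwrite('pics/side6c.png',cv2.resize(im[150:240,330:420,::-1],None,fx=7,fy=7,interpolation=2))
im,d=snap('top','top6')
cv2.imwrite('pics/top6c.png',cv2.resize(im[210:300,320:420,::-1],None,fx=6,fy=6,interpolation=2))
plan([],0)
E
```

```text
pose [ 0.4044 -0.3433  0.2012] psi 27.671611552117795
0,0,0,0,-0,0,0,0,0,-0,0,0,0,0,-0,0,0,0,0,-0,0,0,0,0,-0,0,0,0,0,-0,0,0,0,0,-0,0,0,0,0,-0,0,0,0,0,-0,0,0,0,0,-0 rows 10
clock 10.55 F [-0.9365  0.6621 -2.349 ] gw 0.08058243198096497 j7 -0.5296064580131536 T [-0.0129 -0.0553  0.0342]
```

View pics/side6c.png

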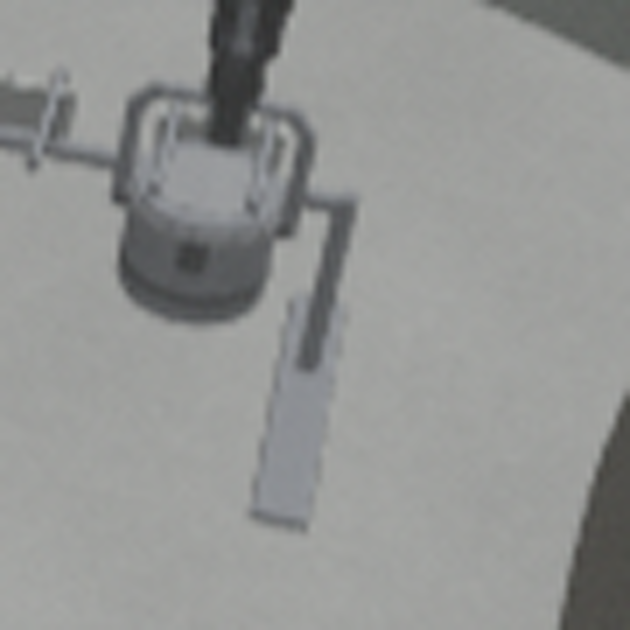

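View pics/top6c.png

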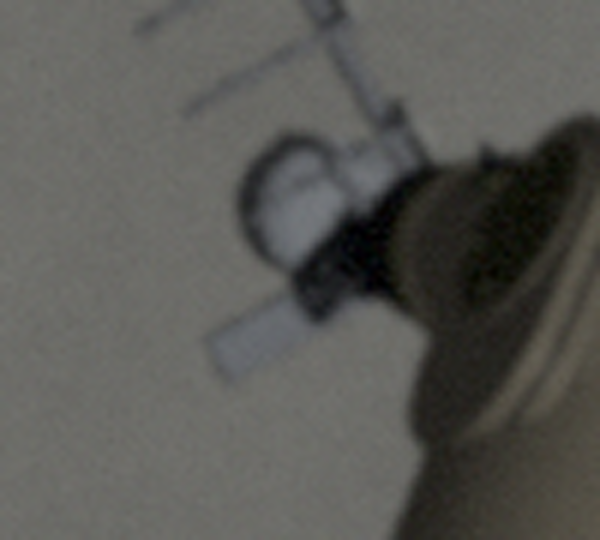

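Emit:
jog_arm(
  steps=[0,0,0,0.006,0,0,0,0,0.012,0,0,0,0,0.018,0,0,0,0,0.024,0,0,0,0,0.027,0,0,0,0,0.027,0,0.03,0,0,0.027,0,0.03,0,0,0.027,0,0.03,0,0,0.027,0,0.03,0,0,0.027,0],
)

```text
clock: 11.55
position: [0.4046, -0.3437, 0.1747]
ee_rot: [0.971, 0.239, 0.0, 0.0]
ft_force: [0.5, 0.7, 0.2]
grip_width: 0.355
```

```bash
python3 - <<'E'
from h import *
im,d=snap('side','side7')
cv2.imwrite('pics/side7c.png',cv2.resize(im[150:240,330:420,::-1],None,fx=7,fy=7,interpolation=2))
plan([],0)
E
```

```text
pose [ 0.4045 -0.3437  0.1746] psi 27.657516500709285
0,0,0,0,-0,0,0,0,0,-0,0,0,0,0,-0,0,0,0,0,-0,0,0,0,0,-0,0,0,0,0,-0,0,0,0,0,-0,0,0,0,0,-0,0,0,0,0,-0,0,0,0,0,-0 rows 10
clock 11.6 F [0.0682 0.0263 0.1138] gw 0.3493087558849718 j7 -0.5386209296182496 T [ 0.0109 -0.0282 -0.003 ]
```

View pics/side7c.png

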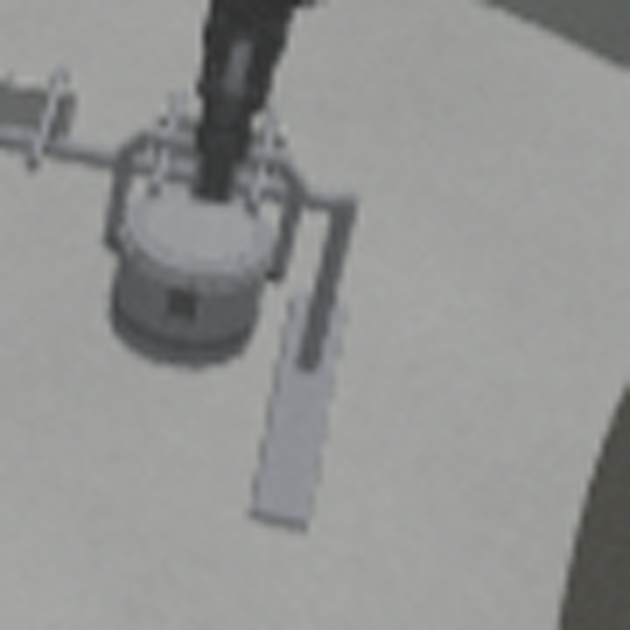

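```bash
python3 - <<'E'
from h import *
p,_=pose()
plan([(p[0],p[1],.26,27.6,3),(.4635,-.0445,.21,78.4,7)],.03)
E
```

```text
pose [ 0.4045 -0.3437  0.1746] psi 27.657516500709285
0.03,0,0,-0.028,0,0.03,0,0,-0.057,0.001,0.03,0,0,-0.085,0.001,0.03,0.027,-0.034,-0.078,-0.126,0.03,0.055,-0.068,-0.071,-0.252,0.03,0.082,-0.102,-0.064,-0.379,0.03,0.109,-0.136,-0.057,-0.506,0.03,0.137,-0.17,-0.05,-0.632,0.03,0.164,-0.204,-0.043,-0.759,0.03,0.191,-0.238,-0.036,-0.886 rows 10
clock 11.6 F [0.0682 0.0263 0.1138] gw 0.3493087558849718 j7 -0.5386209296182496 T [ 0.0109 -0.0282 -0.003 ]
```

Emit:
jog_arm(
  steps=[0.03,0,0,-0.028,0,0.03,0,0,-0.057,0,0.03,0,0,-0.085,0,0.03,0.027,-0.034,-0.078,-0.126,0.03,0.055,-0.068,-0.071,-0.252,0.04,0.082,-0.102,-0.064,-0.379,0.04,0.109,-0.136,-0.057,-0.506,0.04,0.137,-0.17,-0.05,-0.632,0.04,0.164,-0.204,-0.043,-0.759,0.04,0.191,-0.238,-0.036,-0.886],
)

```text
clock: 12.6
position: [0.4632, -0.0424, 0.2104]
ee_rot: [0.773, 0.634, 0.0, 0.001]
ft_force: [0.6, 0.9, -0.5]
grip_width: 0.469
```

```bash
cat >> h.py <<'E'
def scan(d,xys,cam='top',**k):
    P,_,_=cloud(cam,d)
    for i,xy in xys.items():
        try: print(cam,i,*[np.round(x,4) for x in can(P,np.array(xy),**k)])
        except Exception as e: print(cam,i,'no',e)
C0={0:(.684,.058),1:(.69,-.056),2:(.567,.063),3:(.573,-.049),4:(.454,.056),5:(.464,-.047)}
E
python3 - <<'E'
from h import *
im,d=snap('side','side8');scan(d,C0,'side')
cv2.imwrite('pics/side8c.png',cv2.resize(im[130:260,190:420,::-1],None,fx=3.4,fy=3.4,interpolation=2))
plan([(.4635,-.0445,.114,78.4,4)],[.04]*5+[0]*5)
E
```

```text
side 0 [0.6879 0.0644] 0.0482 [0.6861 0.0638] 129.9265 0.0883 0.0654 0.1185 55
side 1 [ 0.6947 -0.0524] 0.0479 [ 0.6937 -0.0535] 114.7823 0.0912 0.0654 0.1188 55
side 2 [0.5664 0.0694] 0.0466 [0.5667 0.07  ] 99.495 0.0927 0.0658 0.1185 75
side 3 [ 0.5732 -0.0465] 0.0491 [ 0.5739 -0.0461] 85.4181 0.0945 0.0653 0.1182 70
side 4 [ 0.4657 -0.0001] 0.0062 [0.47   0.0007] 22.8212 0.007 0.0622 0.1066 7
side 5 [ 0.4616 -0.0438] 0.0469 [ 0.4624 -0.0415] 77.8416 0.0898 0.0655 0.1188 80
pose [ 0.4637 -0.0347  0.2097] psi 79.62939398967472
0.04,-0.002,0,0.024,0.005,0.04,-0.005,0.001,0.048,0.011,0.04,-0.007,0.001,0.072,0.016,0.04,-0.01,0.001,0.096,0.021,0.04,-0.01,0.001,0.096,0.021,0,-0.01,0.001,0.096,0.021,0,-0.01,0.001,0.096,0.021,0,-0.01,0.001,0.096,0.021,0,-0.01,0.001,0.096,0.021,0,-0.01,0.001,0.096,0.021 rows 10
clock 12.65 F [-2.2344  7.4753 -0.3897] gw 0.4676016158913787 j7 -0.222920534346383 T [0.4291 0.0528 0.0434]
```

View pics/side8c.png

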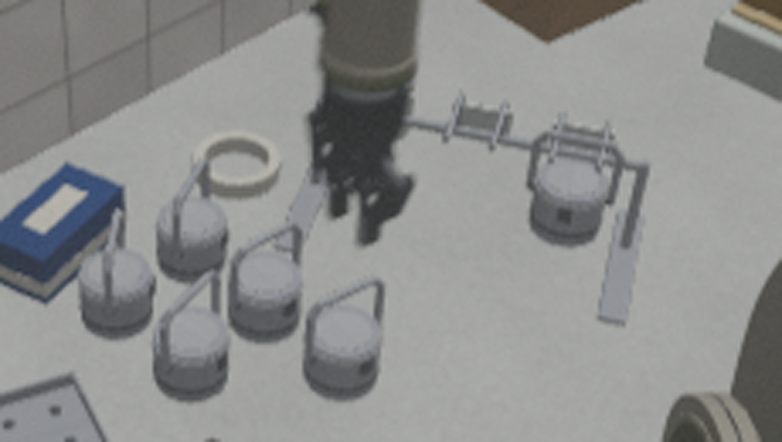

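Emit:
jog_arm(
  steps=[0.04,0,0,0,0,0.04,0,0,0.024,0,0.04,0,0,0.048,0,0.04,0,0,0.072,0,0.04,0,0,0.096,0,0.04,0,0,0.096,0,0,0,0,0.096,0,0,0,0,0.096,0,0,0,0,0.096,0,0,0,0,0.096,0],
)

```text
clock: 13.65
position: [0.4638, -0.0443, 0.1157]
ee_rot: [0.775, 0.632, 0.0, 0.001]
ft_force: [-3.0, 0.3, 6.7]
grip_width: 0.08
```

Emit:
jog_arm(
  steps=[0,0,0,0,0,0,0,0,-0.015,0,0,0,0,-0.035,0,0,0,0,-0.06,0,0,0,0,-0.085,0,0,0,0,-0.11,0,0,0,0,-0.13,0,0,0,0,-0.14,0,0,0,0,-0.14,0,0,0,0,-0.14,0],
)

```text
clock: 14.65
position: [0.4627, -0.0442, 0.2534]
ee_rot: [0.775, 0.632, -0.0, -0.0]
ft_force: [-0.5, 0.2, -5.2]
grip_width: 0.077
```

```bash
python3 - <<'E'
from h import *
im,d=snap('side','side9')
cv2.imwrite('pics/side9c.png',cv2.resize(im[130:260,190:420,::-1],None,fx=3.4,fy=3.4,interpolation=2))
plan([],0)
E
```

```text
pose [ 0.4625 -0.0441  0.2531] psi 78.42323564282042
0,0,0,0,-0,0,0,0,0,-0,0,0,0,0,-0,0,0,0,0,-0,0,0,0,0,-0,0,0,0,0,-0,0,0,0,0,-0,0,0,0,0,-0,0,0,0,0,-0,0,0,0,0,-0 rows 10
clock 14.7 F [-0.9405  0.8497 -4.8037] gw 0.07959820128165306 j7 -0.20146284134845596 T [ 0.0384 -0.0368 -0.0414]
```

View pics/side9c.png

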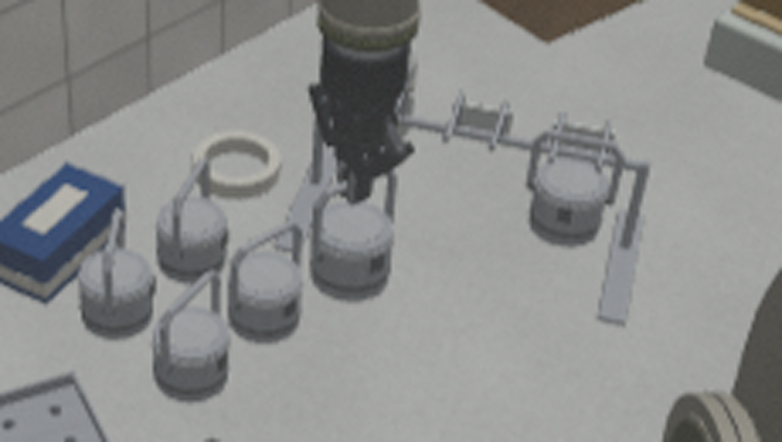

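```bash
python3 - <<'E'
from h import *
p=[.463,-.0443,.254]
plan([(.4625,-.041,.254,78.4,1),(.459,-.01,.254,77,1),(.443,.13,.254,72,5),(.436,.185,.254,69.2,2),(.4335,.205,.254,69.2,1)],0)
E
```

```text
pose [ 0.4625 -0.0441  0.2531] psi 78.42323564282042
0,0.003,-0.001,-0.001,0,0,0.033,-0.01,-0.001,0.025,0,0.06,-0.019,-0.001,0.042,0,0.086,-0.028,-0.001,0.06,0,0.113,-0.037,-0.001,0.077,0,0.14,-0.045,-0.001,0.095,0,0.167,-0.054,-0.001,0.112,0,0.193,-0.063,-0.001,0.137,0,0.219,-0.072,-0.001,0.161,0,0.238,-0.078,-0.001,0.161 rows 10
clock 14.7 F [-0.9405  0.8497 -4.8037] gw 0.07959820128165306 j7 -0.20146284134845596 T [ 0.0384 -0.0368 -0.0414]
```

Emit:
jog_arm(
  steps=[0,0.01,-0.003,0,0,0,0.033,-0.01,0,0.025,0,0.06,-0.019,0,0.042,0,0.086,-0.028,0,0.06,0,0.113,-0.037,0,0.077,0,0.14,-0.045,0,0.095,0,0.167,-0.054,0,0.112,0,0.193,-0.063,0,0.137,0,0.219,-0.072,0,0.161,0,0.238,-0.078,0,0.161],
)

```text
clock: 15.7
position: [0.4331, 0.2073, 0.2538]
ee_rot: [0.823, 0.568, -0.0, -0.0]
ft_force: [1.0, -0.3, -4.9]
grip_width: 0.083
```

```bash
python3 - <<'E'
from h import *
plan([(.4196,.3245,.254,69.2,6),(.4196,.3245,.185,69.2,4)],0)
E
```

```text
pose [0.4331 0.2073 0.2538] psi 69.2773744307694
0,0.017,-0.009,-0,0,0,0.035,-0.018,-0,0,0,0.052,-0.027,-0,0.001,0,0.07,-0.036,-0,0.001,0,0.087,-0.045,-0,0.001,0,0.105,-0.054,-0,0.001,0,0.105,-0.054,0.017,0.001,0,0.105,-0.054,0.034,0.001,0,0.105,-0.054,0.052,0.001,0,0.105,-0.054,0.069,0.001 rows 10
clock 15.7 F [ 1.0199 -0.3202 -4.939 ] gw 0.08325438949731204 j7 -0.9478255285395609 T [-0.0438 -0.0204 -0.01  ]
```

Emit:
jog_arm(
  steps=[0,0.017,-0.009,0,0,0,0.035,-0.018,0,0,0,0.055,-0.028,0,0,0,0.075,-0.039,0,0,0,0.093,-0.048,0,0,0,0.105,-0.054,0,0,0,0.105,-0.054,0.015,0,0,0.105,-0.054,0.034,0,0,0.105,-0.054,0.055,0,0,0.105,-0.054,0.068,0],
)

```text
clock: 16.7
position: [0.4204, 0.3206, 0.1834]
ee_rot: [0.823, 0.568, -0.002, 0.0]
ft_force: [0.0, -0.1, -5.4]
grip_width: 0.082
```

```bash
python3 - <<'E'
from h import *
im,d=snap('side','side10')
cv2.imwrite('pics/side10c.png',cv2.resize(im[200:380,40:260,::-1],None,fx=3,fy=3,interpolation=2))
im,d=snap('top','top10')
cv2.imwrite('pics/top10c.png',cv2.resize(im[110:270,20:240,::-1],None,fx=3.3,fy=3.3,interpolation=2))
plan([],0)
E
```

```text
pose [0.4203 0.3206 0.1838] psi 69.17716609992698
0,0,0,0,-0,0,0,0,0,-0,0,0,0,0,-0,0,0,0,0,-0,0,0,0,0,-0,0,0,0,0,-0,0,0,0,0,-0,0,0,0,0,-0,0,0,0,0,-0,0,0,0,0,-0 rows 10
clock 16.8 F [ 0.0633  0.4766 -3.9773] gw 0.08238729656316386 j7 -1.321135830009875 T [-0.1218 -0.0053 -0.0226]
```

View pics/side10c.png

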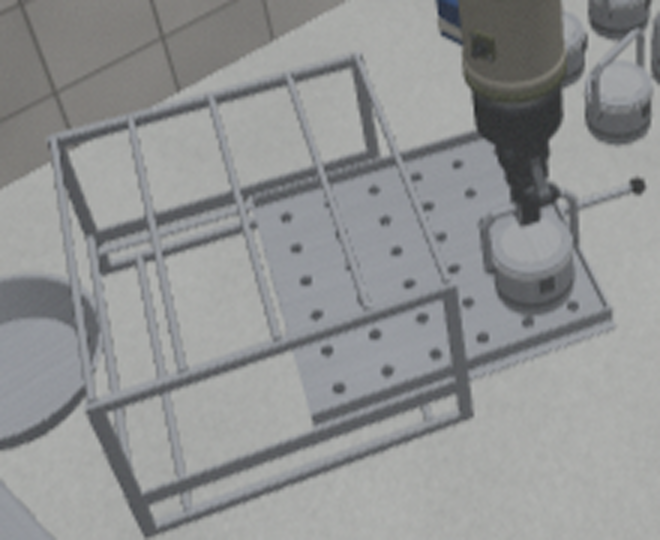

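View pics/top10c.png

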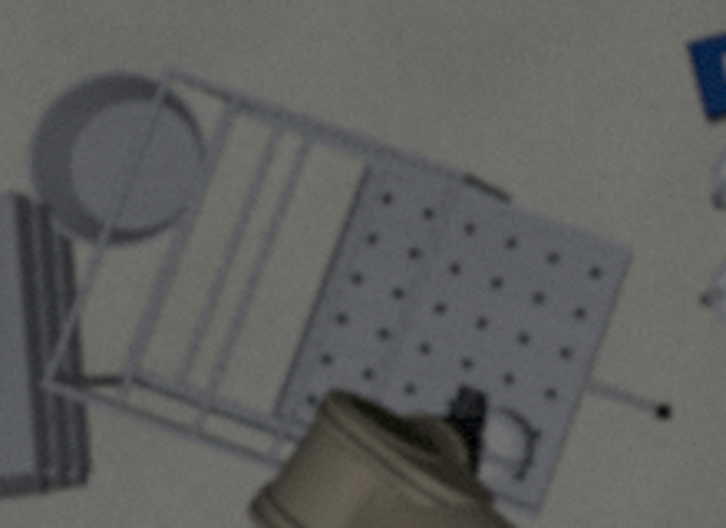

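Emit:
jog_arm(
  steps=[0,0,0,0.006,0,0,0,0,0.012,0,0,0,0,0.018,0,0,0,0,0.022,0,0,0,0,0.023,0,0,0,0,0.023,0,0.03,0,0,0.023,0,0.03,0,0,0.023,0,0.03,0,0,0.023,0,0.03,0,0,0.023,0],
)

```text
clock: 17.8
position: [0.4214, 0.322, 0.1634]
ee_rot: [0.823, 0.568, 0.0, 0.0]
ft_force: [0.2, 0.0, 0.9]
grip_width: 0.352
```

```bash
python3 - <<'E'
from h import *
im,d=snap('side','side11');scan(d,C0,'side')
scan(d,{9:(.419,.324)},'side',z0=.048)
plan([(.42,.3206,.26,69.2,3),(.45,.2,.26,75,3),(.567,.0665,.26,100,4)],.03)
E
```

```text
side 0 no zero-size array to reduction operation maximum which has no identity
side 1 no zero-size array to reduction operation maximum which has no identity
side 2 [0.5676 0.0683] 0.0469 [0.5674 0.0665] 99.4121 0.0962 0.0655 0.1193 74
side 3 [ 0.5737 -0.0473] 0.0482 [ 0.5734 -0.0453] 85.0271 0.0953 0.0655 0.1191 70
side 4 no zero-size array to reduction operation maximum which has no identity
side 5 no zero-size array to reduction operation maximum which has no identity
side 9 [0.4189 0.3232] 0.0472 [0.4156 0.3262] 65.0536 0.0913 0.1137 0.164 133
pose [0.4214 0.322  0.1633] psi 69.19111719594387
0.03,-0.001,-0,-0.032,-0,0.03,-0.001,-0.001,-0.064,-0,0.03,-0.002,-0.001,-0.097,-0,0.03,-0.036,0.023,-0.097,-0.034,0.03,-0.07,0.046,-0.097,-0.068,0.03,-0.104,0.07,-0.097,-0.101,0.03,-0.125,0.109,-0.097,-0.21,0.03,-0.145,0.149,-0.097,-0.32,0.03,-0.166,0.188,-0.097,-0.429,0.03,-0.187,0.227,-0.097,-0.538 rows 10
clock 17.85 F [0.0433 0.1137 0.4202] gw 0.34976733354592854 j7 -1.3404955480589187 T [-0.0178  0.0266  0.0515]h.py:26: RuntimeWarning: Mean of empty slice.
  hm=H[:,:2].mean(0);_,_,V=np.linalg.svd(H[:,:2]-hm);a=V[0]; a=a if a[1]>0 else -a
  ret = um.true_divide(
```

Emit:
jog_arm(
  steps=[0.03,0,0,-0.032,0,0.03,0,0,-0.064,0,0.03,0,0,-0.097,0,0.03,-0.036,0.023,-0.097,-0.034,0.03,-0.07,0.046,-0.097,-0.068,0.04,-0.104,0.07,-0.097,-0.101,0.04,-0.125,0.109,-0.097,-0.21,0.04,-0.145,0.149,-0.097,-0.32,0.04,-0.17,0.195,-0.097,-0.429,0.04,-0.186,0.226,-0.097,-0.538],
)

```text
clock: 18.85
position: [0.5681, 0.0645, 0.2601]
ee_rot: [0.642, 0.767, -0.0, 0.0]
ft_force: [0.7, 0.5, 0.2]
grip_width: 0.468
```

Emit:
jog_arm(
  steps=[0.04,0,0,0.02,0,0.04,0,0,0.05,0,0.04,0,0,0.08,0,0.04,0,0,0.11,0,0.04,0,0,0.13,0,0.04,0,0,0.13,0,0.04,0,0,0.13,0,0.04,0,0,0.13,0,0.04,0,0,0.13,0,0.04,0,0,0.13,0],
)

```text
clock: 19.85
position: [0.5669, 0.0679, 0.1312]
ee_rot: [0.643, 0.766, 0.0, 0.001]
ft_force: [-0.4, -0.6, -0.2]
grip_width: 0.468
```

```bash
python3 - <<'E'
from h import *
im,d=snap('side','side12');scan(d,{k:C0[k] for k in (0,1,2,3)},'side')
cv2.imwrite('pics/side12c.png',cv2.resize(im[130:310,120:420,::-1],None,fx=2.6,fy=2.6,interpolation=2))
plan([],0)
E
```

```text
side 0 [0.6881 0.064 ] 0.0487 [0.6859 0.0638] 129.7552 0.0936 0.066 0.1191 55
side 1 no zero-size array to reduction operation maximum which has no identity
side 2 [0.5662 0.0577] 0.0548 [0.5671 0.0824] 124.3157 0.0631 0.0658 0.121 75
side 3 [ 0.5718 -0.0451] 0.0488 [ 0.5725 -0.0552] 86.3956 0.0733 0.0659 0.1187 46
pose [0.5668 0.0679 0.131 ] psi 100.02210282830063
0,0,0,0,-0,0,0,0,0,-0,0,0,0,0,-0,0,0,0,0,-0,0,0,0,0,-0,0,0,0,0,-0,0,0,0,0,-0,0,0,0,0,-0,0,0,0,0,-0,0,0,0,0,-0 rows 10
clock 19.9 F [0.1304 0.4377 0.0085] gw 0.47108919377416697 j7 -0.3038542225524698 T [ 0.0137 -0.0024  0.0377]h.py:26: RuntimeWarning: Mean of empty slice.
  hm=H[:,:2].mean(0);_,_,V=np.linalg.svd(H[:,:2]-hm);a=V[0]; a=a if a[1]>0 else -a
  ret = um.true_divide(
```

View pics/side12c.png

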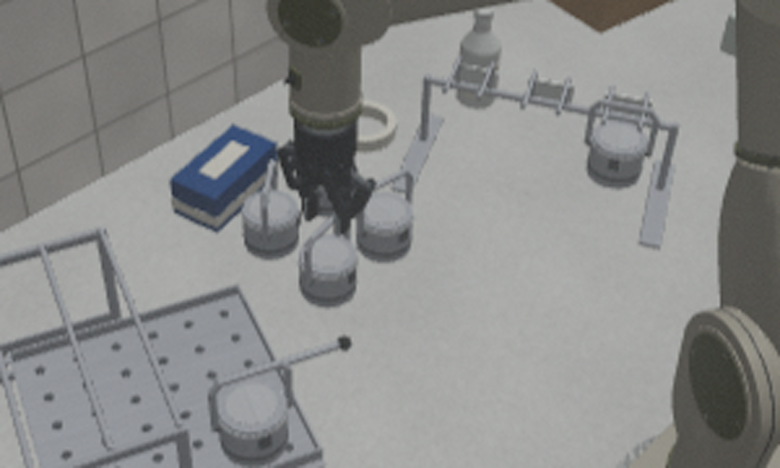

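Straddling can 2's handle. I'll go down 16 mm, close and lift.

Emit:
jog_arm(
  steps=[0.04,0,0,0.01,0,0.04,0,0,0.016,0,0.04,0,0,0.016,0,0,0,0,0.016,0,0,0,0,0.016,0,0,0,0,0.016,0,0,0,0,0.016,0,0,0,0,0.006,0,0,0,0,-0.006,0,0,0,0,-0.02,0],
)

```text
clock: 20.9
position: [0.5663, 0.0678, 0.1511]
ee_rot: [0.643, 0.766, -0.0, -0.0]
ft_force: [-0.7, 0.3, -6.7]
grip_width: 0.079
```

Emit:
jog_arm(
  steps=[0,0,0,-0.015,0,0,0,0,-0.035,0,0,0,0,-0.055,0,0,0,0,-0.075,0,0,0,0,-0.095,0,0,0,0,-0.105,0,0,0,0,-0.105,0,0,0,0,-0.105,0,0,0,0,-0.105,0,0,0,0,-0.105,0],
)

```text
clock: 21.9
position: [0.5661, 0.0678, 0.2544]
ee_rot: [0.643, 0.766, -0.0, -0.001]
ft_force: [0.4, 0.2, -7.0]
grip_width: 0.081
```

```bash
python3 - <<'E'
from h import *
im,d=snap('side','side13')
cv2.imwrite('pics/side13c.png',cv2.resize(im[110:250,190:340,::-1],None,fx=4,fy=4,interpolation=2))
plan([],0)
E
```

```text
pose [0.5662 0.0679 0.2546] psi 100.03102883278373
0,0,0,0,-0,0,0,0,0,-0,0,0,0,0,-0,0,0,0,0,-0,0,0,0,0,-0,0,0,0,0,-0,0,0,0,0,-0,0,0,0,0,-0,0,0,0,0,-0,0,0,0,0,-0 rows 10
clock 21.95 F [ 0.5074 -0.2855 -5.5782] gw 0.07484369655270681 j7 -0.22968667673123624 T [ 0.0001 -0.0362 -0.0428]
```

View pics/side13c.png

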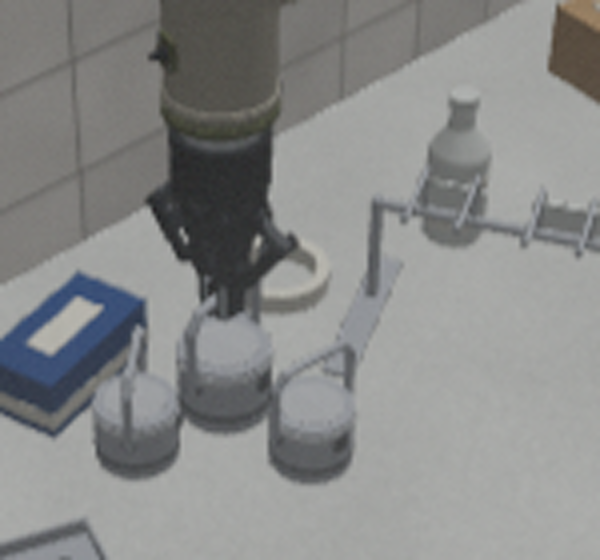

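```bash
python3 - <<'E'
from h import *
plan([(.564,.075,.255,99,1),(.515,.235,.255,69.2,6),(.501,.285,.255,69.2,2),(.5,.2935,.255,69.2,1)],0)
E
```

```text
pose [0.5662 0.0679 0.2546] psi 100.03102883278373
0,0.007,-0.001,-0,0.018,0,0.035,-0.004,-0,0.105,0,0.063,-0.008,-0,0.191,0,0.09,-0.011,-0,0.278,0,0.118,-0.014,-0,0.365,0,0.146,-0.018,-0,0.451,0,0.174,-0.021,-0,0.538,0,0.199,-0.024,-0,0.538,0,0.225,-0.026,-0,0.538,0,0.234,-0.026,-0,0.538 rows 10
clock 21.95 F [ 0.5074 -0.2855 -5.5782] gw 0.07484369655270681 j7 -0.22968667673123624 T [ 0.0001 -0.0362 -0.0428]
```

Emit:
jog_arm(
  steps=[0,0.01,-0.001,0,0.018,0,0.035,-0.004,0,0.105,0,0.063,-0.008,0,0.191,0,0.09,-0.011,0,0.278,0,0.118,-0.014,0,0.365,0,0.146,-0.018,0,0.451,0,0.174,-0.021,0,0.538,0,0.202,-0.024,0,0.538,0,0.225,-0.026,0,0.538,0,0.234,-0.026,0,0.538],
)

```text
clock: 22.95
position: [0.4985, 0.2966, 0.2551]
ee_rot: [0.822, 0.569, -0.0, -0.001]
ft_force: [-0.6, -0.3, -5.7]
grip_width: 0.08
```

Emit:
jog_arm(
  steps=[0,0,0,0,0,0,0,0,0.01,0,0,0,0,0.025,0,0,0,0,0.04,0,0,0,0,0.055,0,0,0,0,0.065,0,0,0,0,0.07,0,0,0,0,0.07,0,0,0,0,0.07,0,0,0,0,0.07,0],
)

```text
clock: 23.95
position: [0.5004, 0.2942, 0.186]
ee_rot: [0.823, 0.568, 0.001, 0.0]
ft_force: [0.0, 0.6, -5.6]
grip_width: 0.076
```

```bash
python3 - <<'E'
from h import *
im,d=snap('side','side14')
cv2.imwrite('pics/side14c.png',cv2.resize(im[200:380,40:260,::-1],None,fx=3,fy=3,interpolation=2))
plan([],0)
E
```

```text
pose [0.5004 0.2941 0.1859] psi 69.20618632376933
0,0,0,0,-0,0,0,0,0,-0,0,0,0,0,-0,0,0,0,0,-0,0,0,0,0,-0,0,0,0,0,-0,0,0,0,0,-0,0,0,0,0,-0,0,0,0,0,-0,0,0,0,0,-0 rows 10
clock 24.0 F [-0.3446  0.3401 -4.623 ] gw 0.07932455586585463 j7 -1.2215684427326399 T [-0.0001 -0.0367  0.0041]
```

View pics/side14c.png

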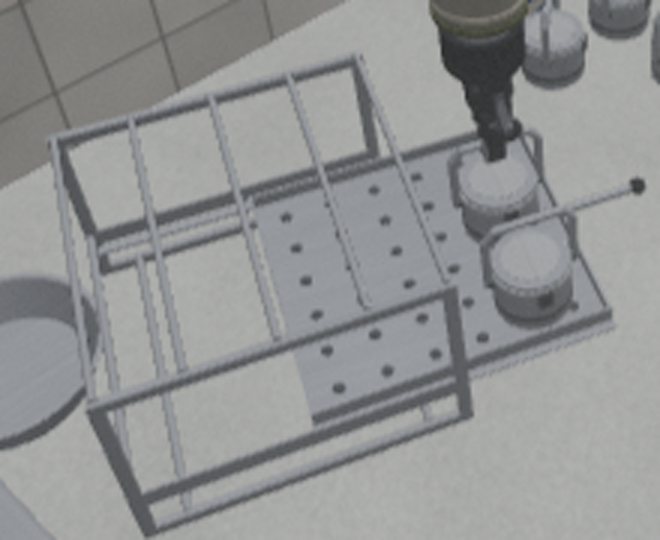

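Emit:
jog_arm(
  steps=[0,0,0,0.006,0,0,0,0,0.012,0,0,0,0,0.018,0,0,0,0,0.022,0,0,0,0,0.0245,0,0,0,0,0.0245,0,0.03,0,0,0.0245,0,0.03,0,0,0.0245,0,0.03,0,0,0.0245,0,0.03,0,0,0.0245,0],
)

```text
clock: 25.0
position: [0.5003, 0.2937, 0.1608]
ee_rot: [0.823, 0.568, 0.0, 0.0]
ft_force: [-0.9, -0.8, -0.1]
grip_width: 0.354
```

```bash
python3 - <<'E'
from h import *
p,_=pose()
plan([(*p[:2],.26,69.2,3),(.52,.15,.26,75,3),(.5735,-.0455,.26,85,5)],.03)
E
```

```text
pose [0.5003 0.2937 0.1608] psi 69.18820964905284
0.03,-0,0,-0.033,-0,0.03,-0,0,-0.066,-0,0.03,-0,0,-0.099,-0,0.03,-0.042,0.023,-0.099,-0.034,0.03,-0.085,0.046,-0.099,-0.068,0.03,-0.127,0.07,-0.099,-0.101,0.03,-0.16,0.093,-0.099,-0.136,0.03,-0.193,0.117,-0.099,-0.171,0.03,-0.226,0.141,-0.099,-0.206,0.03,-0.258,0.165,-0.099,-0.241 rows 11
clock 25.0 F [-0.9071 -0.8102 -0.068 ] gw 0.35354300666434596 j7 -1.2366581718149374 T [-0.0223 -0.0166  0.0424]
```

Emit:
jog_arm(
  steps=[0.03,0,0,-0.033,0,0.03,0,0,-0.066,0,0.03,0,0,-0.099,0,0.03,-0.042,0.023,-0.099,-0.034,0.03,-0.085,0.046,-0.099,-0.068,0.04,-0.127,0.07,-0.099,-0.101,0.04,-0.168,0.096,-0.099,-0.136,0.04,-0.208,0.124,-0.099,-0.171,0.04,-0.25,0.156,-0.099,-0.22,0.04,-0.291,0.189,-0.099,-0.276],
)

```text
clock: 26.0
position: [0.572, -0.0424, 0.2601]
ee_rot: [0.737, 0.676, -0.0, 0.001]
ft_force: [1.2, 0.9, -0.1]
grip_width: 0.468
```

```bash
python3 - <<'E'
from h import *
im,d=snap('side','side15');scan(d,{k:C0[k] for k in (0,1,3)},'side')
cv2.imwrite('pics/side15c.png',cv2.resize(im[130:310,120:420,::-1],None,fx=2.6,fy=2.6,interpolation=2))
E
```

```text
side 0 [0.6883 0.0662] 0.0465 [0.686  0.0638] 129.8931 0.0957 0.0654 0.1195 53
side 1 [ 0.693  -0.0535] 0.0508 [ 0.6939 -0.0536] 114.1993 0.0937 0.0655 0.1177 56
side 3 [ 0.5719 -0.0453] 0.0477 [ 0.5737 -0.045 ] 84.9471 0.0926 0.0657 0.1181 73
```

View pics/side15c.png

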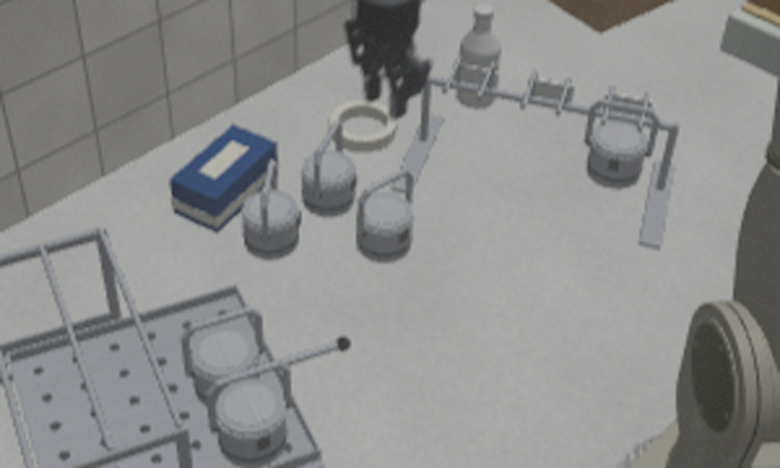

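Two packed canisters stand on the tray and can 3 has not moved. Going down .146 from the commanded pose and gripping.

Emit:
jog_arm(
  steps=[0.04,0,0,0.02,0,0.04,0,0,0.06,0,0.04,0,0,0.1,0,0.04,0,0,0.13,0,0.04,0,0,0.146,0,0.04,0,0,0.146,0,0,0,0,0.146,0,0,0,0,0.146,0,0,0,0,0.146,0,0,0,0,0.146,0],
)

```text
clock: 27.05
position: [0.5733, -0.0401, 0.1156]
ee_rot: [0.737, 0.676, 0.001, 0.001]
ft_force: [2.0, -0.1, 7.1]
grip_width: 0.074
```

Emit:
jog_arm(
  steps=[0,0,0,-0.005,0,0,0,0,-0.02,0,0,0,0,-0.04,0,0,0,0,-0.065,0,0,0,0,-0.09,0,0,0,0,-0.115,0,0,0,0,-0.135,0,0,0,0,-0.141,0,0,0,0,-0.141,0,0,0,0,-0.141,0],
)

```text
clock: 28.05
position: [0.5713, -0.0403, 0.2539]
ee_rot: [0.737, 0.676, -0.001, -0.0]
ft_force: [-0.2, 0.2, -2.2]
grip_width: 0.078
```

```bash
python3 - <<'E'
from h import *
im,d=snap('side','side16')
cv2.imwrite('pics/side16c.png',cv2.resize(im[110:250,190:340,::-1],None,fx=4,fy=4,interpolation=2))
plan([],0)
E
```

```text
pose [ 0.5712 -0.0403  0.2537] psi 85.01627194128808
0,0,0,0,-0,0,0,0,0,-0,0,0,0,0,-0,0,0,0,0,-0,0,0,0,0,-0,0,0,0,0,-0,0,0,0,0,-0,0,0,0,0,-0,0,0,0,0,-0,0,0,0,0,-0 rows 10
clock 28.1 F [-1.4647 -0.8971 -2.1124] gw 0.07749507217337082 j7 -0.27415207832690947 T [-0.0286 -0.017  -0.0091]
```

View pics/side16c.png

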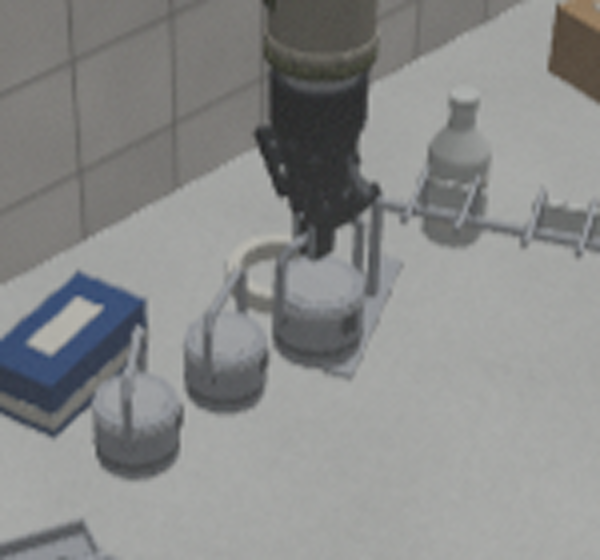

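```bash
python3 - <<'E'
from h import *
plan([(.567,-.047,.254,83,1),(.475,-.192,.255,30,6),(.466,-.206,.255,27.5,1)],0)
E
```

```text
pose [ 0.5712 -0.0403  0.2537] psi 85.01627194128808
0,-0.007,-0.004,-0,0.035,0,-0.032,-0.017,-0,0.189,0,-0.058,-0.03,-0.001,0.344,0,-0.083,-0.043,-0.001,0.498,0,-0.109,-0.056,-0.001,0.652,0,-0.134,-0.069,-0.001,0.806,0,-0.16,-0.083,-0.001,0.96,0,-0.174,-0.09,-0.001,1.004,0,-0.174,-0.09,-0.001,1.004,0,-0.174,-0.09,-0.001,1.004 rows 10
clock 28.1 F [-1.4647 -0.8971 -2.1124] gw 0.07749507217337082 j7 -0.27415207832690947 T [-0.0286 -0.017  -0.0091]
```

Twist is limited to 0.15 rad per row, so I spread it over the rows.

Emit:
jog_arm(
  steps=[0,-0.007,-0.004,0,0.06,0,-0.025,-0.013,0,0.18,0,-0.046,-0.024,-0.001,0.3,0,-0.068,-0.035,-0.001,0.42,0,-0.09,-0.046,-0.001,0.54,0,-0.112,-0.057,-0.001,0.66,0,-0.134,-0.069,-0.001,0.78,0,-0.154,-0.08,-0.001,0.89,0,-0.168,-0.087,-0.001,0.96,0,-0.174,-0.09,-0.001,1.004],
)

```text
clock: 29.1
position: [0.4657, -0.2071, 0.2548]
ee_rot: [0.972, 0.235, -0.001, -0.0]
ft_force: [-0.2, 0.2, -1.7]
grip_width: 0.078
```

Emit:
jog_arm(
  steps=[0,0,0,0,0,0,0,0,0.01,0,0,0,0,0.025,0,0,0,0,0.04,0,0,0,0,0.05,0,0,0,0,0.054,0,0,0,0,0.054,0,0,0,0,0.054,0,0,0,0,0.054,0,0,0,0,0.054,0],
)

```text
clock: 30.1
position: [0.4673, -0.2058, 0.2023]
ee_rot: [0.971, 0.238, 0.0, 0.0]
ft_force: [0.2, 0.3, -2.6]
grip_width: 0.082
```

```bash
python3 - <<'E'
from h import *
im,d=snap('side','side17')
cv2.imwrite('pics/side17c.png',cv2.resize(im[140:230,290:400,::-1],None,fx=7,fy=7,interpolation=2))
plan([(.5085,-.2876,.199,27.5,8)],0)
E
```

```text
pose [ 0.4672 -0.2058  0.2022] psi 27.49130091285251
0,-0,0.011,0,-0,0,-0,0.023,0.001,-0,0,-0,0.034,0.001,-0,0,-0.001,0.046,0.002,-0,0,-0.001,0.057,0.002,-0,0,-0.001,0.069,0.002,-0,0,-0.001,0.08,0.003,-0,0,-0.001,0.092,0.003,-0,0,-0.001,0.092,0.003,-0,0,-0.001,0.092,0.003,-0 rows 10
clock 30.15 F [-0.464   0.1064 -2.6369] gw 0.07248091142108203 j7 -0.8460869029577704 T [ 0.0173 -0.0563 -0.0166]
```

View pics/side17c.png

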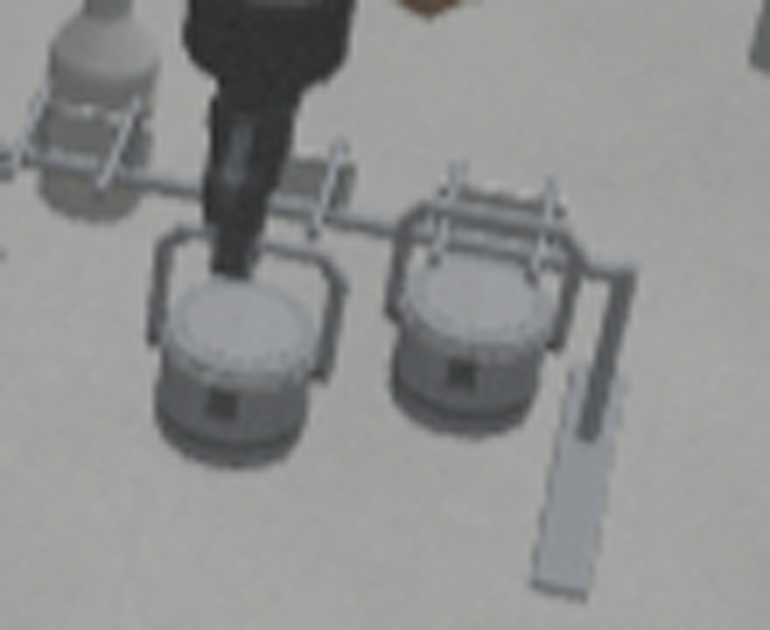

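Emit:
jog_arm(
  steps=[0,0,0.01,0,0,0,-0.001,0.021,0.001,0,0,-0.001,0.032,0.001,0,0,-0.001,0.043,0.001,0,0,-0.001,0.054,0.001,0,0,-0.001,0.065,0.001,0,0,-0.001,0.076,0.001,0,0,-0.001,0.086,0.001,0,0,-0.001,0.092,0.001,0,0,-0.001,0.092,0.001,0],
)

```text
clock: 31.15
position: [0.5088, -0.2885, 0.2006]
ee_rot: [0.971, 0.237, 0.0, -0.0]
ft_force: [0.3, 0.0, -2.7]
grip_width: 0.083
```

```bash
python3 - <<'E'
from h import *
im,d=snap('side','side18')
cv2.imwrite('pics/side18c.png',cv2.resize(im[140:230,290:400,::-1],None,fx=7,fy=7,interpolation=2))
plan([],0)
E
```

```text
pose [ 0.5087 -0.2878  0.2007] psi 27.480701303641194
0,0,0,0,-0,0,0,0,0,-0,0,0,0,0,-0,0,0,0,0,-0,0,0,0,0,-0,0,0,0,0,-0,0,0,0,0,-0,0,0,0,0,-0,0,0,0,0,-0,0,0,0,0,-0 rows 10
clock 31.2 F [-0.3393 -0.1319 -2.2067] gw 0.07751670822977 j7 -0.7921859044454794 T [ 0.0817 -0.0305  0.0239]
```

View pics/side18c.png

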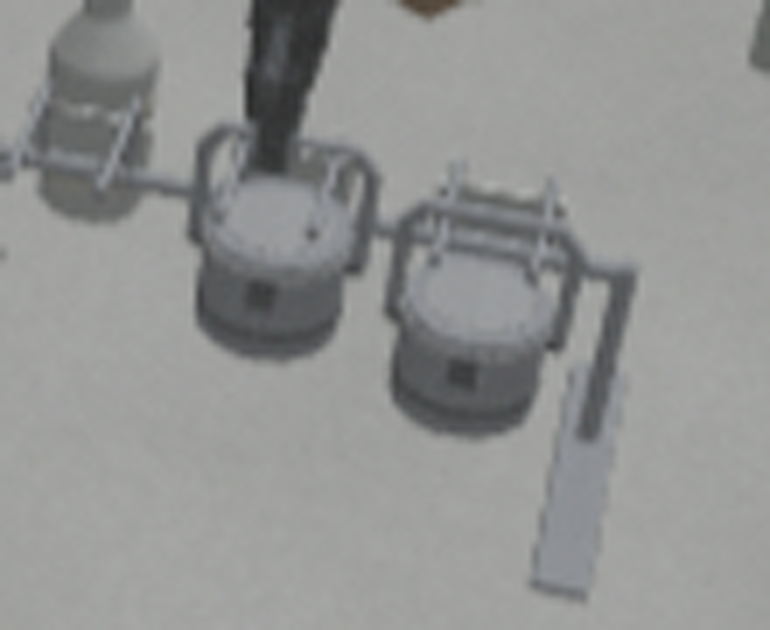

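Emit:
jog_arm(
  steps=[0,0,0,0.006,0,0,0,0,0.012,0,0,0,0,0.018,0,0,0,0,0.024,0,0,0,0,0.0265,0,0,0,0,0.0265,0,0.03,0,0,0.0265,0,0.03,0,0,0.0265,0,0.03,0,0,0.0265,0,0.03,0,0,0.0265,0],
)

```text
clock: 32.2
position: [0.5086, -0.2877, 0.1741]
ee_rot: [0.971, 0.238, -0.0, -0.0]
ft_force: [-0.5, -0.2, 0.3]
grip_width: 0.354
```

```bash
python3 - <<'E'
from h import *
im,d=snap('side','side19')
cv2.imwrite('pics/side19c.png',cv2.resize(im[140:230,290:400,::-1],None,fx=7,fy=7,interpolation=2))
p,_=pose()
plan([(*p[:2],.265,27.5,3),(.56,-.2,.265,50,2),(.685,-.064,.265,98,5)],.03)
E
```

```text
pose [ 0.5085 -0.2877  0.1741] psi 27.4872892304581
0.03,-0,-0,-0.03,-0,0.03,-0,-0,-0.061,-0,0.03,-0,-0,-0.091,-0,0.03,0.043,-0.027,-0.091,-0.197,0.03,0.086,-0.054,-0.091,-0.393,0.03,0.121,-0.067,-0.091,-0.56,0.03,0.156,-0.079,-0.091,-0.728,0.03,0.19,-0.092,-0.091,-0.896,0.03,0.225,-0.104,-0.091,-1.063,0.03,0.26,-0.117,-0.091,-1.231 rows 10
clock 32.25 F [ 0.314  -0.3079 -0.2896] gw 0.35099211142037223 j7 -0.8029468952170729 T [ 0.0137 -0.0317 -0.0288]
```

View pics/side19c.png

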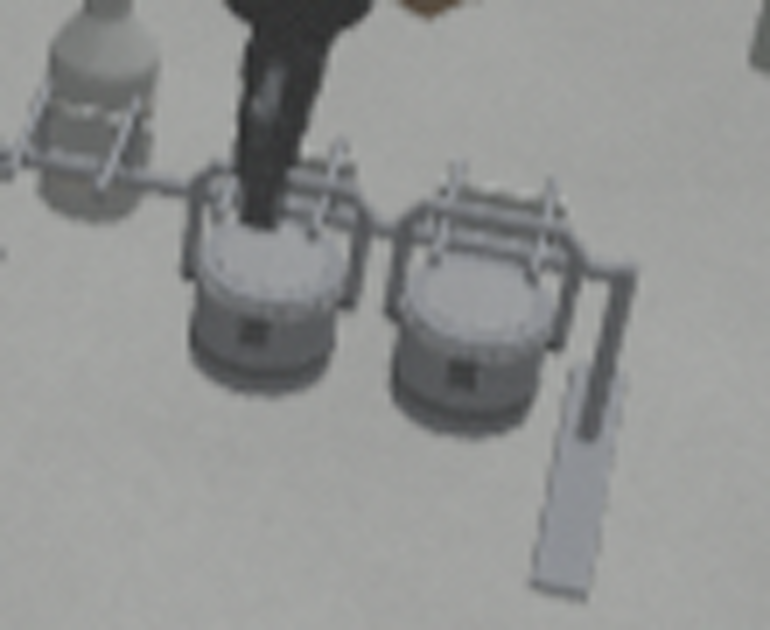

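Emit:
jog_arm(
  steps=[0.03,0,0,-0.03,0,0.03,0,0,-0.06,0,0.03,0,0,-0.091,0,0.03,0.03,-0.014,-0.091,-0.143,0.03,0.063,-0.029,-0.091,-0.286,0.04,0.098,-0.045,-0.091,-0.429,0.04,0.133,-0.062,-0.091,-0.572,0.04,0.168,-0.079,-0.091,-0.715,0.04,0.2,-0.094,-0.091,-0.858,0.04,0.226,-0.105,-0.091,-1],
)

```text
clock: 33.25
position: [0.6615, -0.0879, 0.2651]
ee_rot: [0.736, 0.677, 0.0, -0.0]
ft_force: [-0.4, -0.0, 0.5]
grip_width: 0.468
```

```bash
python3 - <<'E'
from h import *
im,d=snap('side','side20');scan(d,{k:C0[k] for k in (0,1)},'side')
im,d=snap('top','top20');scan(d,{k:C0[k] for k in (0,1)},'top')
plan([(.693,-.0545,.22,114.7,4),(.693,-.0545,.114,114.7,4)],[.04]*10)
E
```

```text
side 0 [0.6875 0.0646] 0.05 [0.6847 0.0654] 129.3461 0.0949 0.0656 0.1198 55
side 1 [ 0.6925 -0.0529] 0.0491 [ 0.6938 -0.0538] 114.2489 0.0956 0.0655 0.1189 55
top 0 [0.6847 0.0561] 0.0446 [0.6876 0.0565] 130.8162 0.0909 0.065 0.119 75
top 1 [ 0.6929 -0.0548] 0.0408 [ 0.6872 -0.0425] 115.6145 0.0536 0.0648 0.1202 47
pose [ 0.6619 -0.0853  0.2646] psi 85.38886063242445
0.04,0.008,0.007,0.011,-0.128,0.04,0.017,0.014,0.022,-0.256,0.04,0.025,0.021,0.034,-0.384,0.04,0.033,0.029,0.045,-0.512,0.04,0.033,0.029,0.071,-0.512,0.04,0.033,0.029,0.098,-0.512,0.04,0.033,0.029,0.124,-0.512,0.04,0.033,0.029,0.151,-0.512,0.04,0.033,0.029,0.151,-0.512,0.04,0.033,0.029,0.151,-0.512 rows 10
clock 33.35 F [-0.3764 -0.235   0.1845] gw 0.46918713671647866 j7 -0.24722857904859052 T [-0.019   0.0067  0.0135]
```

Emit:
jog_arm(
  steps=[0.04,0.01,0.008,0.011,-0.14,0.04,0.02,0.016,0.022,-0.28,0.04,0.03,0.024,0.034,-0.4,0.04,0.036,0.029,0.045,-0.518,0.04,0.036,0.029,0.071,-0.518,0.04,0.036,0.029,0.098,-0.518,0.04,0.036,0.029,0.124,-0.518,0.04,0.036,0.029,0.13,-0.518,0.04,0.036,0.029,0.13,-0.518,0.04,0.036,0.029,0.13,-0.518],
)

```text
clock: 34.35
position: [0.6934, -0.0573, 0.1369]
ee_rot: [0.542, 0.841, 0.0, 0.001]
ft_force: [-0.1, 0.7, 0.2]
grip_width: 0.468
```

```bash
python3 - <<'E'
from h import *
im,d=snap('side','side21')
cv2.imwrite('pics/side21c.png',cv2.resize(im[130:240,190:320,::-1],None,fx=5,fy=5,interpolation=2))
plan([(.693,-.0545,.114,114.7,4)],[.04]*10)
E
```

```text
pose [ 0.6935 -0.0571  0.1371] psi 114.43220528252284
0.04,0.001,0,0.006,-0.001,0.04,0.001,0,0.012,-0.002,0.04,0.002,0,0.017,-0.004,0.04,0.003,0.001,0.023,-0.005,0.04,0.003,0.001,0.023,-0.005,0.04,0.003,0.001,0.023,-0.005,0.04,0.003,0.001,0.023,-0.005,0.04,0.003,0.001,0.023,-0.005,0.04,0.003,0.001,0.023,-0.005,0.04,0.003,0.001,0.023,-0.005 rows 10
clock 34.4 F [ 0.0888  0.0825 -0.1246] gw 0.4696256763135814 j7 0.13671244217936443 T [-0.0253 -0.0214  0.0017]
```

View pics/side21c.png

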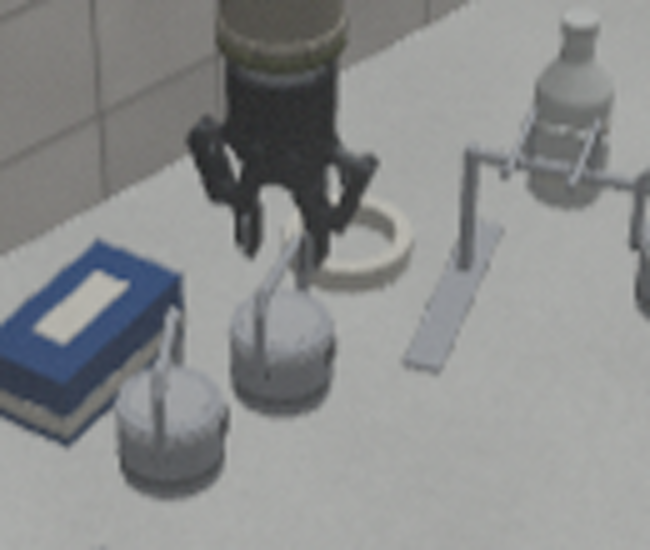

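Emit:
jog_arm(
  steps=[0.04,0.003,0,0.01,0,0.04,0.003,0,0.022,0,0.04,0.003,0,0.022,0,0,0.003,0,0.022,0,0,0.003,0,0.022,0,0,0.003,0,0.022,0,0,0.003,0,0.022,0,0,0.003,0,0.012,0,0,0.003,0,0,0,0,0.003,0,-0.015,0],
)

```text
clock: 35.4
position: [0.6914, -0.0544, 0.1514]
ee_rot: [0.541, 0.841, -0.0, -0.0]
ft_force: [0.9, 0.2, -1.7]
grip_width: 0.082
```

Emit:
jog_arm(
  steps=[0,0,0,-0.015,0,0,0,0,-0.035,0,0,0,0,-0.055,0,0,0,0,-0.075,0,0,0,0,-0.095,0,0,0,0,-0.105,0,0,0,0,-0.105,0,0,0,0,-0.105,0,0,0,0,-0.105,0,0,0,0,-0.105,0],
)

```text
clock: 36.4
position: [0.6912, -0.0545, 0.2543]
ee_rot: [0.541, 0.841, -0.0, -0.001]
ft_force: [-0.5, -0.0, -1.8]
grip_width: 0.085
```

```bash
python3 - <<'E'
from h import *
im,d=snap('side','side22')
cv2.imwrite('pics/side22c.png',cv2.resize(im[90:240,180:330,::-1],None,fx=4,fy=4,interpolation=2))
plan([],[0]*10)
E
```

```text
pose [ 0.6913 -0.0544  0.2545] psi 114.46627708495991
0,0,0,0,-0,0,0,0,0,-0,0,0,0,0,-0,0,0,0,0,-0,0,0,0,0,-0,0,0,0,0,-0,0,0,0,0,-0,0,0,0,0,-0,0,0,0,0,-0,0,0,0,0,-0 rows 10
clock 36.45 F [-0.1907 -0.0735 -1.8889] gw 0.08413609383145668 j7 0.17634138119108553 T [ 0.0199 -0.0066 -0.0193]
```

View pics/side22c.png

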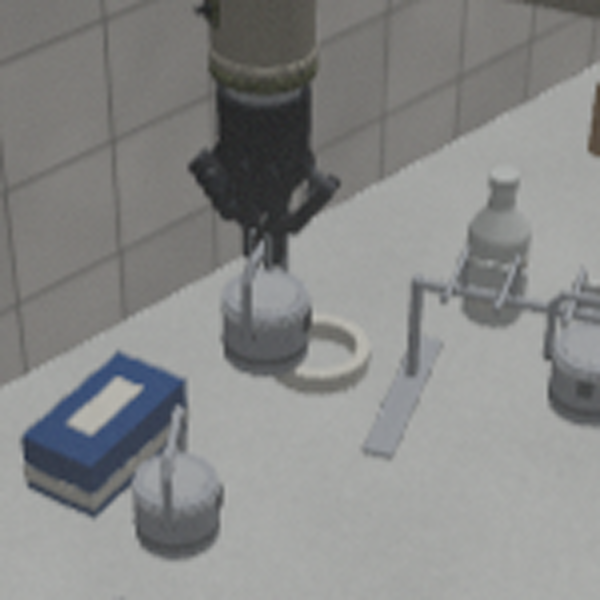

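Emit:
jog_arm(
  steps=[0,-0.002,-0.008,0,0.1,0,-0.006,-0.024,0,0.24,0,-0.011,-0.045,0,0.38,0,-0.016,-0.066,0,0.52,0,-0.021,-0.087,0,0.66,0,-0.026,-0.108,0,0.8,0,-0.031,-0.129,0,0.94,0,-0.036,-0.147,0,1.08,0,-0.039,-0.158,0,1.22,0,-0.04,-0.162,0,1.36],
)

```text
clock: 37.45
position: [0.5596, -0.1592, 0.2551]
ee_rot: [0.951, 0.31, -0.0, 0.0]
ft_force: [0.3, -0.1, -2.7]
grip_width: 0.084
```

```bash
python3 - <<'E'
from h import *
im,d=snap('side','side23')
print('bottle',ray('top',(378,156),.05), ray('top',(388,149),.17))
plan([(.5605,-.1574,.255,27.5,3),(.5605,-.1574,.2,27.5,4)],0)
E
```

```text
bottle [ 0.7031 -0.394   0.05  ] [ 0.7075 -0.3905  0.17  ]
pose [ 0.5596 -0.1591  0.2552] psi 35.62897095963815
0,0.001,-0,0,0.047,0,0.001,-0.001,0,0.095,0,0.002,-0.001,0,0.142,0,0.002,-0.001,0.014,0.142,0,0.002,-0.001,0.028,0.142,0,0.002,-0.001,0.041,0.142,0,0.002,-0.001,0.055,0.142,0,0.002,-0.001,0.055,0.142,0,0.002,-0.001,0.055,0.142,0,0.002,-0.001,0.055,0.142 rows 10
clock 37.5 F [-0.3833 -0.6166 -1.4478] gw 0.08066750737539125 j7 -0.8921549165939836 T [-0.0696 -0.0023 -0.0046]
```

Emit:
jog_arm(
  steps=[0,0,0,0,0.07,0,0,0,0,0.14,0,0,0,0.01,0.157,0,0,0,0.024,0.157,0,0,0,0.04,0.157,0,0,0,0.05,0.157,0,0,0,0.054,0.157,0,0,0,0.054,0.157,0,0,0,0.054,0.157,0,0,0,0.054,0.157],
)

```text
clock: 38.5
position: [0.561, -0.1579, 0.202]
ee_rot: [0.971, 0.238, 0.001, 0.0]
ft_force: [1.3, -0.2, -2.1]
grip_width: 0.082
```

```bash
python3 - <<'E'
from h import *
im,d=snap('side','side24')
cv2.imwrite('pics/side24c.png',cv2.resize(im[140:230,260:370,::-1],None,fx=7,fy=7,interpolation=2))
plan([(.603,-.239,.2,27.5,8)],0)
E
```

```text
pose [ 0.561  -0.1579  0.2019] psi 27.557290814501016
0,-0,0.011,0,0,0,-0,0.023,0.001,0,0,-0,0.034,0.001,0,0,-0,0.046,0.001,0,0,-0,0.057,0.001,0.001,0,-0,0.069,0.002,0.001,0,-0,0.08,0.002,0.001,0,-0,0.091,0.002,0.001,0,-0,0.091,0.002,0.001,0,-0,0.091,0.002,0.001 rows 10
clock 38.55 F [-0.7188  1.5395 -1.2048] gw 0.07822965897093402 j7 -1.0501903701149657 T [ 0.0372 -0.0009  0.0074]
```

View pics/side24c.png

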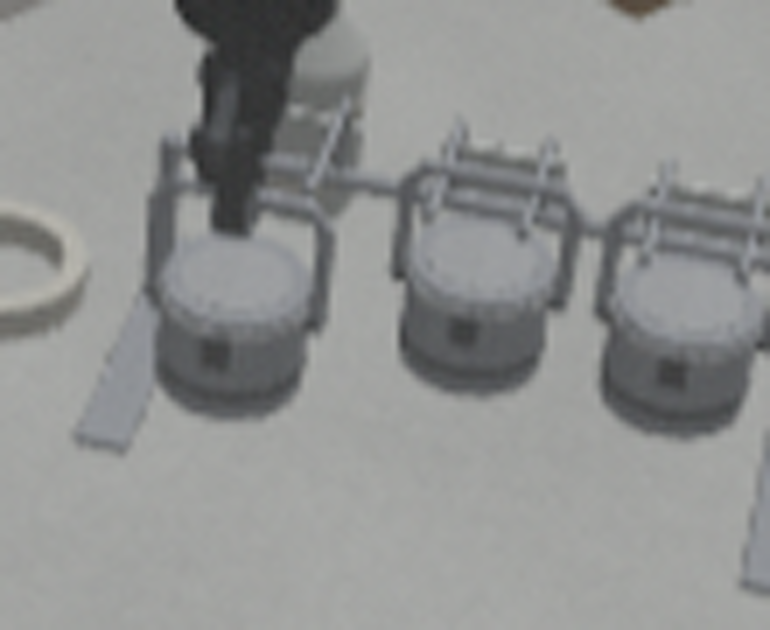

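Emit:
jog_arm(
  steps=[0,0,0.01,0,0,0,0,0.021,0.001,0,0,0.001,0.032,0.001,0,0,0.001,0.043,0.001,0,0,0.001,0.054,0.001,0,0,0.001,0.065,0.001,0,0,0.001,0.076,0.001,0,0,0.001,0.086,0.001,0,0,0.001,0.091,0.001,0,0,0.001,0.091,0.001,0],
)

```text
clock: 39.55
position: [0.6038, -0.2388, 0.2001]
ee_rot: [0.971, 0.238, -0.0, -0.0]
ft_force: [-0.3, -1.3, -2.4]
grip_width: 0.081
```

```bash
python3 - <<'E'
from h import *
im,d=snap('side','side25')
cv2.imwrite('pics/side25c.png',cv2.resize(im[140:230,260:370,::-1],None,fx=7,fy=7,interpolation=2))
plan([],0)
E
```

```text
pose [ 0.6037 -0.238   0.2002] psi 27.54327376460542
0,0,0,0,-0,0,0,0,0,-0,0,0,0,0,-0,0,0,0,0,-0,0,0,0,0,-0,0,0,0,0,-0,0,0,0,0,-0,0,0,0,0,-0,0,0,0,0,-0,0,0,0,0,-0 rows 10
clock 39.6 F [ 0.0708 -0.2069 -1.7044] gw 0.07894675779590266 j7 -0.964546134878305 T [ 0.0209 -0.0345 -0.0261]
```

View pics/side25c.png

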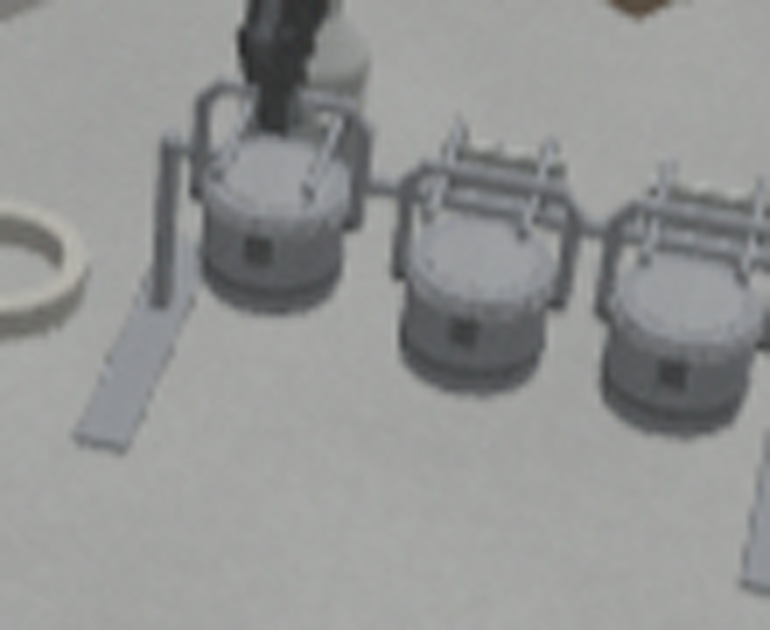

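Emit:
jog_arm(
  steps=[0,0,0,0.006,0,0,0,0,0.012,0,0,0,0,0.018,0,0,0,0,0.024,0,0,0,0,0.0265,0,0,0,0,0.0265,0,0.03,0,0,0.0265,0,0.03,0,0,0.0265,0,0.03,0,0,0.0265,0,0.03,0,0,0.0265,0],
)

```text
clock: 40.6
position: [0.6036, -0.2381, 0.1737]
ee_rot: [0.971, 0.238, 0.0, 0.0]
ft_force: [-1.2, -0.3, -0.2]
grip_width: 0.35
```

```bash
python3 - <<'E'
from h import *
im,d=snap('side','side26');scan(d,{0:C0[0]},'side')
cv2.imwrite('pics/side26c.png',cv2.resize(im[140:230,260:370,::-1],None,fx=7,fy=7,interpolation=2))
plan([],0)
E
```

```text
side 0 [0.6887 0.0634] 0.0476 [0.6852 0.0648] 129.4162 0.0893 0.0657 0.1204 55
pose [ 0.6036 -0.2381  0.1737] psi 27.546129338615263
0,0,0,0,-0,0,0,0,0,-0,0,0,0,0,-0,0,0,0,0,-0,0,0,0,0,-0,0,0,0,0,-0,0,0,0,0,-0,0,0,0,0,-0,0,0,0,0,-0,0,0,0,0,-0 rows 10
clock 40.65 F [ 0.0638  0.1686 -0.5865] gw 0.3555998561525772 j7 -0.973297259998321 T [ 0.0271 -0.0144 -0.0402]
```

View pics/side26c.png

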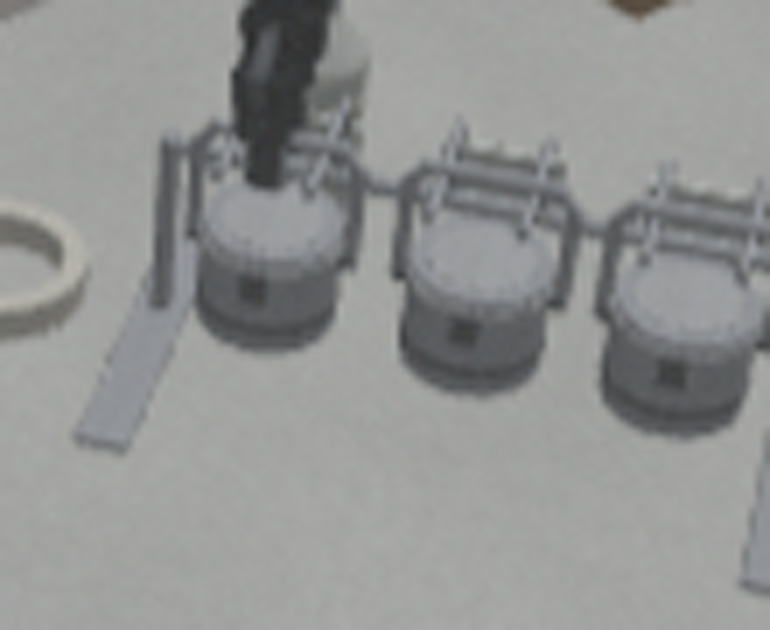

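Emit:
jog_arm(
  steps=[0.03,0,0,-0.03,0,0.03,0,0,-0.06,0,0.03,0,0,-0.091,0,0.03,0.015,-0.016,-0.091,-0.14,0.03,0.036,-0.039,-0.091,-0.28,0.04,0.06,-0.065,-0.091,-0.42,0.04,0.084,-0.091,-0.091,-0.56,0.04,0.108,-0.117,-0.091,-0.7,0.04,0.13,-0.141,-0.091,-0.84,0.04,0.146,-0.158,-0.091,-0.98],
)

```text
clock: 41.65
position: [0.6602, -0.0276, 0.2649]
ee_rot: [0.742, 0.67, 0.0, -0.0]
ft_force: [0.0, 0.1, -0.5]
grip_width: 0.472
```

Emit:
jog_arm(
  steps=[0.04,0.016,0.002,0,-0.135,0.04,0.035,0.005,0,-0.27,0.04,0.055,0.008,0,-0.405,0.04,0.075,0.011,0,-0.54,0.04,0.09,0.014,0,-0.675,0.04,0.095,0.015,0,-0.809,0.04,0.095,0.015,0.04,-0.809,0.04,0.095,0.015,0.085,-0.809,0.04,0.095,0.015,0.12,-0.809,0.04,0.095,0.015,0.134,-0.809],
)

```text
clock: 42.65
position: [0.6838, 0.0615, 0.1269]
ee_rot: [0.422, 0.906, -0.001, -0.002]
ft_force: [0.2, -1.5, -0.1]
grip_width: 0.468
```

```bash
python3 - <<'E'
from h import *
im,d=snap('side','side27')
cv2.imwrite('pics/side27c.png',cv2.resize(im[130:240,190:320,::-1],None,fx=5,fy=5,interpolation=2))
im,d=snap('top','top27')
cv2.imwrite('pics/top27c.png',cv2.resize(im[110:270,20:400,::-1],None,fx=2.1,fy=2.1,interpolation=2))
plan([(.685,.063,.114,130,4)],[.04]*10)
E
```

```text
pose [0.6846 0.062  0.1291] psi 130.05092263962192
0.04,0,0,0.004,0,0.04,0,0.001,0.008,0,0.04,0,0.001,0.011,0.001,0.04,0,0.001,0.015,0.001,0.04,0,0.001,0.015,0.001,0.04,0,0.001,0.015,0.001,0.04,0,0.001,0.015,0.001,0.04,0,0.001,0.015,0.001,0.04,0,0.001,0.015,0.001,0.04,0,0.001,0.015,0.001 rows 10
clock 42.75 F [0.7192 1.4302 1.0004] gw 0.4674412653819071 j7 0.20021868441646296 T [ 0.0041  0.0097 -0.0226]
```

View pics/side27c.png

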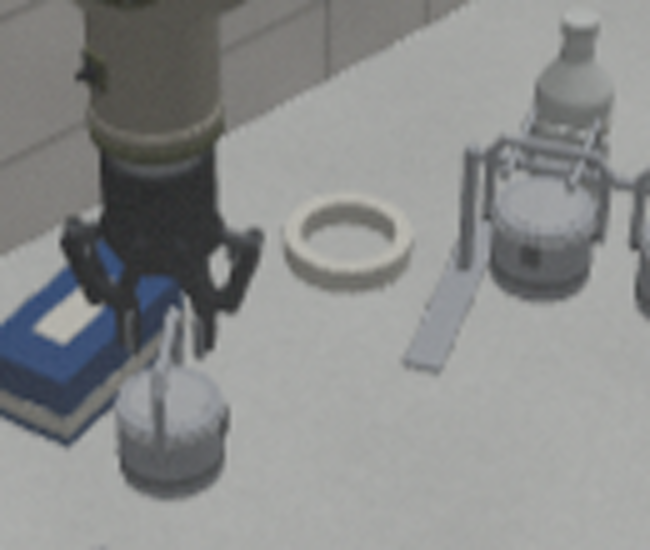

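View pics/top27c.png

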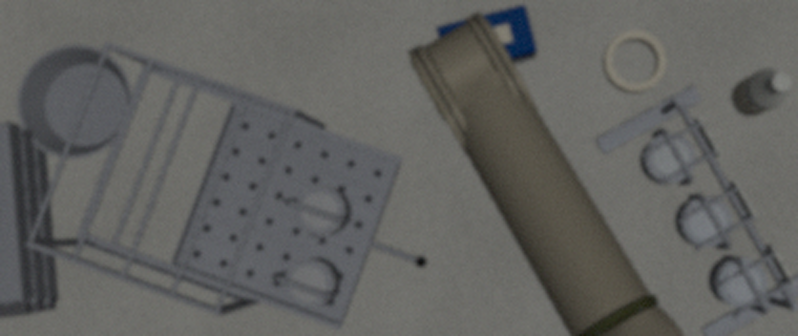

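Emit:
jog_arm(
  steps=[0.04,0,0,0.008,0,0.04,0,0,0.016,0,0.04,0,0,0.016,0,0,0,0,0.016,0,0,0,0,0.016,0,0,0,0,0.016,0,0,0,0,0.016,0,0,0,0,0.006,0,0,0,0,-0.006,0,0,0,0,-0.02,0],
)

```text
clock: 43.75
position: [0.6851, 0.0623, 0.1514]
ee_rot: [0.422, 0.907, -0.0, -0.0]
ft_force: [0.5, -0.4, -5.5]
grip_width: 0.08
```

Emit:
jog_arm(
  steps=[0,0,0,-0.015,0,0,0,0,-0.035,0,0,0,0,-0.055,0,0,0,0,-0.075,0,0,0,0,-0.095,0,0,0,0,-0.105,0,0,0,0,-0.105,0,0,0,0,-0.105,0,0,0,0,-0.105,0,0,0,0,-0.105,0],
)

```text
clock: 44.75
position: [0.685, 0.0621, 0.2548]
ee_rot: [0.422, 0.907, -0.0, -0.001]
ft_force: [0.1, -0.1, -5.9]
grip_width: 0.082
```

```bash
python3 - <<'E'
from h import *
plan([(.682,.07,.255,126,1),(.615,.2,.255,80,6),(.585,.255,.255,69.2,2),(.5804,.2635,.255,69.2,1)],0)
scan(np.load('pics/top27.npy'),{'mid':(.5,.295),'L':(.42,.324)},z0=.048)
E
```

```text
pose [0.685  0.0621 0.2548] psi 130.05442433560992
0,0.008,0.003,-0,0.071,0,0.032,0.008,-0,0.205,0,0.055,0.014,-0,0.338,0,0.079,0.019,-0,0.472,0,0.103,0.024,-0,0.606,0,0.127,0.03,-0,0.74,0,0.151,0.035,-0,0.874,0,0.181,0.041,-0,0.968,0,0.212,0.048,-0,1.062,0,0.221,0.049,-0,1.062 rows 10
clock 44.75 F [ 0.0771 -0.0718 -5.8583] gw 0.08167827523258331 j7 0.24936589491648456 T [-0.0362  0.0047 -0.0081]
top mid [0.4999 0.2957] 0.0599 [0.5309 0.294 ] 69.9246 0.0819 0.1126 0.167 80
top L [0.4222 0.3147] 0.0445 [0.4214 0.3183] 69.3382 0.0924 0.1127 0.1674 90
```

Packed (about 5.8 N), so all three packed are known and this one goes to the right slot.

Emit:
jog_arm(
  steps=[0,0.008,0.003,0,0.071,0,0.032,0.008,0,0.205,0,0.055,0.014,0,0.338,0,0.079,0.019,0,0.472,0,0.103,0.024,0,0.606,0,0.127,0.03,0,0.74,0,0.153,0.036,0,0.874,0,0.183,0.042,0,0.968,0,0.208,0.047,0,1.062,0,0.221,0.049,0,1.062],
)

```text
clock: 45.75
position: [0.5788, 0.2658, 0.2557]
ee_rot: [0.823, 0.569, -0.0, -0.0]
ft_force: [-0.3, 0.1, -5.0]
grip_width: 0.073
```

Emit:
jog_arm(
  steps=[0,0,0,0,0,0,0,0,0.01,0,0,0,0,0.025,0,0,0,0,0.04,0,0,0,0,0.055,0,0,0,0,0.065,0,0,0,0,0.07,0,0,0,0,0.07,0,0,0,0,0.07,0,0,0,0,0.07,0],
)

```text
clock: 46.75
position: [0.5803, 0.2616, 0.1843]
ee_rot: [0.823, 0.568, -0.001, 0.0]
ft_force: [0.2, -2.9, -4.6]
grip_width: 0.082
```

```bash
python3 - <<'E'
from h import *
im,d=snap('side','side28')
cv2.imwrite('pics/side28c.png',cv2.resize(im[200:380,40:260,::-1],None,fx=3,fy=3,interpolation=2))
plan([],0)
E
```

```text
pose [0.5803 0.262  0.1845] psi 69.19029246891283
0,0,0,0,-0,0,0,0,0,-0,0,0,0,0,-0,0,0,0,0,-0,0,0,0,0,-0,0,0,0,0,-0,0,0,0,0,-0,0,0,0,0,-0,0,0,0,0,-0,0,0,0,0,-0 rows 10
clock 46.8 F [ 0.4241 -2.8055 -4.5649] gw 0.08121314991973697 j7 -1.1195392342784767 T [-0.9208 -0.0699 -0.0125]
```

View pics/side28c.png

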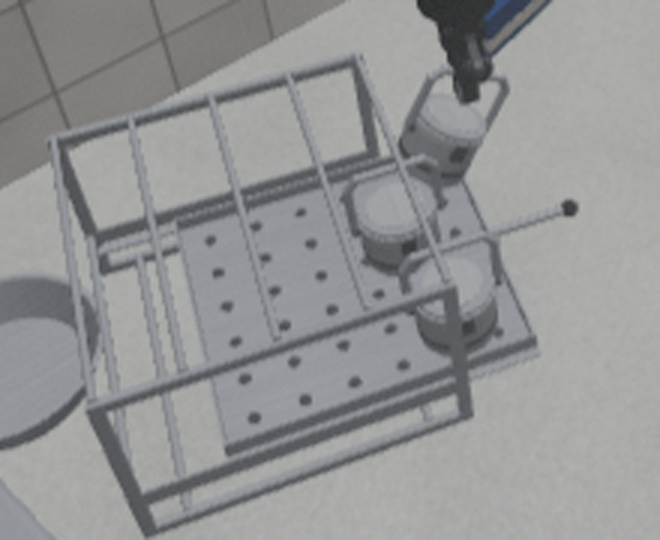

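```bash
python3 - <<'E'
from h import *
im,d=snap('top','top29')
cv2.imwrite('pics/top29c.png',cv2.convertScaleAbs(cv2.resize(im[110:270,20:280,::-1],None,fx=3,fy=3,interpolation=2),alpha=1.8))
im,d=snap('side','side29')
cv2.imwrite('pics/side29c.png',cv2.convertScaleAbs(cv2.resize(im[190:340,120:260,::-1],None,fx=4.2,fy=4.2,interpolation=2),alpha=1.3))
plan([],0)
E
```

```text
pose [0.5804 0.2625 0.185 ] psi 69.20673922998436
0,0,0,0,-0,0,0,0,0,-0,0,0,0,0,-0,0,0,0,0,-0,0,0,0,0,-0,0,0,0,0,-0,0,0,0,0,-0,0,0,0,0,-0,0,0,0,0,-0,0,0,0,0,-0 rows 10
clock 46.9 F [ 1.0021 -1.8815 -4.5577] gw 0.08095081096391292 j7 -1.1196554345789194 T [-0.9028 -0.1189 -0.0203]
```

View pics/top29c.png

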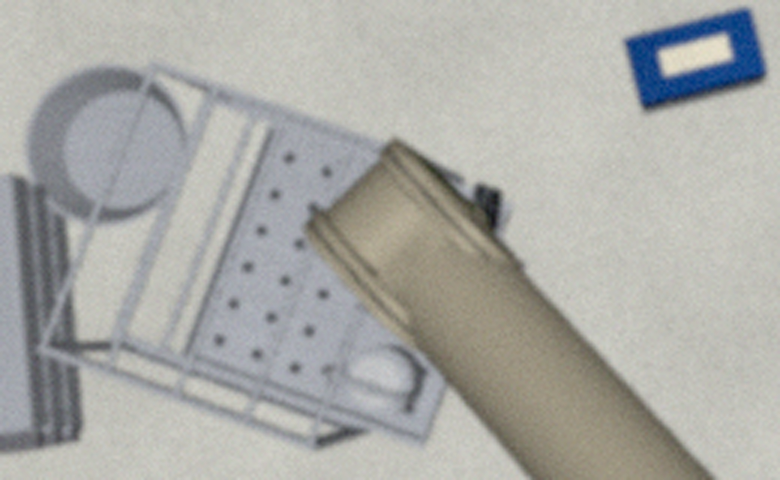

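View pics/side29c.png

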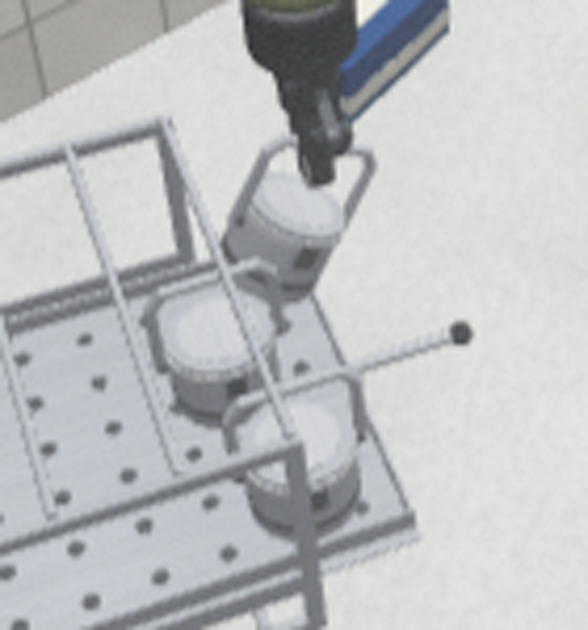

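Emit:
jog_arm(
  steps=[0,0,0,-0.005,0,0,-0.003,0,-0.012,0,0,-0.006,0,-0.02,0,0,-0.01,0,-0.03,0,0,-0.015,0,-0.042,0,0,-0.02,0,-0.056,0,0,-0.025,0,-0.07,0,0,-0.03,0,-0.08,0,0,-0.03,0,-0.08,0,0,-0.03,0,-0.08,0],
)

```text
clock: 47.9
position: [0.57, 0.2348, 0.2657]
ee_rot: [0.823, 0.568, 0.0, 0.0]
ft_force: [0.2, -0.2, -5.5]
grip_width: 0.081
```

```bash
python3 - <<'E'
from h import *
im,d=snap('side','side30')
cv2.imwrite('pics/side30c.png',cv2.convertScaleAbs(cv2.resize(im[160:340,100:320,::-1],None,fx=3.4,fy=3.4,interpolation=2),alpha=1.3))
plan([],0)
E
```

```text
pose [0.5698 0.2349 0.2653] psi 69.20074993952285
0,0,0,0,-0,0,0,0,0,-0,0,0,0,0,-0,0,0,0,0,-0,0,0,0,0,-0,0,0,0,0,-0,0,0,0,0,-0,0,0,0,0,-0,0,0,0,0,-0,0,0,0,0,-0 rows 10
clock 47.95 F [-0.2034  0.602  -4.2084] gw 0.07685767237408204 j7 -1.0468792150637154 T [-0.1589  0.0753  0.019 ]
```

View pics/side30c.png

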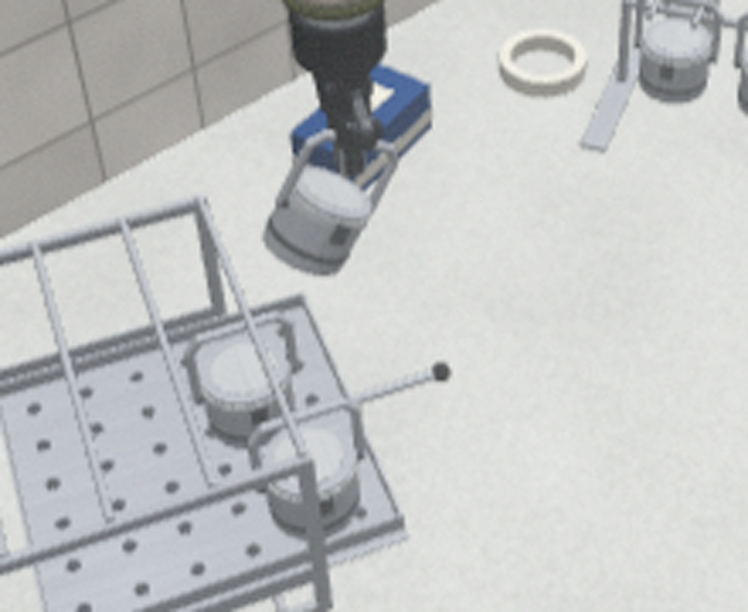

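```bash
python3 - <<'E'
from h import *
plan([(.57,.225,.26,69.2,1),(.57,.09,.25,75,6),(.57,.075,.25,75,1)],0)
E
```

```text
pose [0.5698 0.2349 0.2653] psi 69.20074993952285
0,-0.009,0.004,0.005,0,0,-0.03,0.012,0.007,-0.017,0,-0.051,0.02,0.009,-0.034,0,-0.072,0.028,0.01,-0.051,0,-0.093,0.036,0.012,-0.067,0,-0.114,0.044,0.014,-0.084,0,-0.135,0.052,0.015,-0.101,0,-0.149,0.057,0.015,-0.101,0,-0.149,0.057,0.015,-0.101,0,-0.149,0.057,0.015,-0.101 rows 10
clock 47.95 F [-0.2034  0.602  -4.2084] gw 0.07685767237408204 j7 -1.0468792150637154 T [-0.1589  0.0753  0.019 ]
```

Emit:
jog_arm(
  steps=[0,-0.009,0.004,0.005,0,0,-0.03,0.012,0.007,-0.017,0,-0.051,0.02,0.009,-0.034,0,-0.072,0.028,0.01,-0.051,0,-0.093,0.036,0.012,-0.067,0,-0.114,0.044,0.014,-0.084,0,-0.135,0.052,0.015,-0.101,0,-0.146,0.056,0.015,-0.101,0,-0.149,0.057,0.015,-0.101,0,-0.149,0.057,0.03,-0.101],
)

```text
clock: 48.95
position: [0.5713, 0.0761, 0.2369]
ee_rot: [0.794, 0.608, 0.002, 0.001]
ft_force: [0.6, 1.0, -4.6]
grip_width: 0.076
```

Emit:
jog_arm(
  steps=[0,0,0,0.015,0,0,0,0,0.035,0,0,0,0,0.055,0,0,0,0,0.075,0,0,0,0,0.095,0,0,0,0,0.107,0,0,0,0,0.112,0,0,0,0,0.117,0,0,0,0,0.12,0,0,0,0,0.121,0],
)

```text
clock: 49.95
position: [0.5706, 0.0755, 0.1151]
ee_rot: [0.793, 0.609, 0.0, 0.0]
ft_force: [1.2, 0.2, -5.2]
grip_width: 0.078
```

```bash
python3 - <<'E'
from h import *
im,d=snap('side','side31')
cv2.imwrite('pics/side31c.png',cv2.convertScaleAbs(cv2.resize(im[130:300,150:330,::-1],None,fx=3.5,fy=3.5,interpolation=2),alpha=1.3))
plan([],0)
E
```

```text
pose [0.5706 0.0755 0.115 ] psi 74.98582681244653
0,0,0,0,-0,0,0,0,0,-0,0,0,0,0,-0,0,0,0,0,-0,0,0,0,0,-0,0,0,0,0,-0,0,0,0,0,-0,0,0,0,0,-0,0,0,0,0,-0,0,0,0,0,-0 rows 10
clock 50.0 F [-0.3458 -0.0213 -4.6922] gw 0.07900288387174384 j7 -0.7331095300762427 T [-0.2214  0.0185  0.0207]
```

View pics/side31c.png

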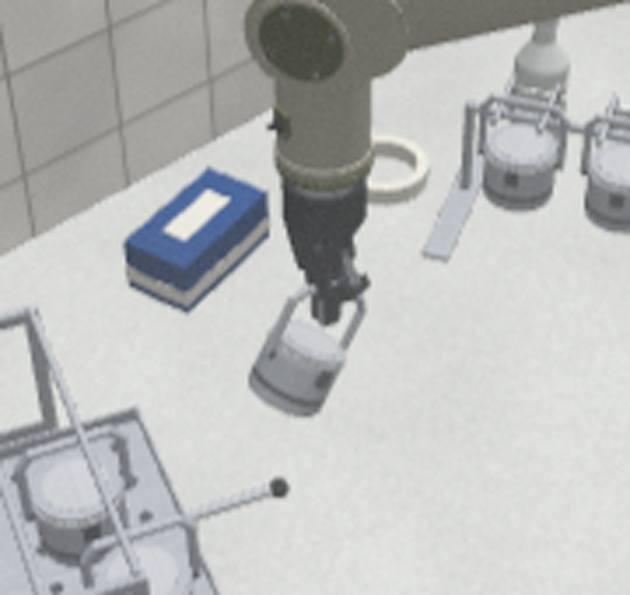

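Emit:
jog_arm(
  steps=[0,0,0,0.003,0,0,0,0,0.006,0,0,0,0,0.009,0,0,0,0,0.012,0,0,0,0,0.014,0,0,0,0,0.014,0,0,0,0,0.014,0,0,0,0,0.014,0,0,0,0,0.014,0,0,0,0,0.014,0],
)

```text
clock: 51.0
position: [0.5746, 0.0744, 0.1055]
ee_rot: [0.794, 0.608, 0.003, 0.004]
ft_force: [-1.2, -6.2, 28.1]
grip_width: 0.081
```

```bash
python3 - <<'E'
from h import *
im,d=snap('side','side32')
cv2.imwrite('pics/side32c.png',cv2.convertScaleAbs(cv2.resize(im[190:300,180:290,::-1],None,fx=5,fy=5,interpolation=2),alpha=1.3))
plan([],0)
E
```

```text
pose [0.5746 0.0745 0.1055] psi 74.87823761645453
0,0,0,0,-0,0,0,0,0,-0,0,0,0,0,-0,0,0,0,0,-0,0,0,0,0,-0,0,0,0,0,-0,0,0,0,0,-0,0,0,0,0,-0,0,0,0,0,-0,0,0,0,0,-0 rows 10
clock 51.05 F [-0.0273 -6.2605 28.2902] gw 0.08197529510392042 j7 -0.7431144615806884 T [-1.5948  0.1815 -0.0394]
```

View pics/side32c.png

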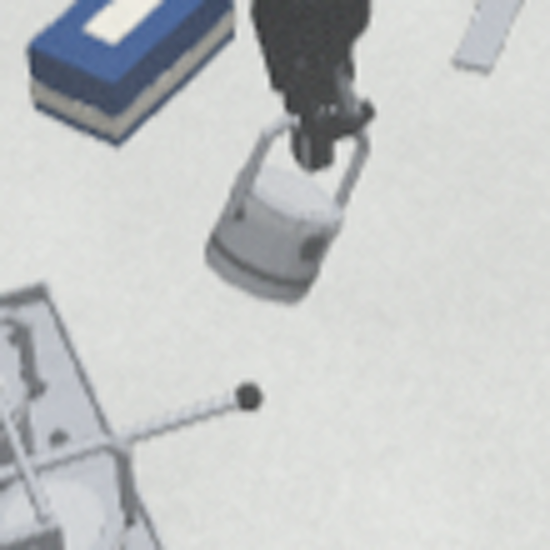

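Emit:
jog_arm(
  steps=[0,0.002,0,-0.002,0,0,0.008,0,-0.006,0,0,0.017,0,-0.012,0,0,0.026,0,-0.015,0,0,0.036,0,-0.017,0,0,0.046,0,-0.017,0,0,0.056,0,-0.016,0,0,0.066,0,-0.014,0,0,0.075,0,-0.012,0,0,0.078,0,-0.011,0],
  grip_force=20,
)

```text
clock: 52.05
position: [0.5904, 0.1523, 0.1113]
ee_rot: [0.793, 0.609, -0.0, -0.0]
ft_force: [0.2, 0.3, -4.4]
grip_width: 0.078
```

```bash
python3 - <<'E'
from h import *
im,d=snap('side','side33')
cv2.imwrite('pics/side33c.png',cv2.convertScaleAbs(cv2.resize(im[170:300,160:290,::-1],None,fx=4.5,fy=4.5,interpolation=2),alpha=1.3))
plan([],0)
E
```

```text
pose [0.5904 0.1521 0.1113] psi 75.06602600372902
0,0,0,0,-0,0,0,0,0,-0,0,0,0,0,-0,0,0,0,0,-0,0,0,0,0,-0,0,0,0,0,-0,0,0,0,0,-0,0,0,0,0,-0,0,0,0,0,-0,0,0,0,0,-0 rows 10
clock 52.1 F [-1.5115 -0.4981 -5.3106] gw 0.0815924769491812 j7 -0.8691379847090477 T [-0.1639 -0.0347  0.0294]
```

View pics/side33c.png

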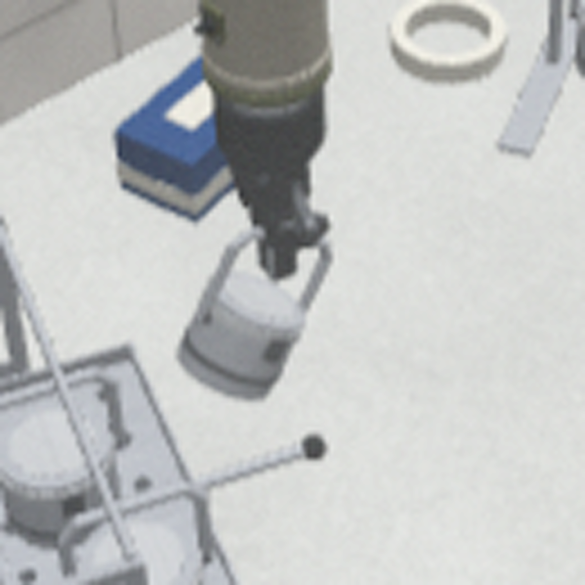

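Emit:
jog_arm(
  steps=[0,-0.01,0,0,0,0,-0.025,0,0,0,0,-0.04,0,0,0,0,-0.05,0,0.002,0,0,-0.05,0,0.004,0,0,-0.05,0,0.005,0,0.05,-0.05,0,0.004,0,0.05,-0.05,0,-0.02,0,0.05,-0.05,0,-0.06,0,0.05,-0.05,0,-0.1,0],
)

```text
clock: 53.1
position: [0.5775, 0.1038, 0.2135]
ee_rot: [0.793, 0.609, 0.0, -0.0]
ft_force: [2.2, 0.2, 0.4]
grip_width: 0.586
```

```bash
python3 - <<'E'
from h import *
im,d=snap('side','side34');scan(d,{0:(.585,.12)},'side')
cv2.imwrite('pics/side34c.png',cv2.convertScaleAbs(cv2.resize(im[170:320,140:290,::-1],None,fx=4,fy=4,interpolation=2),alpha=1.3))
plan([],0)
E
```

```text
side 0 [0.5846 0.1552] 0.0388 [0.5793 0.1495] 74.4637 0.0586 0.0658 0.1192 54
pose [0.5801 0.1051 0.2209] psi 75.09945187071979
0,0,0,0,-0,0,0,0,0,-0,0,0,0,0,-0,0,0,0,0,-0,0,0,0,0,-0,0,0,0,0,-0,0,0,0,0,-0,0,0,0,0,-0,0,0,0,0,-0,0,0,0,0,-0 rows 10
clock 53.15 F [1.3494 2.3234 6.3578] gw 0.5867716641040268 j7 -0.7256973157011553 T [ 0.0765 -0.1557  0.0457]
```

View pics/side34c.png

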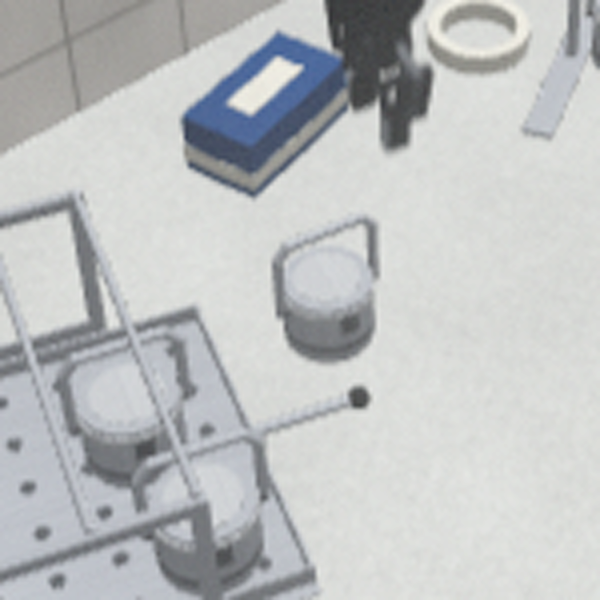

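```bash
python3 - <<'E'
from h import *
d=np.load('pics/side34.npy')
for g in ((.585,.165),(.585,.16)): scan(d,{0:g},'side')
d2=snap('top','top34')[1];scan(d2,{0:(.585,.165)},'top')
plan([(.58,.15,.2,76,3)],.04)
E
```

```text
side 0 [0.5795 0.1654] 0.0471 [0.583  0.1657] 76.4959 0.0917 0.0657 0.1182 90
side 0 [0.5795 0.1654] 0.0471 [0.583  0.1657] 76.4959 0.0917 0.0657 0.1182 90
top 0 no zero-size array to reduction operation maximum which has no identity
pose [0.5802 0.105  0.2182] psi 75.08416514209418
0.04,0.014,-0.004,0.006,-0.005,0.04,0.029,-0.008,0.012,-0.011,0.04,0.043,-0.012,0.018,-0.016,0.04,0.043,-0.012,0.018,-0.016,0.04,0.043,-0.012,0.018,-0.016,0.04,0.043,-0.012,0.018,-0.016,0.04,0.043,-0.012,0.018,-0.016,0.04,0.043,-0.012,0.018,-0.016,0.04,0.043,-0.012,0.018,-0.016,0.04,0.043,-0.012,0.018,-0.016 rows 10
clock 53.2 F [ 0.941   0.054  -0.2243] gw 0.5860440420570967 j7 -0.7271973891346222 T [ 0.0328 -0.0014 -0.0127]h.py:26: RuntimeWarning: Mean of empty slice.
  hm=H[:,:2].mean(0);_,_,V=np.linalg.svd(H[:,:2]-hm);a=V[0]; a=a if a[1]>0 else -a
  ret = um.true_divide(
```

Emit:
jog_arm(
  steps=[0.04,0.02,-0.004,0,-0.02,0.04,0.045,-0.009,0,-0.025,0.04,0.058,-0.012,0,-0.025,0.04,0.058,-0.012,0.03,-0.025,0.04,0.058,-0.012,0.065,-0.025,0.04,0.058,-0.012,0.085,-0.025,0.04,0.058,-0.012,0.085,-0.025,0.04,0.058,-0.012,0.085,-0.025,0.04,0.058,-0.012,0.085,-0.025,0.04,0.058,-0.012,0.085,-0.025],
)

```text
clock: 54.2
position: [0.5818, 0.162, 0.1283]
ee_rot: [0.786, 0.619, 0.001, 0.001]
ft_force: [-0.3, 0.2, -0.2]
grip_width: 0.465
```

```bash
python3 - <<'E'
from h import *
im,d=snap('side','side35')
cv2.imwrite('pics/side35c.png',cv2.convertScaleAbs(cv2.resize(im[170:320,140:290,::-1],None,fx=4,fy=4,interpolation=2),alpha=1.3))
plan([(.582,.164,.114,76.5,3)],0.04)
E
```

```text
pose [0.5817 0.1618 0.128 ] psi 76.4161506489339
0.04,0.001,-0,0.005,-0,0.04,0.001,-0,0.009,-0.001,0.04,0.002,-0,0.014,-0.001,0.04,0.002,-0,0.014,-0.001,0.04,0.002,-0,0.014,-0.001,0.04,0.002,-0,0.014,-0.001,0.04,0.002,-0,0.014,-0.001,0.04,0.002,-0,0.014,-0.001,0.04,0.002,-0,0.014,-0.001,0.04,0.002,-0,0.014,-0.001 rows 10
clock 54.25 F [0.875  0.5207 0.8092] gw 0.4707175923916966 j7 -0.8598428799589481 T [ 0.0047 -0.0555 -0.0661]
```

View pics/side35c.png

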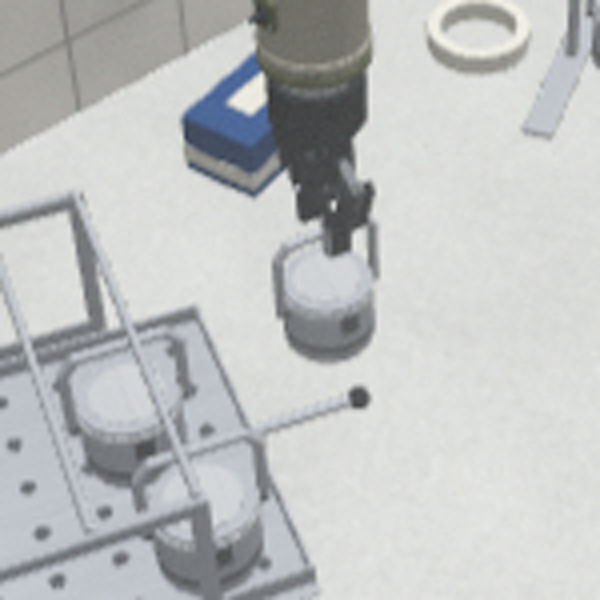

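Emit:
jog_arm(
  steps=[0.04,0.003,0,0.007,0,0.04,0.003,0,0.014,0,0.04,0.003,0,0.014,0,0,0.003,0,0.014,0,0,0.003,0,0.014,0,0,0.003,0,0.014,0,0,0.003,0,0.014,0,0,0.003,0,0.008,0,0,0.003,0,-0.004,0,0,0.003,0,-0.018,0],
  grip_force=90,
)

```text
clock: 55.25
position: [0.5813, 0.1645, 0.1454]
ee_rot: [0.786, 0.619, -0.001, -0.0]
ft_force: [0.5, 1.1, -5.2]
grip_width: 0.072
```

Emit:
jog_arm(
  steps=[0,-0.006,0,-0.004,0,0,-0.02,0,-0.004,0,0,-0.04,0,-0.004,0,0,-0.06,0,-0.004,0,0,-0.08,0,-0.004,0,0,-0.096,0,-0.004,0,0,-0.102,0,0.006,0,0,-0.102,0,0.018,0,0,-0.102,0,0.028,0,0,-0.102,0,0.032,0],
)

```text
clock: 56.25
position: [0.5579, 0.0666, 0.1128]
ee_rot: [0.785, 0.619, 0.0, -0.0]
ft_force: [-10.6, -3.4, 35.6]
grip_width: 0.069
```

```bash
python3 - <<'E'
from h import *
im,d=snap('side','side36')
cv2.imwrite('pics/side36c.png',cv2.convertScaleAbs(cv2.resize(im[170:320,140:290,::-1],None,fx=4,fy=4,interpolation=2),alpha=1.3))
plan([],0.04)
E
```

```text
pose [0.5581 0.0668 0.1131] psi 76.51221059358197
0.04,0,0,0,-0,0.04,0,0,0,-0,0.04,0,0,0,-0,0.04,0,0,0,-0,0.04,0,0,0,-0,0.04,0,0,0,-0,0.04,0,0,0,-0,0.04,0,0,0,-0,0.04,0,0,0,-0,0.04,0,0,0,-0 rows 10
clock 56.3 F [-2.9792 -0.5231  3.3708] gw 0.07311552174995216 j7 -0.692539168959412 T [-0.3139  0.5956  0.0008]
```

View pics/side36c.png

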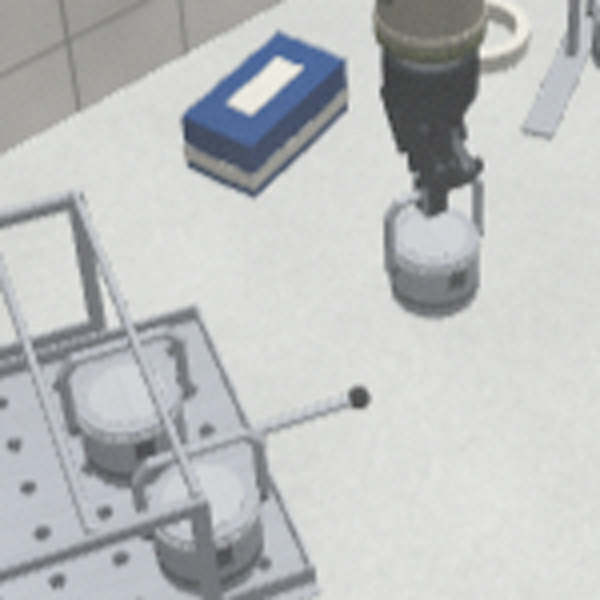

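```bash
python3 - <<'E'
from h import *
b=ray('side',(229.6,269.1),.056);b0=ray('side',np.array((581,211))/3.5+[45,215]-.4,.056);print(b,b0,b-b0,np.linalg.norm((b-b0)[:2]))
q=np.array([.5061,.3094])-np.array([.355,.935])*np.linalg.norm((b-b0)[:2]);print(q)
plan([(.5581,.0668,.2,76.5,3),(*q,.2,69.2,5)],0.04)
E
```

```text
[0.4752 0.2252 0.056 ] [0.4986 0.2822 0.056 ] [-0.0234 -0.0571  0.    ] 0.06166407289512396
[0.4842 0.2517]
pose [0.5581 0.0668 0.1131] psi 76.51221059358197
0.04,0,-0,-0.029,0,0.04,0,-0,-0.058,0,0.04,0,-0,-0.087,0,0.04,0.033,-0.023,-0.087,0.026,0.04,0.065,-0.046,-0.087,0.051,0.04,0.098,-0.069,-0.087,0.077,0.04,0.13,-0.092,-0.087,0.102,0.04,0.163,-0.115,-0.087,0.128,0.04,0.163,-0.115,-0.087,0.128,0.04,0.163,-0.115,-0.087,0.128 rows 10
clock 56.3 F [-2.9792 -0.5231  3.3708] gw 0.07311552174995216 j7 -0.692539168959412 T [-0.3139  0.5956  0.0008]
```

Emit:
jog_arm(
  steps=[0.04,0,0,0,0,0.04,0,0,-0.005,0,0.04,0,0,-0.03,0,0.04,0,0,-0.06,0,0.04,0.012,-0.01,-0.087,0.02,0.04,0.045,-0.032,-0.087,0.051,0.04,0.08,-0.056,-0.087,0.077,0.04,0.115,-0.08,-0.087,0.102,0.04,0.145,-0.102,-0.087,0.128,0.04,0.163,-0.115,-0.087,0.128],
  grip_force=60,
)

```text
clock: 57.3
position: [0.4825, 0.2546, 0.2005]
ee_rot: [0.823, 0.568, 0.001, -0.0]
ft_force: [0.1, 0.8, 0.2]
grip_width: 0.469
```

```bash
python3 - <<'E'
from h import *
im,d=snap('top','top37')
cv2.imwrite('pics/top37c.png',cv2.convertScaleAbs(cv2.resize(im[110:270,20:280,::-1],None,fx=3,fy=3,interpolation=2),alpha=1.8))
im,d=snap('side','side37');scan(d,{0:(.557,.067)},'side')
cv2.imwrite('pics/side37c.png',cv2.convertScaleAbs(cv2.resize(im[170:320,100:290,::-1],None,fx=4,fy=4,interpolation=2),alpha=1.3))
plan([(.4842,.2517,.054,69.2,6)],[.04]*7+[0]*3)
E
```

```text
side 0 [0.5557 0.0679] 0.0477 [0.5568 0.0667] 76.209 0.0953 0.0656 0.1188 84
pose [0.4822 0.2552 0.2006] psi 69.46876625979141
0.04,-0,0.001,0.024,0.001,0.04,-0.001,0.001,0.049,0.002,0.04,-0.001,0.002,0.073,0.002,0.04,-0.002,0.002,0.098,0.003,0.04,-0.002,0.003,0.122,0.004,0.04,-0.003,0.003,0.147,0.005,0.04,-0.003,0.003,0.147,0.005,0,-0.003,0.003,0.147,0.005,0,-0.003,0.003,0.147,0.005,0,-0.003,0.003,0.147,0.005 rows 10
clock 57.4 F [ 0.0529  0.4217 -0.2618] gw 0.4728721257058708 j7 -1.1277542659823216 T [-0.0132 -0.0199  0.0127]
```

View pics/top37c.png

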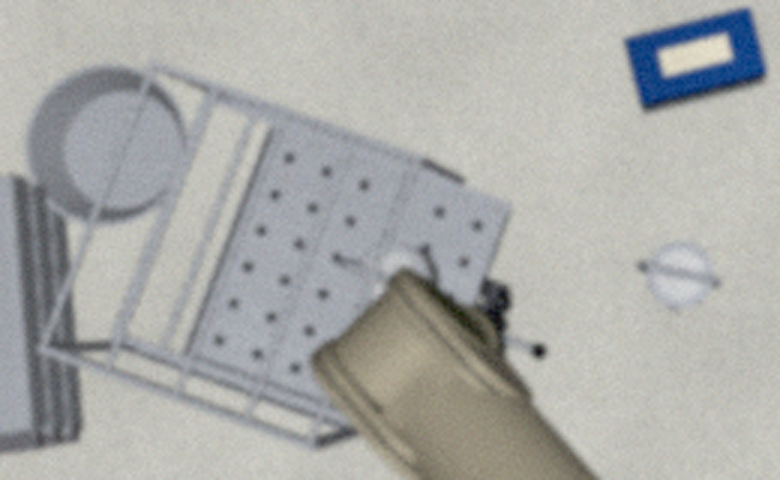

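View pics/side37c.png

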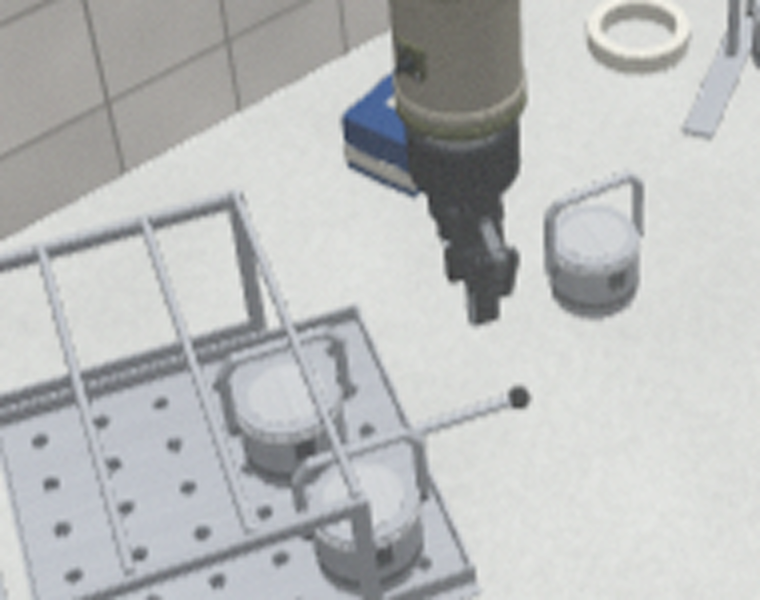

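Emit:
jog_arm(
  steps=[0.04,0,0,0.02,0,0.04,0,0,0.05,0,0.04,0,0,0.08,0,0.04,0,0,0.11,0,0.04,0,0,0.135,0,0.04,0,0,0.146,0,0.04,0,0,0.146,0,0,0,0,0.146,0,0,0,0,0.146,0,0,0,0,0.146,0],
)

```text
clock: 58.4
position: [0.4843, 0.2518, 0.0553]
ee_rot: [0.824, 0.567, 0.001, -0.0]
ft_force: [-4.0, -1.2, 6.4]
grip_width: 0.094
```

```bash
python3 - <<'E'
from h import *
p,R=pose()
print('tray est if same grip:', (np.array([.5061,.3094])-p[:2])@[.355,.935])
plan([],0)
E
```

```text
tray est if same grip: 0.06161245180818687
pose [0.4843 0.2518 0.0553] psi 69.12263582050704
0,0,0,0,-0,0,0,0,0,-0,0,0,0,0,-0,0,0,0,0,-0,0,0,0,0,-0,0,0,0,0,-0,0,0,0,0,-0,0,0,0,0,-0,0,0,0,0,-0,0,0,0,0,-0 rows 10
clock 58.4 F [-4.0196 -1.2083  6.3894] gw 0.09355751560445386 j7 -1.2475245453610615 T [ 0.0964  0.9408 -0.0011]
```

Emit:
jog_arm(
  steps=[0,-0.004,0,0,0,0,-0.012,0,0,0,0,-0.023,0,0,0,0,-0.034,0,0,0,0,-0.045,0,0,0,0,-0.056,0,0,0,0,-0.067,0,0,0,0,-0.077,0,0,0,0,-0.084,0,0,0,0,-0.086,0,0,0],
)

```text
clock: 59.4
position: [0.4566, 0.179, 0.0556]
ee_rot: [0.822, 0.569, 0.009, -0.004]
ft_force: [23.2, 45.2, -39.3]
grip_width: 0.092
```

Emit:
jog_arm(
  steps=[0,0,0,0,0,0.04,0,0,0,0,0.04,0,0,0,0,0.04,0,0,-0.005,0,0.04,0,0,-0.03,0,0.04,0,0,-0.06,0,0.04,0,0,-0.09,0,0.04,0,0,-0.125,0,0.04,0,0,-0.155,0,0.04,0,0,-0.17,0],
)

```text
clock: 60.4
position: [0.4543, 0.1704, 0.2266]
ee_rot: [0.824, 0.567, 0.001, 0.001]
ft_force: [-0.1, 0.2, -0.4]
grip_width: 0.468
```

```bash
python3 - <<'E'
from h import *
im,d=snap('side','side38');scan(d,{0:(.557,.067)},'side')
cv2.imwrite('pics/side38c.png',cv2.convertScaleAbs(cv2.resize(im[170:360,60:290,::-1],None,fx=3.3,fy=3.3,interpolation=2),alpha=1.3))
im,d=snap('top','top38')
cv2.imwrite('pics/top38c.png',cv2.convertScaleAbs(cv2.resize(im[110:270,20:280,::-1],None,fx=3,fy=3,interpolation=2),alpha=1.8))
plan([(.556,.068,.2,76.3,6),(.556,.068,.13,76.3,3)],0.04)
E
```

```text
side 0 [0.5564 0.0673] 0.048 [0.5576 0.0663] 76.4826 0.093 0.065 0.1109 28
pose [0.4545 0.1704 0.2256] psi 69.03780332954457
0.04,-0.01,0.022,0.004,-0.021,0.04,-0.02,0.044,0.009,-0.042,0.04,-0.03,0.066,0.013,-0.063,0.04,-0.04,0.088,0.017,-0.084,0.04,-0.049,0.109,0.022,-0.106,0.04,-0.059,0.131,0.026,-0.127,0.04,-0.059,0.131,0.049,-0.127,0.04,-0.059,0.131,0.073,-0.127,0.04,-0.059,0.131,0.096,-0.127,0.04,-0.059,0.131,0.096,-0.127 rows 10
clock 60.5 F [-0.4889  0.4541 -1.2376] gw 0.46813944698855686 j7 -0.8955410824771719 T [ 0.0087  0.0076 -0.0225]
```

View pics/side38c.png

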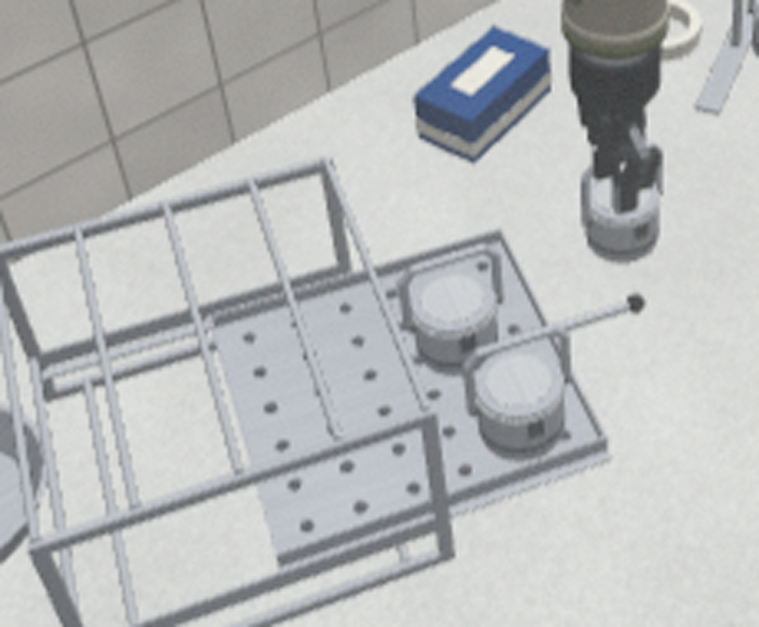

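View pics/top38c.png

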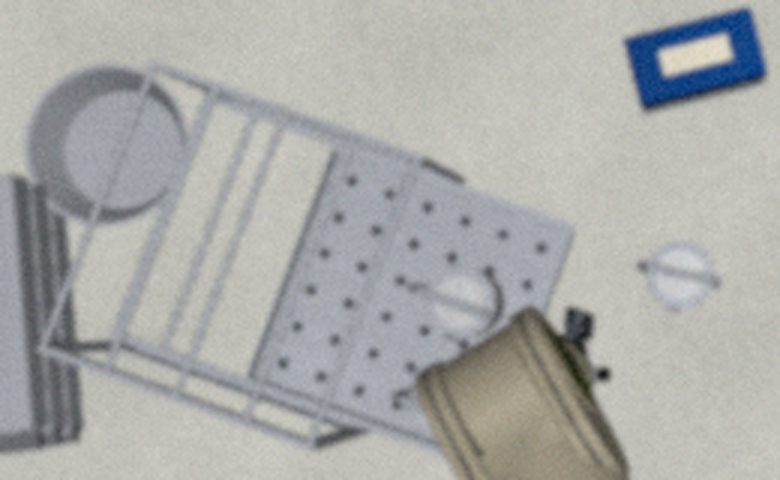

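```bash
python3 - <<'E'
from h import *
ex=np.array([.355,.935]);ey=np.array([-.935,.355]);o=np.array([.500,.294])
d=np.load('pics/top38.npy');d2=np.load('pics/side38.npy')
for cam,dd in(('top',d),('side',d2)):
    scan(dd,{'mid':(.51,.32),'L':(.42,.322)},cam,z0=.048)
    P,_,_=cloud(cam,dd)
    # obstacles near: points 0.09<z<.13
    m=(P[:,2]>.1)&(P[:,2]<.122)
    q=P[m,:2]-o; x=q@ex;y=q@ey
    k=(np.abs(x)<.14)&(np.abs(y)<.14)
    if k.any():
        print(cam,'lid pts x',np.percentile(x[k],[1,50,99]),'y',np.percentile(y[k],[1,10,30,50,70,90,99]))
    m=(np.abs(P[:,2]-.048)<.02);q=P[m,:2]-o;x=q@ex;y=q@ey;k=(np.abs(x)<.05)
    print('edge y',np.percentile(y[k&(y>-.17)&(y<.17)],[1,99]))
for n,p in (('midlid',(465,302)),):
    w=ray('top',np.array(p)/3+[20,110]-.33,.112);print(n,w,(w[:2]-o)@ex,(w[:2]-o)@ey)
w=ray('side',np.array((455,297))/3.3+[60,170]-.35,.112);print('midlid side',w,(w[:2]-o)@ex,(w[:2]-o)@ey)
w=ray('side',np.array((519,385))/3.3+[60,170]-.35,.112);print('Llid side',w,(w[:2]-o)@ex,(w[:2]-o)@ey)
for a in ((502,235),(606,440)):
    w=ray('side',np.array(a)/3.3+[60,170]-.35,.064);print('corner side',w,(w[:2]-o)@ex,(w[:2]-o)@ey)
w=ray('top',np.array((573,228))/3+[20,110]-.33,.064);print('R corner top',w,(w[:2]-o)@ex,(w[:2]-o)@ey)
E
```

```text
top mid [0.5299 0.3026] 0.0419 [0.534  0.3022] 69.947 0.086 0.113 0.1671 79
top L [0.4118 0.3397] 0.0317 [0.4307 0.342 ] 65.9149 0.0348 0.112 0.1671 31
top lid pts x [-0.023   0.0134  0.0506] y [-0.0652 -0.0556 -0.0415 -0.0204 -0.0071  0.0979  0.1174]
edge y [-0.1502  0.1425]
side mid [0.5083 0.3142] 0.0587 [0.5306 0.3039] 69.4051 0.093 0.1136 0.1666 114
side L [0.4192 0.323 ] 0.0466 [0.4181 0.3218] 68.83 0.0962 0.1133 0.1671 123
side lid pts x [-0.0416  0.0095  0.0616] y [-0.0607 -0.0394 -0.012   0.057   0.0864  0.1104  0.1225]
edge y [-0.1404  0.1461]
midlid [0.5303 0.2926 0.112 ] 0.009462259153499745 -0.02884713565728426
midlid side [0.5329 0.3003 0.112 ] 0.017571077582544385 -0.028495949906145145
Llid side [0.4167 0.3241 0.112 ] -0.0014190863199030242 0.08852930765653302
corner side [0.5998 0.191  0.064 ] -0.06086158844064589 -0.129921511390418
corner side [0.3492 0.2858 0.064 ] -0.061140958312266645 0.13806077905050146
R corner top [0.6119 0.1804 0.064 ] -0.06653628038181279 -0.14496645746476966
```

Emit:
jog_arm(
  steps=[0.04,0.02,0.003,0,0,0.04,0.05,0.008,0,0,0.04,0.08,0.013,0,0,0.04,0.11,0.018,0,0,0.04,0.138,0.022,0,0,0.04,0.151,0.024,0,0,0.04,0.151,0.024,0.02,0,0.04,0.151,0.024,0.04,0,0.04,0.151,0.024,0.046,0,0.04,0.151,0.024,0.046,0],
)

```text
clock: 61.5
position: [0.5292, 0.3023, 0.1761]
ee_rot: [0.824, 0.567, -0.002, -0.0]
ft_force: [0.1, -0.8, 0.4]
grip_width: 0.471
```

```bash
python3 - <<'E'
from h import *
im,d=snap('side','side39')
cv2.imwrite('pics/side39c.png',cv2.convertScaleAbs(cv2.resize(im[190:330,140:280,::-1],None,fx=4.2,fy=4.2,interpolation=2),alpha=1.3))
plan([(.5315,.3035,.162,69.2,3)],0.04)
E
```

```text
pose [0.5297 0.3027 0.1773] psi 69.08626815806501
0.04,0,0,0.005,-0.001,0.04,0.001,0.001,0.01,-0.001,0.04,0.001,0.001,0.015,-0.002,0.04,0.001,0.001,0.015,-0.002,0.04,0.001,0.001,0.015,-0.002,0.04,0.001,0.001,0.015,-0.002,0.04,0.001,0.001,0.015,-0.002,0.04,0.001,0.001,0.015,-0.002,0.04,0.001,0.001,0.015,-0.002,0.04,0.001,0.001,0.015,-0.002 rows 10
clock 61.55 F [ 0.6978  0.3132 -0.5677] gw 0.46571350855155313 j7 -1.2411459125334916 T [ 0.0382 -0.0218  0.059 ]
```

View pics/side39c.png

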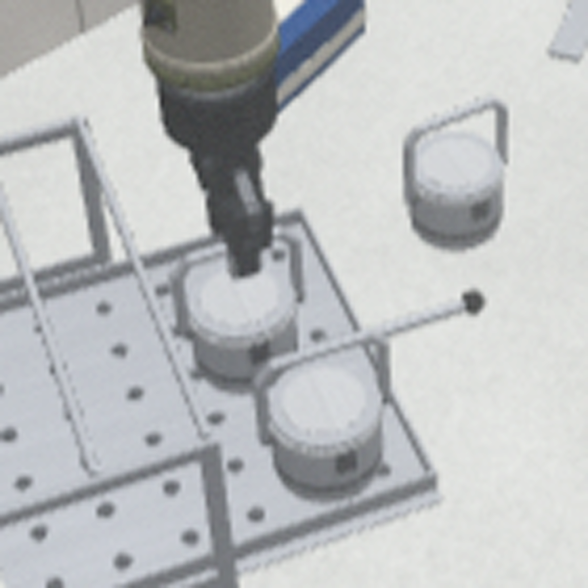

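Emit:
jog_arm(
  steps=[0.04,0,0,0.008,0,0.04,0,0,0.015,0,0.04,0,0,0.015,0,0,0,0,0.015,0,0,0,0,0.015,0,0,0,0,0.015,0,0,0,0,0.015,0,0,0,0,0.01,0,0,0,0,0.003,0,0,0,0,-0.002,0],
)

```text
clock: 62.55
position: [0.5297, 0.3031, 0.1802]
ee_rot: [0.824, 0.567, -0.0, -0.0]
ft_force: [-0.3, 0.3, -6.6]
grip_width: 0.081
```

Emit:
jog_arm(
  steps=[0,0,0,-0.002,0,0,-0.002,-0.006,-0.002,0,0,-0.005,-0.014,-0.002,0,0,-0.008,-0.022,-0.002,0,0,-0.01,-0.028,-0.002,0,0,-0.01,-0.03,-0.002,0,0,-0.01,-0.03,0.004,0,0,-0.01,-0.03,0.011,0,0,-0.01,-0.03,0.017,0,0,-0.01,-0.03,0.017,0],
)

```text
clock: 63.55
position: [0.499, 0.3051, 0.1631]
ee_rot: [0.824, 0.567, 0.001, -0.0]
ft_force: [0.4, 1.8, 0.0]
grip_width: 0.075
```

```bash
python3 - <<'E'
from h import *
im,d=snap('side','side40')
cv2.imwrite('pics/side40c.png',cv2.convertScaleAbs(cv2.resize(im[190:330,140:280,::-1],None,fx=4.2,fy=4.2,interpolation=2),alpha=1.3))
plan([],0.04)
E
```

```text
pose [0.4989 0.3051 0.1632] psi 69.08568145678332
0.04,0,0,0,-0,0.04,0,0,0,-0,0.04,0,0,0,-0,0.04,0,0,0,-0,0.04,0,0,0,-0,0.04,0,0,0,-0,0.04,0,0,0,-0,0.04,0,0,0,-0,0.04,0,0,0,-0,0.04,0,0,0,-0 rows 10
clock 63.6 F [0.9229 1.4917 1.0508] gw 0.0789081006314036 j7 -1.270715329173913 T [ 0.365  -0.2043 -0.0233]
```

View pics/side40c.png

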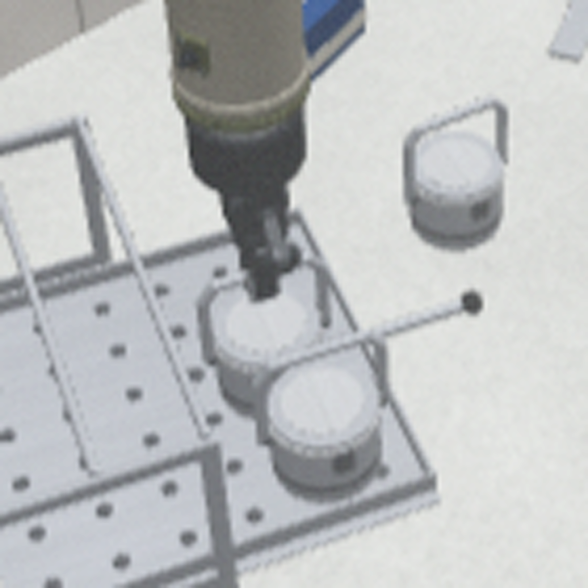

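Emit:
jog_arm(
  steps=[0.03,0,0,0,0,0.03,0,0,0,0,0.03,0,0,-0.01,0,0.03,0,0,-0.045,0,0.03,0,0,-0.08,0,0.03,-0.03,0.02,-0.09,-0.03,0.03,-0.068,0.046,-0.09,-0.06,0.04,-0.108,0.074,-0.09,-0.1,0.04,-0.148,0.102,-0.09,-0.126,0.04,-0.18,0.124,-0.09,-0.126],
)

```text
clock: 64.6
position: [0.5505, 0.0887, 0.2537]
ee_rot: [0.787, 0.617, 0.0, 0.001]
ft_force: [-0.1, -0.3, 0.2]
grip_width: 0.468
```

```bash
python3 - <<'E'
from h import *
ex=np.array([.355,.935]);ey=np.array([-.935,.355]);o=np.array([.500,.294])
im,d=snap('side','side41')
cv2.imwrite('pics/side41c.png',cv2.convertScaleAbs(cv2.resize(im[190:330,140:280,::-1],None,fx=4.2,fy=4.2,interpolation=2),alpha=1.3))
scan(d,{0:(.557,.067)},'side');scan(d,{'mid':(.5,.303),'L':(.42,.322)},'side',z0=.048,r=.052)
im,d=snap('top','top41');scan(d,{'mid':(.5,.303),'L':(.42,.322)},'top',z0=.048,r=.052)
w=ray('side',np.array((265,320))/4.2+[140,190]-.35,.112);print('mid',(w[:2]-o)@ex,(w[:2]-o)@ey)
plan([(.557,.067,.2,76.3,3),(.557,.067,.13,76.3,4)],0.04)
E
```

```text
side 0 [0.5577 0.0662] 0.0475 [0.5577 0.0671] 76.7181 0.0938 0.0657 0.1175 82
side mid [0.4961 0.3076] 0.0476 [0.4989 0.3066] 69.43 0.0929 0.1138 0.1668 112
side L [0.4242 0.3215] 0.0475 [0.4187 0.3242] 68.7453 0.0921 0.1136 0.1676 126
top mid [0.4935 0.3006] 0.0458 [0.501  0.3005] 69.2508 0.0924 0.1123 0.1676 85
top L [0.4252 0.3142] 0.046 [0.421  0.3174] 69.025 0.0923 0.1126 0.1671 91
mid 0.011029244096084077 0.0007244585181227911
pose [0.5516 0.0849 0.2531] psi 75.7621323225604
0.04,-0.005,0.003,0.018,-0.003,0.04,-0.011,0.006,0.035,-0.006,0.04,-0.016,0.01,0.053,-0.009,0.04,-0.016,0.01,0.071,-0.009,0.04,-0.016,0.01,0.088,-0.009,0.04,-0.016,0.01,0.106,-0.009,0.04,-0.016,0.01,0.123,-0.009,0.04,-0.016,0.01,0.123,-0.009,0.04,-0.016,0.01,0.123,-0.009,0.04,-0.016,0.01,0.123,-0.009 rows 10
clock 64.7 F [ 0.0578  0.2306 -0.707 ] gw 0.467700750687746 j7 -0.6721537546687089 T [0.0142 0.0267 0.0336]
```

View pics/side41c.png

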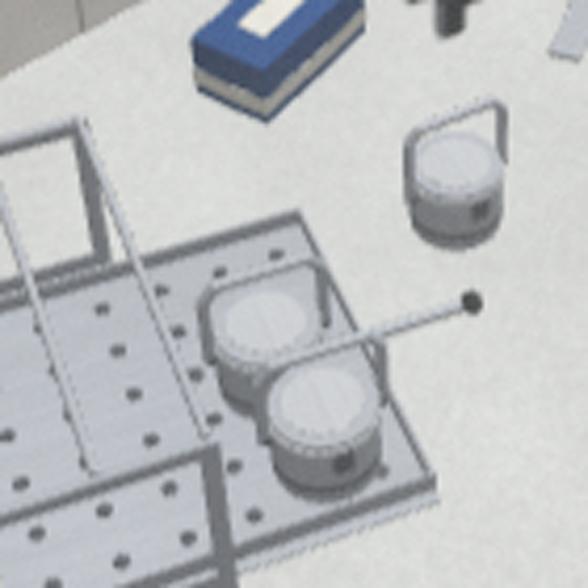

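Emit:
jog_arm(
  steps=[0.04,-0.008,0.005,0.02,0,0.04,-0.016,0.009,0.045,0,0.04,-0.02,0.011,0.075,0,0.04,-0.02,0.011,0.105,0,0.04,-0.02,0.011,0.12,0,0.04,-0.02,0.011,0.123,0,0.04,-0.02,0.011,0.123,0,0.04,-0.02,0.011,0.123,0,0.04,-0.02,0.011,0.123,0,0.04,-0.02,0.011,0.123,0],
)

```text
clock: 65.7
position: [0.5563, 0.07, 0.1307]
ee_rot: [0.786, 0.618, 0.0, 0.0]
ft_force: [0.2, 0.9, -0.2]
grip_width: 0.468
```

```bash
python3 - <<'E'
from h import *
plan([(.557,.067,.114,76.5,3)],0.04)
E
```

```text
pose [0.5563 0.07   0.1307] psi 76.30414590618912
0.04,-0.001,0,0.006,-0.001,0.04,-0.002,0.001,0.011,-0.002,0.04,-0.003,0.001,0.017,-0.003,0.04,-0.003,0.001,0.017,-0.003,0.04,-0.003,0.001,0.017,-0.003,0.04,-0.003,0.001,0.017,-0.003,0.04,-0.003,0.001,0.017,-0.003,0.04,-0.003,0.001,0.017,-0.003,0.04,-0.003,0.001,0.017,-0.003,0.04,-0.003,0.001,0.017,-0.003 rows 10
clock 65.7 F [ 0.2002  0.9086 -0.1993] gw 0.46830021569848784 j7 -0.711700707441868 T [-0.0189  0.0078 -0.0206]
```

Emit:
jog_arm(
  steps=[0.04,-0.003,0,0.008,0,0.04,-0.003,0,0.016,0,0.04,-0.003,0,0.016,0,0,-0.003,0,0.016,0,0,-0.003,0,0.016,0,0,-0.003,0,0.016,0,0,-0.003,0,0.016,0,0,-0.003,0,0.006,0,0,-0.003,0,-0.006,0,0,-0.003,0,-0.02,0],
  grip_force=80,
)

```text
clock: 66.7
position: [0.5548, 0.0671, 0.1507]
ee_rot: [0.786, 0.618, -0.0, -0.0]
ft_force: [0.3, 0.4, -4.9]
grip_width: 0.072
```

Emit:
jog_arm(
  steps=[0,0,0,-0.015,0,0,0,0,-0.035,0,0,0,0,-0.055,0,0,0,0,-0.075,0,0,0,0,-0.095,0,0,0,0,-0.115,0,0,0,0,-0.13,0,0,0,0,-0.135,0,0,0,0,-0.135,0,0,0,0,-0.135,0],
)

```text
clock: 67.7
position: [0.5548, 0.0669, 0.284]
ee_rot: [0.786, 0.618, -0.0, -0.0]
ft_force: [-0.5, 0.3, -5.9]
grip_width: 0.071
```

```bash
python3 - <<'E'
from h import *
im,d=snap('side','side42')
cv2.imwrite('pics/side42c.png',cv2.convertScaleAbs(cv2.resize(im[150:330,140:300,::-1],None,fx=3.6,fy=3.6,interpolation=2),alpha=1.3))
plan([(.558,.077,.285,76,1),(.58,.22,.285,69.2,6),(.5825,.258,.285,69.2,2),(.583,.2625,.285,69.2,1)],0)
E
```

```text
pose [0.5547 0.0668 0.2838] psi 76.30861477346643
0,0.011,0.001,-0.001,0.005,0,0.035,-0.001,-0.001,0.025,0,0.059,-0.003,-0.001,0.045,0,0.083,-0.005,-0.001,0.065,0,0.107,-0.008,-0.001,0.085,0,0.131,-0.01,-0.001,0.104,0,0.155,-0.012,-0.001,0.124,0,0.174,-0.015,-0.001,0.124,0,0.192,-0.018,-0.001,0.124,0,0.197,-0.019,-0.001,0.124 rows 10
clock 67.75 F [ 0.0154 -0.5578 -5.7949] gw 0.07329364062300257 j7 -0.6151672312670498 T [-0.006  -0.0064  0.0484]
```

View pics/side42c.png

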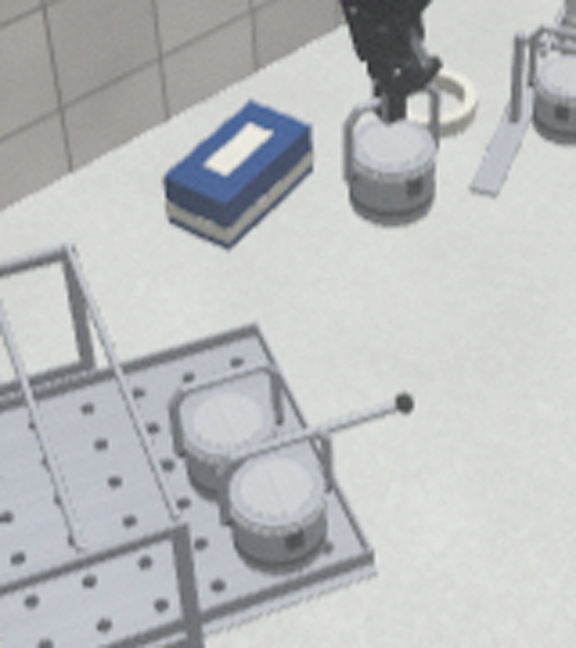

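Upright in the grip. To the right slot, high (can bottom 0.17, above the other handles).

Emit:
jog_arm(
  steps=[0,0.011,0.001,0,0.005,0,0.035,-0.001,0,0.025,0,0.059,-0.003,0,0.045,0,0.083,-0.005,0,0.065,0,0.107,-0.008,0,0.085,0,0.131,-0.01,0,0.104,0,0.155,-0.012,0,0.124,0,0.175,-0.015,0,0.124,0,0.19,-0.018,0,0.124,0,0.197,-0.019,0,0.124],
)

```text
clock: 68.75
position: [0.5824, 0.2657, 0.284]
ee_rot: [0.822, 0.569, -0.0, -0.001]
ft_force: [-0.7, -0.8, -4.5]
grip_width: 0.075
```

Emit:
jog_arm(
  steps=[0,0,0,0,0,0,0,0,0.01,0,0,0,0,0.025,0,0,0,0,0.04,0,0,0,0,0.055,0,0,0,0,0.06,0,0,0,0,0.06,0,0,0,0,0.06,0,0,0,0,0.06,0,0,0,0,0.06,0],
)

```text
clock: 69.75
position: [0.5836, 0.2631, 0.2255]
ee_rot: [0.823, 0.568, 0.001, 0.0]
ft_force: [-0.7, 0.8, -4.6]
grip_width: 0.074
```

```bash
python3 - <<'E'
from h import *
im,d=snap('side','side43')
cv2.imwrite('pics/side43c.png',cv2.convertScaleAbs(cv2.resize(im[190:330,140:280,::-1],None,fx=4.2,fy=4.2,interpolation=2),alpha=1.3))
im,d=snap('top','top43')
cv2.imwrite('pics/top43c.png',cv2.convertScaleAbs(cv2.resize(im[130:270,90:230,::-1],None,fx=4,fy=4,interpolation=2),alpha=1.8))
plan([],0)
E
```

```text
pose [0.5834 0.263  0.2252] psi 69.20289956647323
0,0,0,0,-0,0,0,0,0,-0,0,0,0,0,-0,0,0,0,0,-0,0,0,0,0,-0,0,0,0,0,-0,0,0,0,0,-0,0,0,0,0,-0,0,0,0,0,-0,0,0,0,0,-0 rows 10
clock 69.85 F [ 0.3783  0.1167 -4.8914] gw 0.07189763012351902 j7 -1.1262238960501278 T [ 0.0231  0.0302 -0.0234]
```

View pics/side43c.png

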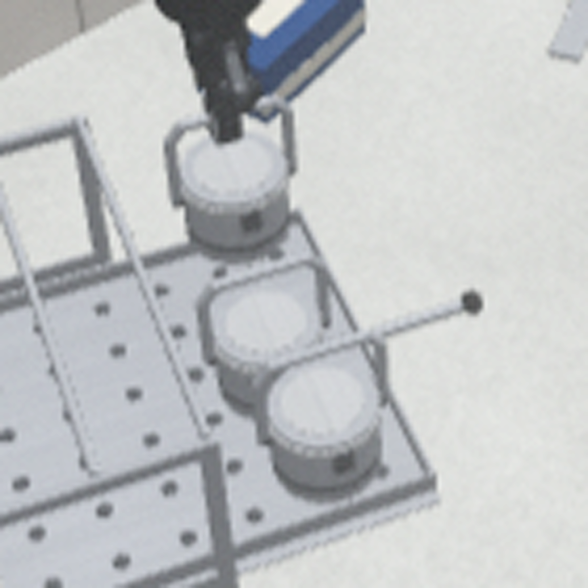

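View pics/top43c.png

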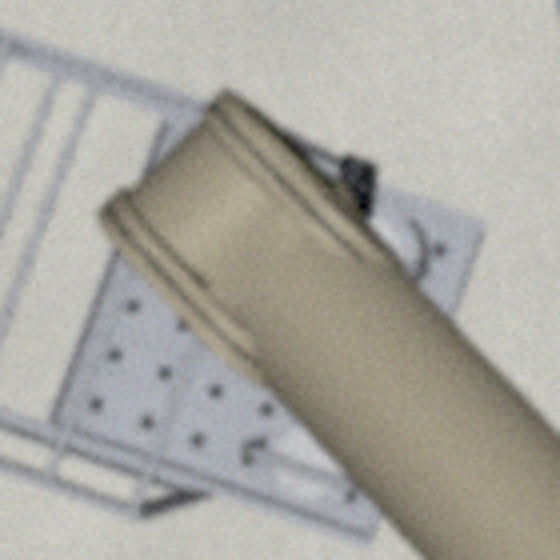

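Emit:
jog_arm(
  steps=[0,0,0,0.005,0,0,0,0,0.013,0,0,0,0,0.021,0,0,0,0,0.029,0,0,0,0,0.037,0,0,0,0,0.044,0,0,0,0,0.05,0,0,0,0,0.054,0,0,0,0,0.057,0,0,0,0,0.057,0],
)

```text
clock: 70.85
position: [0.5833, 0.2628, 0.1675]
ee_rot: [0.823, 0.568, -0.0, 0.0]
ft_force: [0.8, 0.4, -4.2]
grip_width: 0.071
```

```bash
python3 - <<'E'
from h import *
im,d=snap('side','side44')
cv2.imwrite('pics/side44c.png',cv2.convertScaleAbs(cv2.resize(im[190:330,140:280,::-1],None,fx=4.2,fy=4.2,interpolation=2),alpha=1.3))
plan([],0)
E
```

```text
pose [0.5833 0.2629 0.1678] psi 69.20240583461283
0,0,0,0,-0,0,0,0,0,-0,0,0,0,0,-0,0,0,0,0,-0,0,0,0,0,-0,0,0,0,0,-0,0,0,0,0,-0,0,0,0,0,-0,0,0,0,0,-0,0,0,0,0,-0 rows 10
clock 70.9 F [ 0.9352 -0.2608 -5.1835] gw 0.07393531915118505 j7 -1.1509550450213148 T [ 0.0365 -0.0368  0.0244]
```

View pics/side44c.png

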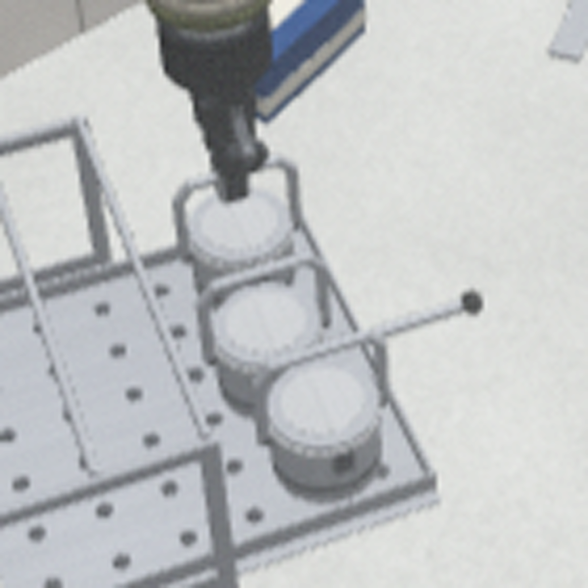

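Emit:
jog_arm(
  steps=[0,0,0,0.003,0,0,0,0,0.005,0,0,0,0,0.006,0,0,0,0,0.006,0,0.03,0,0,0.006,0,0.03,0,0,0.006,0,0.03,0,0,0.006,0,0.03,0,0,0,0,0.03,0,0,-0.03,0,0.03,0,0,-0.06,0],
)

```text
clock: 71.9
position: [0.583, 0.2628, 0.2287]
ee_rot: [0.823, 0.568, -0.0, -0.0]
ft_force: [0.6, 0.1, -0.3]
grip_width: 0.346
```

Emit:
jog_arm(
  steps=[0.03,0,0,-0.03,0,0.03,-0.02,-0.01,-0.04,0,0.04,-0.05,-0.025,-0.04,0,0.04,-0.08,-0.045,-0.04,0,0.04,-0.105,-0.065,-0.04,0,0.04,-0.12,-0.082,-0.04,0,0.04,-0.127,-0.09,-0.04,0,0.04,-0.127,-0.09,-0.04,0,0.04,-0.127,-0.09,-0.04,0,0.04,-0.127,-0.09,-0.04,0],
  grip_force=60,
)

```text
clock: 72.9
position: [0.4546, 0.1765, 0.268]
ee_rot: [0.823, 0.568, 0.0, -0.0]
ft_force: [0.2, -0.5, -0.9]
grip_width: 0.469
```

```bash
python3 - <<'E'
from h import *
ex=np.array([.355,.935]);ey=np.array([-.935,.355]);o=np.array([.500,.294])
im,d=snap('side','side45')
cv2.imwrite('pics/side45c.png',cv2.convertScaleAbs(cv2.resize(im[130:340,120:400,::-1],None,fx=2.8,fy=2.8,interpolation=2),alpha=1.3))
scan(d,{'R':(.583,.2625),'mid':(.5,.303),'L':(.42,.322)},'side',z0=.048,r=.048)
im,d=snap('top','top45');scan(d,{'R':(.583,.2625),'mid':(.5,.303),'L':(.42,.322)},'top',z0=.048,r=.048)
cv2.imwrite('pics/top45c.png',cv2.convertScaleAbs(cv2.resize(im[110:270,20:400,::-1],None,fx=2.1,fy=2.1,interpolation=2),alpha=1.8))
plan([],0)
E
```

```text
side R [0.5844 0.2618] 0.0471 [0.5836 0.2623] 68.7549 0.0934 0.1138 0.1667 104
side mid [0.4975 0.3059] 0.0457 [0.4985 0.3055] 69.1876 0.0913 0.1141 0.1671 107
side L [0.4197 0.3228] 0.0471 [0.4193 0.3241] 69.38 0.0916 0.1136 0.1673 127
top R [0.5846 0.2558] 0.0399 [0.5862 0.2581] 69.0353 0.086 0.1127 0.1673 79
top mid [0.5034 0.3029] 0.039 [0.5054 0.3115] 69.4873 0.0702 0.1127 0.1687 59
top L [0.42  0.322] 0 [0.4345 0.3599] 65.9667 0.0057 0 0.1543 3
pose [0.4544 0.1765 0.2677] psi 69.23439135220812
0,0,0,0,-0,0,0,0,0,-0,0,0,0,0,-0,0,0,0,0,-0,0,0,0,0,-0,0,0,0,0,-0,0,0,0,0,-0,0,0,0,0,-0,0,0,0,0,-0,0,0,0,0,-0 rows 10
clock 73.0 F [ 0.6677 -0.6368  0.0307] gw 0.465411649938554 j7 -0.8845030902980108 T [-0.0733  0.012  -0.0013]
```

View pics/side45c.png

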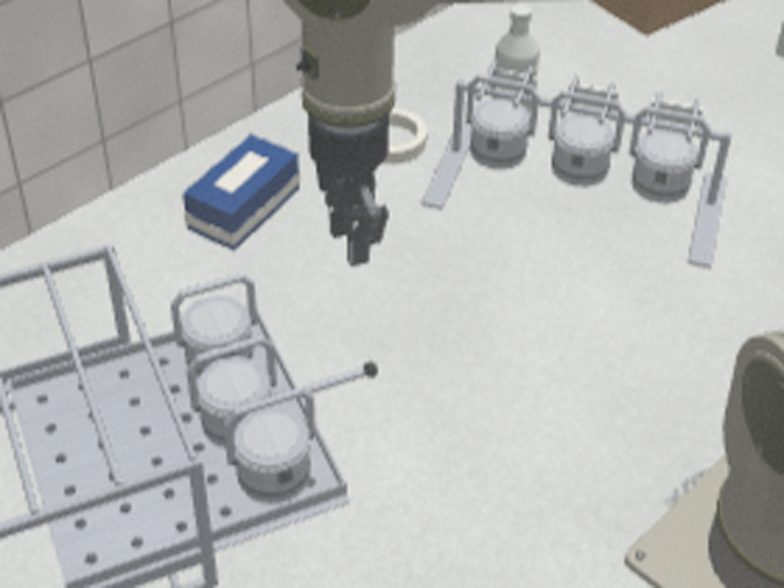

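View pics/top45c.png

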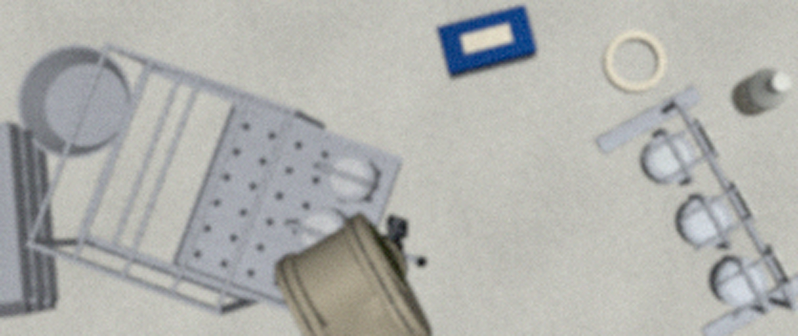

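```bash
python3 - <<'E'
from h import *
b=ray('side',(251.8,261.4),.056);b0=ray('side',np.array((581,211))/3.5+[45,215]-.4,.056);s=np.linalg.norm((b-b0)[:2]);print(b,s)
q=np.array([.5061,.3094])-np.array([.355,.935])*s;print(q)
plan([(*q,.054,69.2,7)],0.04)
E
```

```text
[0.4499 0.1538 0.056 ] 0.13733180909365367
[0.4573 0.181 ]
pose [0.4544 0.1765 0.2677] psi 69.23439135220812
0.04,0.001,0,0.031,0,0.04,0.001,0,0.061,0,0.04,0.002,0.001,0.092,0,0.04,0.003,0.001,0.122,0,0.04,0.004,0.001,0.153,0,0.04,0.004,0.001,0.183,0.001,0.04,0.005,0.001,0.214,0.001,0.04,0.005,0.001,0.214,0.001,0.04,0.005,0.001,0.214,0.001,0.04,0.005,0.001,0.214,0.001 rows 10
clock 73.0 F [ 0.6677 -0.6368  0.0307] gw 0.465411649938554 j7 -0.8845030902980108 T [-0.0733  0.012  -0.0013]
```

Emit:
jog_arm(
  steps=[0.04,0.002,0.001,0.03,0,0.04,0.003,0.001,0.07,0,0.04,0.003,0.001,0.11,0,0.04,0.003,0.001,0.15,0,0.04,0.003,0.001,0.185,0,0.04,0.003,0.001,0.207,0,0.04,0.003,0.001,0.213,0,0,0.003,0.001,0.213,0,0,0.003,0.001,0.213,0,0,0.003,0.001,0.213,0],
)

```text
clock: 74.0
position: [0.4568, 0.1792, 0.0561]
ee_rot: [0.823, 0.568, 0.001, 0.0]
ft_force: [-1.8, 0.2, 2.9]
grip_width: 0.093
```

```bash
python3 - <<'E'
from h import *
im,d=snap('side','side46')
cv2.imwrite('pics/side46c.png',cv2.convertScaleAbs(cv2.resize(im[190:330,140:280,::-1],None,fx=4.2,fy=4.2,interpolation=2),alpha=1.3))
plan([],0)
E
```

```text
pose [0.4568 0.1792 0.0561] psi 69.20880888891124
0,0,0,0,-0,0,0,0,0,-0,0,0,0,0,-0,0,0,0,0,-0,0,0,0,0,-0,0,0,0,0,-0,0,0,0,0,-0,0,0,0,0,-0,0,0,0,0,-0,0,0,0,0,-0 rows 10
clock 74.05 F [-1.8192  2.0673  4.28  ] gw 0.09254338144829044 j7 -1.1291019722465356 T [ 0.2863  0.4432 -0.0296]
```

View pics/side46c.png

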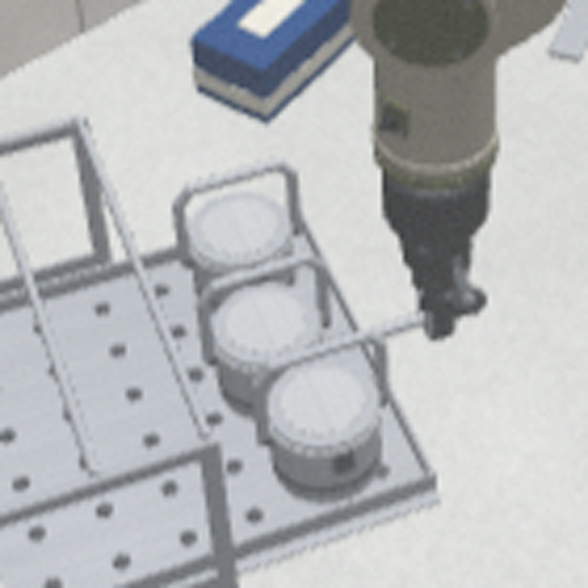

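Emit:
jog_arm(
  steps=[0,0.002,0,0,0,0,0.006,0,0,0,0,0.012,0,0,0,0,0.02,0,0,0,0,0.028,0,0,0,0,0.036,0,0,0,0,0.044,0,0,0,0,0.052,0,0,0,0,0.059,0,0,0,0,0.064,0,0,0],
)

```text
clock: 75.05
position: [0.4794, 0.2389, 0.056]
ee_rot: [0.823, 0.568, 0.001, 0.0]
ft_force: [-3.5, -2.7, 7.3]
grip_width: 0.089
```

Emit:
jog_arm(
  steps=[0,0.005,0,0,0,0,0.013,0,0,0,0,0.021,0,0,0,0,0.029,0,0,0,0,0.037,0,0,0,0,0.045,0,0,0,0,0.052,0,0,0,0,0.058,0,0,0,0,0.063,0,0,0,0,0.066,0,0,0],
)

```text
clock: 76.05
position: [0.5027, 0.3006, 0.0561]
ee_rot: [0.823, 0.568, 0.001, 0.0]
ft_force: [-4.3, -1.8, 6.1]
grip_width: 0.093
```

```bash
python3 - <<'E'
from h import *
im,d=snap('side','side47')
cv2.imwrite('pics/side47c.png',cv2.convertScaleAbs(cv2.resize(im[190:370,40:260,::-1],None,fx=3.3,fy=3.3,interpolation=2),alpha=1.3))
p,_=pose();print((np.array([.5061,.3094])-p[:2])@[.355,.935])
plan([],0)
E
```

```text
0.009011224332727696
pose [0.5029 0.301  0.0561] psi 69.20924608438057
0,0,0,0,-0,0,0,0,0,-0,0,0,0,0,-0,0,0,0,0,-0,0,0,0,0,-0,0,0,0,0,-0,0,0,0,0,-0,0,0,0,0,-0,0,0,0,0,-0,0,0,0,0,-0 rows 10
clock 76.1 F [-1.5529  1.9999  4.6411] gw 0.09226681049490952 j7 -1.3323078611388064 T [ 0.193   0.2795 -0.0142]
```

View pics/side47c.png

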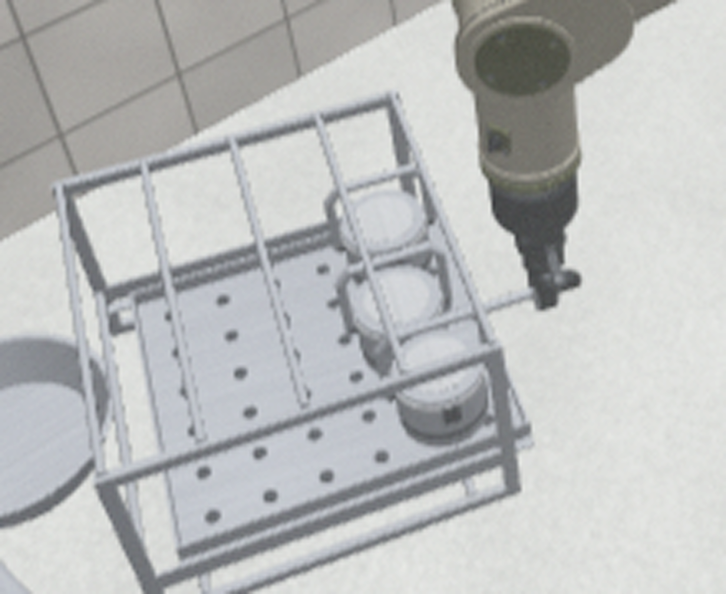

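Emit:
jog_arm(
  steps=[0,0.002,0,0,0,0,0.004,0,0,0,0,0.006,0,0,0,0,0.008,0,0,0,0,0.01,0,0,0,0,0.011,0,0,0,0,0.012,0,0,0,0,0.013,0,0,0,0,0.014,0,0,0,0,0.014,0,0,0],
)

```text
clock: 77.1
position: [0.5076, 0.3136, 0.0561]
ee_rot: [0.823, 0.568, 0.001, 0.0]
ft_force: [-2.6, -0.9, 7.0]
grip_width: 0.092
```

```bash
python3 - <<'E'
from h import *
p,_=pose();print((np.array([.5061,.3094])-p[:2])@[.355,.935], manip.get_obs()['ft_force'][:2]@np.array([.355,.935]))
im,d=snap('side','side48')
cv2.imwrite('pics/side48c.png',cv2.convertScaleAbs(cv2.resize(im[215:380,45:225,::-1],None,fx=3.5,fy=3.5,interpolation=2),alpha=1.4))
plan([],0)
E
```

```text
-0.004424617314266154 -1.715528243396544
pose [0.5076 0.3135 0.0561] psi 69.19946376677255
0,0,0,0,-0,0,0,0,0,-0,0,0,0,0,-0,0,0,0,0,-0,0,0,0,0,-0,0,0,0,0,-0,0,0,0,0,-0,0,0,0,0,-0,0,0,0,0,-0,0,0,0,0,-0 rows 10
clock 77.15 F [-2.8985  0.3133  7.6214] gw 0.08877474596690582 j7 -1.3464818940709926 T [-0.1418  0.5751 -0.0012]
```

View pics/side48c.png

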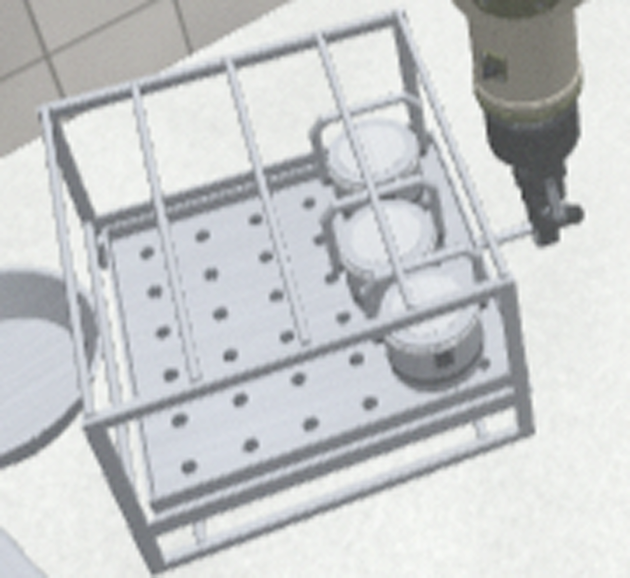

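Emit:
jog_arm(
  steps=[0,0.002,0,0,0,0,0.003,0,0,0,0,0.004,0,0,0,0,0.005,0,0,0,0,0.006,0,0,0,0,0.007,0,0,0,0,0.008,0,0,0,0,0.009,0,0,0,0,0.01,0,0,0,0,0.01,0,0,0],
)

```text
clock: 78.15
position: [0.5096, 0.3185, 0.0559]
ee_rot: [0.824, 0.567, -0.004, 0.003]
ft_force: [-18.4, -22.0, 27.7]
grip_width: 0.091
```

```bash
python3 - <<'E'
from h import *
p,_=pose();print((np.array([.5061,.3094])-p[:2])@[.355,.935], manip.get_obs()['ft_force'][:2]@np.array([.355,.935]))
im,d=snap('side','side49')
cv2.imwrite('pics/side49c.png',cv2.convertScaleAbs(cv2.resize(im[215:380,45:225,::-1],None,fx=3.5,fy=3.5,interpolation=2),alpha=1.4))
plan([],0)
E
```

```text
-0.009764996069008403 -27.15342539570377
pose [0.5096 0.3185 0.0559] psi 69.10301588323725
0,0,0,0,-0,0,0,0,0,-0,0,0,0,0,-0,0,0,0,0,-0,0,0,0,0,-0,0,0,0,0,-0,0,0,0,0,-0,0,0,0,0,-0,0,0,0,0,-0,0,0,0,0,-0 rows 10
clock 78.2 F [-17.7337 -21.4233  27.5712] gw 0.09197456962935943 j7 -1.3560686580097956 T [-4.3509  3.6826  0.0644]
```

View pics/side49c.png

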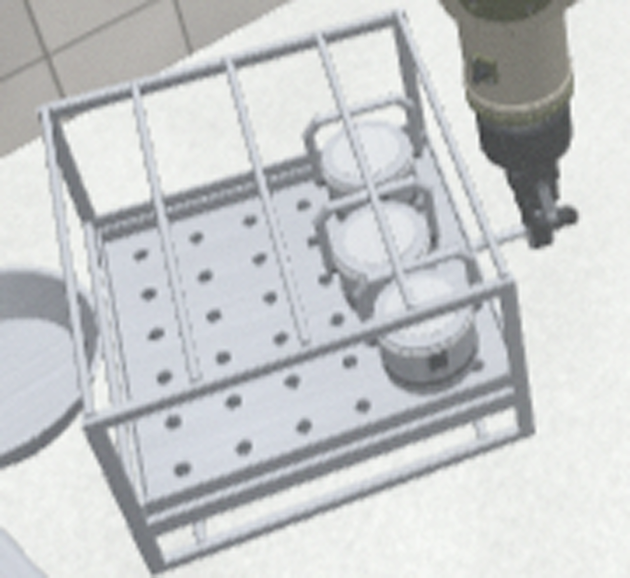

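Emit:
jog_arm(
  steps=[0,-0.002,0,0,0,0,-0.003,0,0,0,0.04,-0.003,0,0,0,0.04,-0.003,0,0,0,0.04,-0.003,0,0,0,0.04,-0.003,0,-0.01,0,0.04,-0.003,0,-0.04,0,0.04,-0.003,0,-0.08,0,0.04,-0.003,0,-0.12,0,0.04,-0.003,0,-0.15,0],
)

```text
clock: 79.2
position: [0.5099, 0.3204, 0.2082]
ee_rot: [0.823, 0.568, 0.001, 0.0]
ft_force: [-0.8, 0.5, 0.6]
grip_width: 0.467
```

Emit:
jog_arm(
  steps=[0.04,-0.01,0,-0.02,0,0.04,-0.03,0,-0.04,0,0.04,-0.06,0,-0.05,0,0.04,-0.1,0,-0.05,0,0.04,-0.14,0,-0.05,0,0.04,-0.18,0,-0.05,0,0.04,-0.21,0,-0.05,0,0.04,-0.22,0,-0.05,0,0.04,-0.22,0,-0.05,0,0.04,-0.22,0,-0.05,0],
)

```text
clock: 80.2
position: [0.4318, 0.1149, 0.2553]
ee_rot: [0.823, 0.568, 0.0, 0.0]
ft_force: [0.5, 0.6, -0.2]
grip_width: 0.474
```

```bash
python3 - <<'E'
from h import *
im,d=snap('side','side50')
cv2.imwrite('pics/side50c.png',cv2.convertScaleAbs(cv2.resize(im[130:380,45:405,::-1],None,fx=2.2,fy=2.2,interpolation=2),alpha=1.4))
cv2.imwrite('pics/side50r.png',cv2.convertScaleAbs(cv2.resize(im[215:380,45:225,::-1],None,fx=3.5,fy=3.5,interpolation=2),alpha=1.4))
s=np.array([.355,.935])
print('tray cans:');scan(d,{'R':(.636,.402),'mid':(.552,.447),'L':(.472,.463)},'side',z0=.048,r=.048)
im,d2=snap('top','top50')
cv2.imwrite('pics/top50c.png',cv2.convertScaleAbs(cv2.resize(im[110:270,20:410,::-1],None,fx=2.05,fy=2.05,interpolation=2),alpha=1.8))
print('hung');scan(d,{1:(.601,-.238),2:(.505,-.288),3:(.407,-.339)},'side',z0=.0615,r=.05)
scan(d2,{1:(.601,-.238),2:(.505,-.288),3:(.407,-.339)},'top',z0=.0615,r=.05)
print(manip.get_obs()['position'],manip.get_obs()['clock'])
E
```

```text
tray cans:
side R [0.6359 0.4011] 0.047 [0.6359 0.4011] 69.2812 0.094 0.1142 0.167 110
side mid [0.551  0.4468] 0.0466 [0.5514 0.4458] 69.784 0.0929 0.1141 0.1678 115
side L [0.4745 0.4616] 0.0434 [0.4717 0.463 ] 69.0822 0.093 0.1136 0.1663 133
hung
side 1 [ 0.604  -0.2389] 0.0471 [ 0.6025 -0.2359] 29.7359 0.0936 0.1265 0.1767 110
side 2 [ 0.5051 -0.291 ] 0.0475 [ 0.5041 -0.288 ] 27.2617 0.0925 0.1261 0.1764 112
side 3 [ 0.4099 -0.3405] 0.0475 [ 0.4089 -0.3403] 27.9984 0.093 0.1258 0.1757 117
top 1 [ 0.6002 -0.2399] 0.0445 [ 0.6016 -0.2402] 28.6623 0.0935 0.1263 0.1767 187
top 2 [ 0.5045 -0.2919] 0.0453 [ 0.5032 -0.292 ] 25.6436 0.0905 0.1262 0.1763 186
top 3 [ 0.4097 -0.3414] 0.0458 [ 0.4079 -0.3417] 24.6118 0.0913 0.126 0.1775 190
[0.4317 0.1153 0.255 ] 80.3
```

View pics/side50c.png

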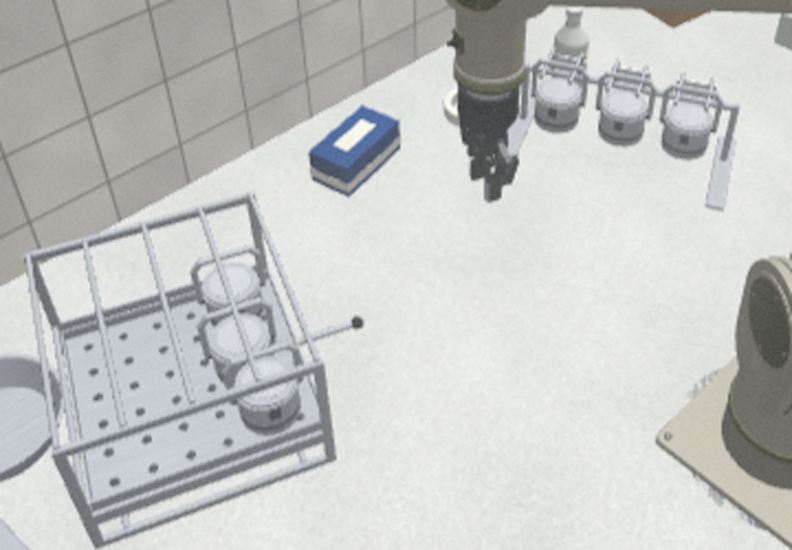

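View pics/side50r.png

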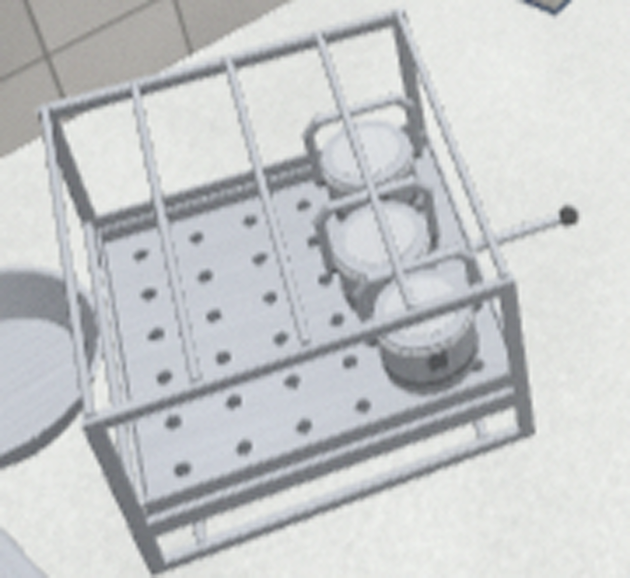

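View pics/top50c.png

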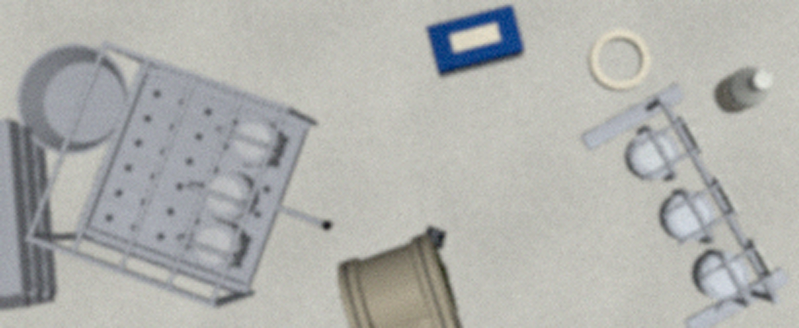

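```bash
python3 - <<'E'
from h import *
manip.hand_in(); print(manip.get_obs()['clock'])
E
```

```text
the job is handed in; nothing more can be done
the job is handed in; nothing more can be done
```

The job is handed in at about 80 s on the clock. The three packed canisters are on the tray, which is home against its stop, and the three empty ones hang on the double hooks. I don't have the verdict.

**What I did**
- I lifted all six canisters to weigh them. Three pulled about 5–6 N (packed) and three about 2 N (empty).
- I drew the tray out, stood the packed canisters side by side on it, hung the empties one per double hook, and pushed the tray in.

**What went wrong and how it was mended**
- The middle canister on the tray got knocked about 3 cm out of place. My 42.7 s reading showed it, but I overlooked it.
- As a result, setting down the last packed canister struck it. The tray went in about 8 cm and the held canister tilted in the grip.
- I stood the tilted canister on the bench, drew the tray back out to its stop and put the middle canister back in its slot. I then loaded the last one again.

**Last checks**
- **Tray:** it stopped with 27 N against the push, about 149 mm in from its drawn-out stop. The pictures after release show it did not spring back. It had started about 10 mm short of home.
- **Packed canisters:** all three stand upright on the tray floor, with lids at 0.114 m and handle tops at 0.167 m.
- **Hung canisters:** each handle's middle is within about 4 mm of its seat horizontally, at about 0.177 m height against 0.1775 m expected.
- **Bystanders:** the glove box, tape and bottle look unmoved in the last pictures, which I judged by eye only. The gripper touches nothing.
- **Disagreement:** the two cameras differed from each other by up to about 9 mm in y. I averaged them or corrected against the grasps.

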